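Take up a press roller's end play with the right spacer and strap it down

ROBOT

A 7-joint arm with a two-finger parallel gripper is mounted at the origin on the work surface. World frame = base frame: x ahead of the robot, y to its left, z up, the work surface at z = 0. Lengths are in m, angles in rad, forces in N, time in s.
With the tool pointing down it reaches from about 0.4 to 0.75 m from the base axis. Payload 19.5 kg.
Tool frame: the origin (TCP) lies midway between the tips of the shut fingers; the grasp point (between the pads) lies 19 mm behind it; z points along the fingers, y is the direction in which the jaws open and shut (so a half turn about z gives the same grasp; the last joint's range is limited). The gripper opens to 85 mm and grips with 20 to 120 N. Pads are 22 mm wide; open, the fingers measure 114 mm over their backs; the gripper's body (76 mm by 85 mm) begins 54 mm behind the grasp point. The pads swing forward as they close: fully open they stand 13 mm farther back than shut.
Start: joints at [-1.215, 0.707, -0.028, 1.485, 0.022, 0.951, -0.075], TCP at [0.223, 0.53, 0.231] pointing down, gripper open.
Joint ranges: [-2.71, 2.71], [-0.32, 2.16], [-1.57, 1.52], [0, 2.45], [-1.46, 4.6], [0, 2.02], [-2.83, 2.83]. Speed limits (rad/s): [1.89, 1.89, 2.57, 2.57, 3.01, 3.01, 3.01].

INTERFACE

Orientations are given as a unit quaternion [w, x, y, z].
In Python, from rig import sensors, viewer, job gives the robot as it stands. The module is installed in compiled form; this text tells all that it offers.
- The arm moves only by the tool drive_tool, never from a script. Its argument "moves" is text: rows parted by semicolons, each of 7 numbers parted by spaces: the finger opening in m, from 0 to 0.0854, then the shift along the world's x, y, z in m, then the turn, a rotation vector about the world's x, y, z in degrees. A call has exactly 5 rows; each row shifts and turns the pose as measured when the row begins; what a row does not reach is not made up. A row lasts 1/8 s, in which the tool goes at most 62.5 mm and 10.7 degrees, less where a joint would pass 70% of its speed; a pose out of reach is approached as far as the arm can. A call is refused whole if a number of a shift passes 0.0625 or a number of a turn 10.7, either way. A call with a gripper value outside its range is refused whole. The fingers move at their own pace and stop on an object; "squeeze" is the grip in N (left out, the last holds). Time passes only in rows, so rows that do not move let the fingers close, or fill a call up. It gives the time, the measured TCP pose, the force and the opening at its end, in the units of the state.
- sensors.sense(): the state, without advancing time (a new reading comes with each control period).
- viewer.camera(name): name is "scene" or "top"; returns (picture, depth): 384x512x3 uint8, red, green, blue; 384x512 float32, m along the optical axis (not along the pixel's ray), 0 where there is no reading.
- viewer.camera_model(name): a dict with "vfov" (degrees; the focal length in pixels is half the picture's height over the tangent of half this angle, whatever the lens; pixels are square), "cx", "cy" (the principal point, pixels), "R" (3x3) and "t" (3): a world point X has camera coordinates R X + t. Camera axes: x right, y down, z forward; pixel columns grow to the right and rows downward; lengths in m; the calibration is good to about 2 mm. A picture is of the moment at which its call begins. camera_model takes no time and is no camera call.
- job.hand_in(): hands the job in, once; it reports no verdict.
Trained networks look in the newest picture that a camera, given by its name, has taken for a name from the list of things; names that differ only in an ending like _2 or _b are one class to them, and where a whole thing is asked for, a point or a joint stands for the part that bears it (a point fixed in the world has none). Each returns a list of dicts, best first, with "confidence" (0 to 1); they miss things now and then, are a little off and sometimes report something else, mostly with a low value. They report only what shows in the picture. A call takes as long as a camera call. They do not tell look-alikes from the thing itself.
- viewer.outline_of(target, camera): "mask" (384x512 bool, what is visible of it) and "uv" ([column, row] in pixels, amid what is visible of it).
- viewer.place_of(target, camera): "uv" ([column, row] in pixels: a listed point, or the origin of a listed thing).
The state is a dict: "time": time; "q": joint angles; "joint_velocities": joint speeds; "joint_efforts": joint torques, N m; "ee_pos": TCP position; "orientation": TCP orientation; "ft_force": force on the tool from outside, world axes, zero at the start; "ft_torque": the same for the moment, N m; "grip_width": finger opening in m.
Only numpy, scipy, OpenCV 4.12 (cv2) and the standard library are available. Lean on these libraries where they do the work, as an engineer would, in place of code of your own. Each camera call takes 0.05 s, during which the arm holds its last target.

TASK

Lay the steel roller in the V-blocks of the sloping fixture, pushed home against the end plate on the left. Then try the wooden spacers in the gap between the roller's free end and the dark stop block, without forcing, until you have the thickest one that slides all the way down, and leave it seated in the gap with the other two on the bench, clear of the fixture. Finally swing the keeper strap fully across over the roller; do not disturb the other things on the bench.

Things in the scene. Friction and masses are not known exactly. Their poses are not given: they have to be found in the camera images.
- base: the fixture's grey base plate, 250 x 330 mm, 12 mm thick, fixed to the bench; its place and yaw change. x points away from the robot at yaw 0, y to the left. Origin: on the bench, below the cradle's origin; the plate spans x -75..175, y -215..115 mm in this frame
- lamp (a point): underside centre of a fixed lamp head over the gap: box 30 (base x) by 170 (base y) by 37 mm high, its underside 248 mm above the bench, centred at base x -20, y -118 mm; its 18 mm post stands at base x 55, y -202. Because of it, work at the gap needs the tool leaning back toward the robot, about square to the cradle's bed
- cradle: sloping aluminium bed, fixed on the base, rising 30 degrees away from the robot. Its frame is tilted with it: x up the slope, y to the left along the roller's place, z square to the bed (leaning toward the robot). Origin: on the bed's face under the middle of the roller's place, 55 mm above the bench. The bed spans x -62..95, y -108..87 mm
- roller_seat (a point): where the roller's middle is when laid and home: cradle x 0, y 0, z 45 mm (roller's top at z 67). Two steel 90-degree V-blocks at cradle y -63..-33 and 33..63, z to 42, open along cradle z; the room between them is free for fingers. End plate at the left, 60 mm wide, z to 60, its face at cradle y +75
- pocket (a point): floor of the spacer gap: cradle x 0, y -90, z 0 mm. The gap is open along cradle z and runs from the roller's end (cradle y -75 when home) to the stop's face. It is 24, 30 or 36 mm wide, changing from run to run: 2 mm more than one spacer. A spacer goes in with its x, y, z along the cradle's, underside on the bed
- lip (a point): steel lip at the gap's lower side that keeps the spacer from sliding down the slope: middle of its face, at cradle x -31, y -92, z 20 mm; the lip rises to z 40. A spacer's middle belongs near cradle x 0; the uphill side is open
- roller: plain steel-faced hollow roller, a smooth cylinder 44 mm in diameter and 150 mm long, about 0.5 kg, both ends alike. x runs along its axis
- roller_center (a point): the middle of the roller
- rest: low wooden rest on which the roller lies at the start, 150 by 70 mm, two small V-supports 45 to 65 mm either side of its middle, up to 36 mm high, fixed to the bench; x along the roller. The roller's axis lies 40 mm above the bench. Origin: centre of its underside
- strap (a joint): keeper strap, a flat steel bar 26 x 8 mm that turns with light friction (1 to 1.5 N at its knob; stays where left) about an axis along cradle z at cradle x 70, y 0; underside at cradle z 71, just over the roller. 0: along cradle +y, out of the way; grows as it swings toward the robot to 1.571 rad: across the roller (along -x), at its stop. Starts at 0 to 0.35
- strap_knob (a point): grip point on the strap's black knob, which stands along cradle z: 18 mm in diameter, 42 mm high, 115 mm from the pivot; this point is on its axis, 20 mm below its top (cradle z 101 mm)
- spacer22: plain beech spacer block 22 mm thick (its own y), 60 mm wide (x) and 110 mm high (z), about 0.15 kg, standing loose on the bench at the start; the bottom edges along its width are rounded to 3 mm. Origin: centre of its underside. The three spacers change places from run to run
- spacer28: plain beech spacer block 28 mm thick (its own y), 60 mm wide (x) and 110 mm high (z), about 0.19 kg, standing loose on the bench at the start; the bottom edges along its width are rounded to 3 mm. Origin: centre of its underside. The three spacers change places from run to run
- spacer34: plain beech spacer block 34 mm thick (its own y), 60 mm wide (x) and 110 mm high (z), about 0.23 kg, standing loose on the bench at the start; the bottom edges along its width are rounded to 3 mm. Origin: centre of its underside. The three spacers change places from run to run
- stop_a: one of three dark steel stop blocks fixed on the base plate, 70 mm deep (x), 91 mm high, 58, 70 or 82 mm long (y). One stands at the gap, centred at base x -10, y -140, and sets its width; the others are spares behind the cradle; which changes. Origin: centre of its underside
- stop_b: one of three dark steel stop blocks fixed on the base plate, 70 mm deep (x), 91 mm high, 58, 70 or 82 mm long (y). One stands at the gap, centred at base x -10, y -140, and sets its width; the others are spares behind the cradle; which changes. Origin: centre of its underside
- stop_c: one of three dark steel stop blocks fixed on the base plate, 70 mm deep (x), 91 mm high, 58, 70 or 82 mm long (y). One stands at the gap, centred at base x -10, y -140, and sets its width; the others are spares behind the cradle; which changes. Origin: centre of its underside
- last: bystander: grey plastic shoe last, 235 mm long, 115 mm high. Origin: on its underside
- tin: bystander: metal tin, 84 mm in diameter, 110 mm high. Origin: on its underside
- wrench: bystander: steel wrench lying flat in front of the fixture. Origin: on its underside
- tape: bystander: cardboard ring lying flat, 110 mm across, 25 mm high. Origin: on its underside
- hammer: bystander: hammer lying flat at the left. Origin: on its underside
- heel: bystander: dark wooden shoe heel, 55 mm high. Origin: on its underside
Not all that is in view belongs to the job. What is shaped like the spacer28 but orange or purple is not meant.

How it is judged:
On the way, in this order (a step that is already met when the one before it is completed fails the run):
1. the roller lies in both V-blocks, home against the end plate, the strap still open (x of roller_center in the frame of cradle between -0.004 and 0.004 m and z of roller_center in the frame of cradle between 0.041 and 0.049 m and y of roller_center in the frame of cradle between -0.004 and 0.003 m and angle between the x axis of roller and the y axis of cradle, either way round below 0.06 rad and value of joint strap below 1.2 rad), for 0.2 s.
2. the fitting spacer is fully down in the gap, the strap still open (all of step 1 and ((x of stop_a in the frame of base below 0.05 m and x of spacer22 in the frame of cradle between -0.006 and 0.014 m and y of spacer22 in the frame of cradle between -0.091 and -0.083 m and z of spacer22 in the frame of cradle below 0.006 m and angle between the z axis of spacer22 and the z axis of cradle, either way round below 0.08 rad and angle between the x axis of spacer22 and the x axis of cradle, either way round below 0.1 rad and height (world z) of each of spacer28, spacer34 below 0.045 m and horizontal distance between each of spacer28, spacer34 and pocket above 0.1 m) or (x of stop_b in the frame of base below 0.05 m and x of spacer28 in the frame of cradle between -0.006 and 0.014 m and y of spacer28 in the frame of cradle between -0.094 and -0.086 m and z of spacer28 in the frame of cradle below 0.006 m and angle between the z axis of spacer28 and the z axis of cradle, either way round below 0.08 rad and angle between the x axis of spacer28 and the x axis of cradle, either way round below 0.1 rad and height (world z) of each of spacer22, spacer34 below 0.045 m and horizontal distance between each of spacer22, spacer34 and pocket above 0.1 m) or (x of stop_c in the frame of base below 0.05 m and x of spacer34 in the frame of cradle between -0.006 and 0.014 m and y of spacer34 in the frame of cradle between -0.097 and -0.089 m and z of spacer34 in the frame of cradle below 0.006 m and angle between the z axis of spacer34 and the z axis of cradle, either way round below 0.08 rad and angle between the x axis of spacer34 and the x axis of cradle, either way round below 0.1 rad and height (world z) of each of spacer22, spacer28 below 0.045 m and horizontal distance between each of spacer22, spacer28 and pocket above 0.1 m))), for 0.2 s.
3. the strap lies across the roller (value of joint strap above 1.45 rad and ((x of stop_a in the frame of base below 0.05 m and x of spacer22 in the frame of cradle between -0.006 and 0.014 m and y of spacer22 in the frame of cradle between -0.091 and -0.083 m and z of spacer22 in the frame of cradle below 0.006 m and angle between the z axis of spacer22 and the z axis of cradle, either way round below 0.08 rad and angle between the x axis of spacer22 and the x axis of cradle, either way round below 0.1 rad and height (world z) of each of spacer28, spacer34 below 0.045 m and horizontal distance between each of spacer28, spacer34 and pocket above 0.1 m) or (x of stop_b in the frame of base below 0.05 m and x of spacer28 in the frame of cradle between -0.006 and 0.014 m and y of spacer28 in the frame of cradle between -0.094 and -0.086 m and z of spacer28 in the frame of cradle below 0.006 m and angle between the z axis of spacer28 and the z axis of cradle, either way round below 0.08 rad and angle between the x axis of spacer28 and the x axis of cradle, either way round below 0.1 rad and height (world z) of each of spacer22, spacer34 below 0.045 m and horizontal distance between each of spacer22, spacer34 and pocket above 0.1 m) or (x of stop_c in the frame of base below 0.05 m and x of spacer34 in the frame of cradle between -0.006 and 0.014 m and y of spacer34 in the frame of cradle between -0.097 and -0.089 m and z of spacer34 in the frame of cradle below 0.006 m and angle between the z axis of spacer34 and the z axis of cradle, either way round below 0.08 rad and angle between the x axis of spacer34 and the x axis of cradle, either way round below 0.1 rad and height (world z) of each of spacer22, spacer28 below 0.045 m and horizontal distance between each of spacer22, spacer28 and pocket above 0.1 m)) and x of roller_center in the frame of cradle between -0.004 and 0.004 m and z of roller_center in the frame of cradle between 0.041 and 0.049 m and y of roller_center in the frame of cradle between -0.004 and 0.003 m and angle between the x axis of roller and the y axis of cradle, either way round below 0.06 rad), for 0.2 s.
At the end, for the whole second after the job is handed in: Roller in the V-blocks (axis within 4 mm), within 4 mm of the end plate; the spacer 2 mm thinner than the gap fully down in it (6 mm; 4 mm sideways; square to 0.08 rad); the other two on the bench over 100 mm from the gap; strap at 1.45 rad or more; all at rest (all of step 3 and linear speed of each of roller, spacer22, spacer28, spacer34 below 0.02 m/s); the robot touches nothing.
It fails at once if a bystander is shoved more than 40 mm (distance of any of last, tin, wrench, tape, hammer, heel from where it was at the start of the episode above 0.04 m).
It fails at once if the tin or the shoe last is knocked over (angle between any of tin, last's own z axis and vertical above 0.5 rad).
It fails at once if a spacer is forced: pressed against the roller or a stop with more than 60 N (contact force between any of spacer22, spacer28, spacer34 and roller above 60 N or contact force between any of spacer22, spacer28, spacer34 and stop_a above 60 N or contact force between any of spacer22, spacer28, spacer34 and stop_b above 60 N or contact force between any of spacer22, spacer28, spacer34 and stop_c above 60 N).
It also fails if it takes over 72 s, if anything falls off the work surface, if the arm or the gripper's body presses on something with over 40 N, if the wrist force passes 120 N, or if a joint passes its speed limit or range.

## Working session

There is one attempt and no reset: what is moved stays moved. The work goes in short steps, Python scripts to look and compute and a tool call to move; the robot and the scene stay as the last step left them, time stands still between calls to the robot, and variables do not carry over. Pictures are saved under pics/ and viewed, and the job is handed in when it is done.

Besides the shell and the picture viewer there is one more tool, called as a command line: name --argument value ..., lists and objects as JSON in quotes. drive_tool: Moves the arm, as the interface text tells. Its arguments: {"type":"object","properties":{"moves":{"type":"string"},"squeeze":{"type":"number"}},"required":["moves"]}

I'll start by looking at the scene from both cameras.

```bash
mkdir -p pics; ls
cat > h.py <<'E'
import numpy as np, cv2
from rig import sensors, viewer, job
def cam(n):
    return viewer.camera(n)
def model(n):
    m=viewer.camera_model(n); R=np.array(m['R']);t=np.array(m['t']).ravel()
    f=192/np.tan(np.radians(m['vfov'])/2)
    return R,t,f,m['cx'],m['cy']
def cloud(n,depth):
    R,t,f,cx,cy=model(n)
    v,u=np.mgrid[0:384,0:512]
    P=np.stack([(u-cx)/f*depth,(v-cy)/f*depth,depth],-1)
    W=(P-t)@R
    W[depth<=0]=np.nan
    return W
def proj(n,X):
    R,t,f,cx,cy=model(n)
    c=np.atleast_2d(X)@R.T+t
    return np.c_[c[:,0]/c[:,2]*f+cx,c[:,1]/c[:,2]*f+cy]
def ray(n,uv,z):
    R,t,f,cx,cy=model(n)
    d=R.T@np.array([(uv[0]-cx)/f,(uv[1]-cy)/f,1]); o=-R.T@t
    return o+d*(z-o[2])/d[2]
def save(n,im,s=1.5):
    cv2.imwrite(f'pics/{n}.png',cv2.resize(im,None,fx=s,fy=s)[...,::-1])
E
python3 - <<'E'
from h import *
for n in ['scene','top']:
    im,d=cam(n); save(n+'0',im); np.savez(f'{n}0.npz',im=im,d=d)
    print(n,viewer.camera_model(n))
print(sensors.sense())
E
```

```text
pics
scene {'vfov': 43.63161099714157, 'cx': 262.757289146576, 'cy': 191.1174409681467, 'R': array([[-0.09880995,  0.99499524,  0.01486826],
       [ 0.76322885,  0.08536442, -0.64046439],
       [-0.63852824, -0.05193636, -0.76784393]]), 't': array([ 0.02811851, -0.26427212,  2.00845434])}
top {'vfov': 42.39740914888311, 'cx': 248.24577186519733, 'cy': 199.85211450590108, 'R': array([[-0.01804714, -0.99982089, -0.00570052],
       [-0.98678353,  0.01872952, -0.16095795],
       [ 0.16103589,  0.00272035, -0.9869448 ]]), 't': array([0.03223339, 0.52147792, 1.63327305])}
{'time': 0.1, 'q': array([-1.21472207,  0.70704941, -0.0276257 ,  1.4849424 ,  0.02199232,
        0.95091409, -0.07551186]), 'joint_velocities': array([ 0.00101118, -0.00151151,  0.00154671, -0.00050955,  0.00037341,
       -0.0007038 ,  0.00099411]), 'joint_efforts': array([ 2.89929332e-03, -8.84302711e+01,  1.23611100e+00, -2.36452031e+01,
        1.69039675e-02,  5.05171760e-03,  5.78289800e-06]), 'ee_pos': array([0.22263775, 0.52988907, 0.23087149]), 'orientation': array([-9.03926117e-05,  1.97583694e-01,  9.80285891e-01, -4.97455013e-04]), 'ft_force': array([ 0.33726982, -1.04929283, -0.15085708]), 'ft_torque': array([0.01268014, 0.00834047, 0.01779751]), 'grip_width': 0.08510972716459993}
```

View pics/scene0.png

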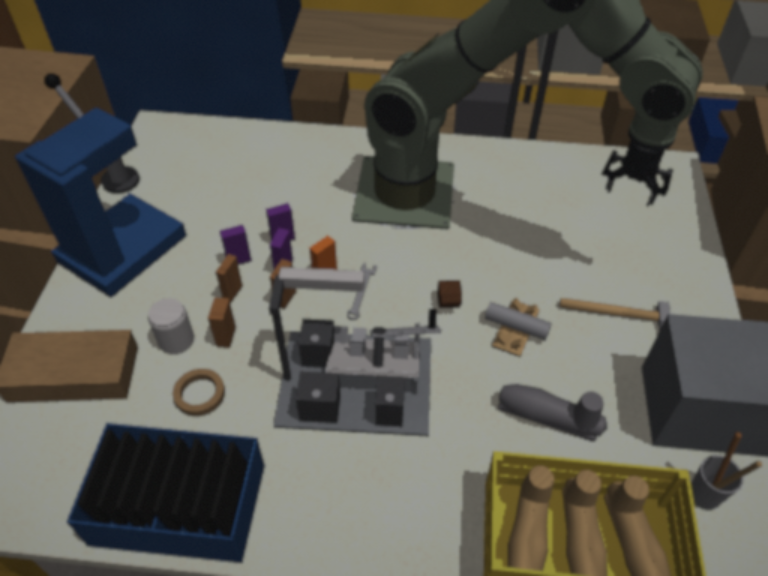

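View pics/top0.png

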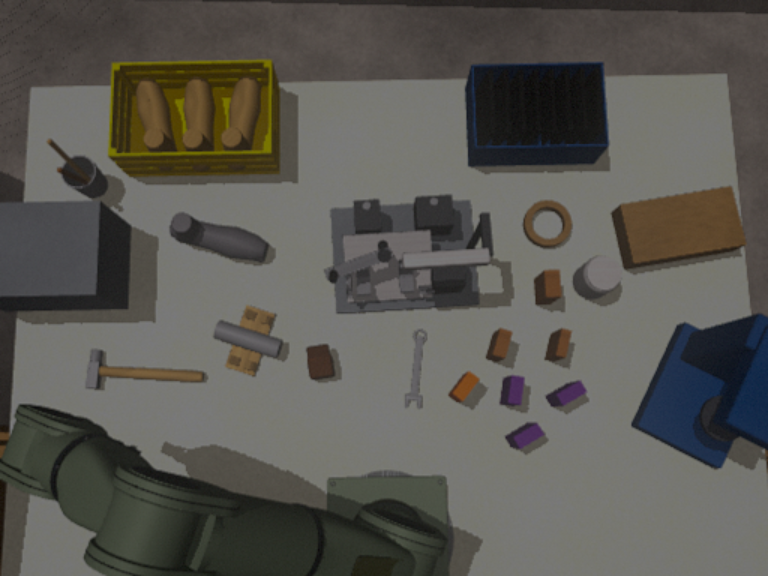

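Run:
```python
from h import *
im,d=cam('top'); np.savez('top1.npz',im=im,d=d)
W=cloud('top',d)
np.save('W.npy',W)
for t in ['base','roller','rest','spacer28','strap_knob']:
    for r in viewer.outline_of(t,'top')[:6]:
        m=r['mask']; p=W[m]; p=p[~np.isnan(p[:,0])]
        print(t,round(r['confidence'],2),np.round(r['uv'],1),m.sum(),np.round(np.median(p,0),3),np.round(p.max(0),3))
        np.save(f'm_{t}_{int(r["uv"][0])}.npy',m)
for t in ['strap_knob','pocket','roller_seat','lamp','base','cradle','roller_center','spacer28','tin','wrench']:
    print(t,[(round(r['confidence'],2),np.round(r['uv'],1)) for r in viewer.place_of(t,'top')[:5]])
print(sensors.sense()['time'])
```

```text
base 0.88 [265.8 172.9] 5948 [ 0.584 -0.044  0.046] [0.763 0.122 0.292]
base 0.32 [279.9 248.1] 237 [ 0.36  -0.074  0.006] [ 0.446 -0.05   0.016]
roller 0.68 [167.5 224.7] 646 [0.441 0.303 0.046] [0.493 0.388 0.059]
roller 0.42 [300.  187.5] 370 [ 0.555 -0.145  0.099] [ 0.585 -0.11   0.262]
rest 0.75 [163.7 235.9] 599 [0.425 0.303 0.009] [0.52  0.354 0.039]
spacer28 0.86 [371.9 231.9] 285 [ 0.409 -0.38   0.096] [ 0.443 -0.366  0.119]
spacer28 0.81 [366.6 189.3] 342 [ 0.537 -0.359  0.103] [ 0.571 -0.349  0.119]
spacer28 0.81 [347.8 290.3] 222 [ 0.217 -0.293  0.106] [ 0.239 -0.268  0.118]
spacer28 0.78 [334.7 227.2] 268 [ 0.411 -0.249  0.105] [ 0.447 -0.231  0.116]
spacer28 0.72 [341.1 260.6] 258 [ 0.314 -0.27   0.105] [ 0.345 -0.26   0.117]
spacer28 0.57 [309.8 258.6] 189 [ 0.323 -0.168  0.107] [ 0.353 -0.143  0.116]
strap_knob 0.57 [237.4 177.5] 345 [0.584 0.05  0.151] [0.614 0.121 0.183]
strap_knob [(0.88, array([220.6, 183.5])), (0.7, array([296.8, 187.6]))]
pocket [(0.95, array([280.7, 177.4]))]
roller_seat [(0.89, array([256.8, 187.5]))]
lamp [(0.58, array([294.3, 175.4])), (0.36, array([246.4, 149.2]))]
base [(0.57, array([255.1, 187.7]))]
cradle [(0.77, array([256.9, 185.4]))]
roller_center [(0.79, array([162.8, 228.9]))]
spacer28 [(0.69, array([337.2, 261.5])), (0.65, array([358.2, 192.7])), (0.62, array([369. , 233.9])), (0.62, array([369.7, 264.4])), (0.59, array([332.7, 232.4]))]
tin [(0.57, array([391.7, 189.2])), (0.48, array([332.3, 235.9])), (0.41, array([277.3, 244.6]))]
wrench [(0.59, array([278. , 243.3]))]
0.9
```

Run:
```python
from h import *
z=np.load('top0.npz'); im=z['im']
save('fixture0',im[120:220,210:340],6)
save('spacers0',im[170:300,290:410],5)
z=np.load('scene0.npz'); im=z['im']
save('fix_scene0',im[170:300,170:300],5)
```

```text
(no output)
```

View pics/fixture0.png

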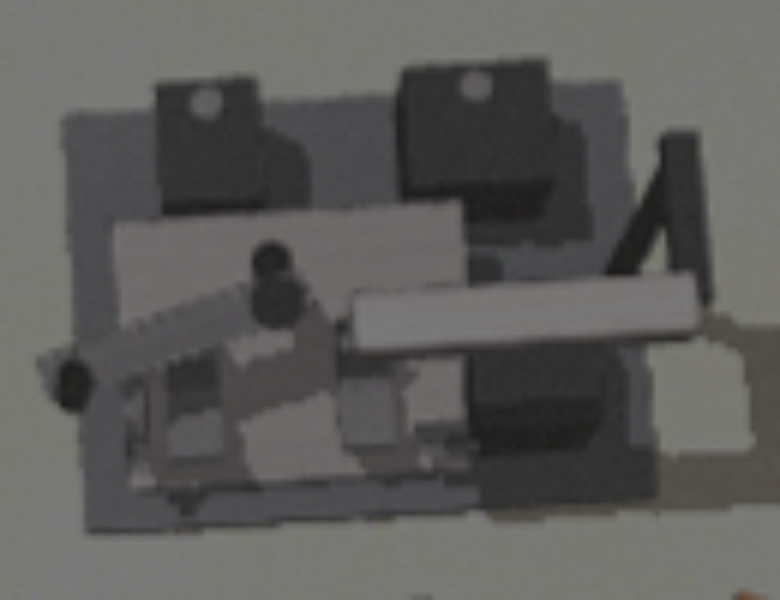

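View pics/spacers0.png

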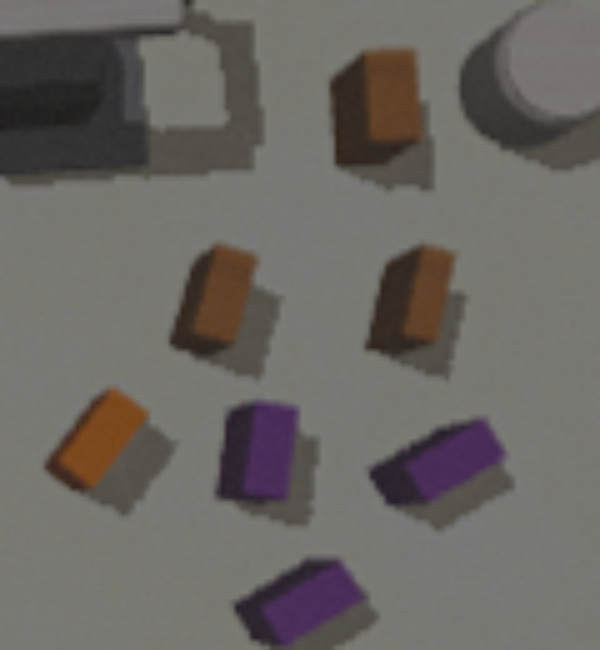

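View pics/fix_scene0.png

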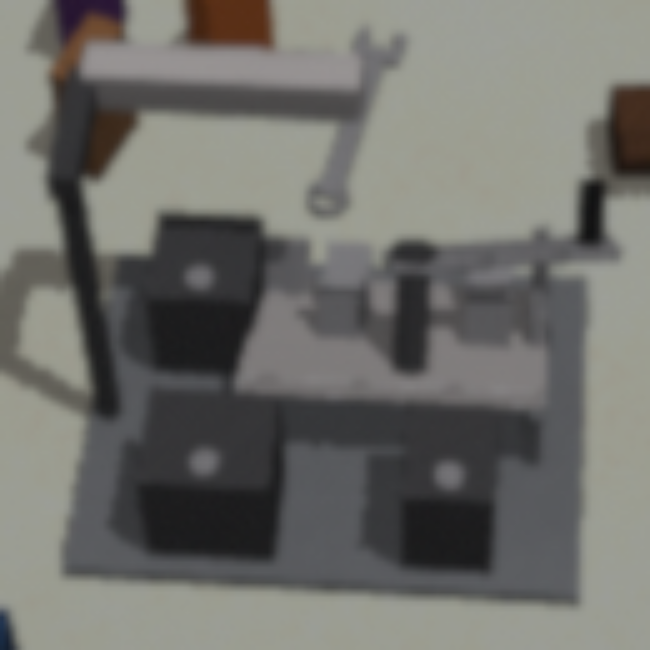

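The top view shows the three brown spacers near px (548,287), (500,345) and (558,345) in the 1.5x picture. The roller is on its rest at (248,338) and the fixture is around (400,255). The spare stops look like the 58 and 82 mm ones, so the gap stop is probably 70 mm. Next I'll fit the fixture pose and measure the spacers.

```bash
cat > fit.py <<'E'
from h import *
from scipy.optimize import least_squares
c,s=np.cos(np.pi/6),np.sin(np.pi/6)
def cr2b(p):
    p=np.atleast_2d(p).astype(float); return np.c_[p[:,0]*c-p[:,2]*s,p[:,1],.055+p[:,0]*s+p[:,2]*c]
def b2w(p,q):
    p=np.atleast_2d(p); C,S=np.cos(q[2]),np.sin(q[2])
    return np.c_[q[0]+C*p[:,0]-S*p[:,1],q[1]+S*p[:,0]+C*p[:,1],p[:,2]]
B=lambda *a:np.array(a)/1000.
segs=[]
# plate top edges
P=[B(-75,-215,12),B(175,-215,12),B(175,115,12),B(-75,115,12)]
for i in (1,2):segs.append(('plate',P[i],P[(i+1)%4]))
segs.append(('plateR',P[0],P[1])); segs.append(('platef',P[3],P[0]))
Q=[cr2b(B(*a))[0] for a in [(-62,-108,0),(95,-108,0),(95,87,0),(-62,87,0)]]
segs.append(('bed',Q[1],Q[2])); segs.append(('bedL',Q[2],Q[3])); segs.append(('bedF',Q[3],Q[0]))
L=[B(-35,-203,285),B(-5,-203,285),B(-5,-33,285),B(-35,-33,285)]
for i in range(4):segs.append(('lamp',L[i],L[(i+1)%4]))
def measure(n,q,G,w=5):
    rows=[]
    for nm,a,b in segs:
        pts=b2w(a+(b-a)*np.linspace(.06,.94,25)[:,None],q)
        uv=proj(n,pts); d=uv[-1]-uv[0]; d/=np.linalg.norm(d); nn=np.array([-d[1],d[0]])
        off=np.arange(-w,w+.01,.25)
        for k,p in enumerate(uv):
            l=p+off[:,None]*nn
            v=cv2.remap(G,l[:,0].astype(np.float32)[None],l[:,1].astype(np.float32)[None],cv2.INTER_LINEAR)[0]
            g=np.abs(np.gradient(v)); j=g.argmax()
            if g[j]>1.2: rows.append((nm,pts[k],p,nn,off[j]))
    return rows
def fit(n,q,G,w):
    for it in range(8):
        rows=measure(n,q,G,w)
        idx=[]
        def res(x):
            return np.array([((proj(n,b2w(np.linalg.solve(np.eye(3),pb)[None],x))[0]-p)@nn-o) for pb,p,nn,o in data])
        C,S=np.cos(q[2]),np.sin(q[2])
        data=[]
        for nm,pw,p,nn,o in rows:
            dx,dy=pw[0]-q[0],pw[1]-q[1]
            data.append((np.array([C*dx+S*dy,-S*dx+C*dy,pw[2]]),p,nn,o))
        q=least_squares(res,q,loss='soft_l1',f_scale=.4).x
        w=max(2,w-.7)
    r=res(q); 
    out={}
    for (nm,*_),e in zip(rows,r): out.setdefault(nm,[]).append(e)
    return q,{k:(len(v),round(float(np.median(v)),2)) for k,v in out.items()}
if __name__=='__main__':
    for n in ['top','scene']:
        im=np.load(n+'0.npz')['im']; G=cv2.GaussianBlur(cv2.cvtColor(im,cv2.COLOR_RGB2GRAY).astype(np.float32),(0,0),.8)
        # init
        u=proj('top',[[0,0,0]])
        q0=np.array([.56,-.0,0.05]) if n=='top' else Q0
        if n=='top':
            a=ray('top',(210+87/6,120+530/6),.0); b=ray('top',(210+655/6,120+500/6),.0)
            yaw=np.arctan2(a[0]-b[0],-(a[0]-b[0])*0+ (a[1]-b[1])); yaw=-np.arctan2(a[0]-b[0],a[1]-b[1])
            C,S=np.cos(yaw),np.sin(yaw)
            q0=np.array([a[0]-(C*-.075-S*.115),a[1]-(S*-.075+C*.115),yaw])
        print(n,'init',q0)
        q,o=fit(n,q0,G,5); print(q,o)
        if n=='top':Q0=q
        vis=cv2.resize(im,None,fx=4,fy=4)
        for nm,A,Bb in segs:
            uv=(proj(n,b2w(np.array([A,Bb]),q))+.5)*4
            cv2.line(vis,tuple(int(x) for x in uv[0]),tuple(int(x) for x in uv[1]),(0,255,0),1)
        x,y=(210*4,115*4) if n=='top' else (165*4,165*4)
        save('fit_'+n,vis[y:y+440,x:x+560],1.4)
E
python3 fit.py
```

```text
top init [ 0.57961801 -0.00690739  0.03444557]Traceback (most recent call last):
  File "fit.py", line 60, in <module>
    q,o=fit(n,q0,G,5); print(q,o)
        ~~~^^^^^^^^^^
  File "fit.py", line 42, in fit
    q=least_squares(res,q,loss='soft_l1',f_scale=.4).x
      ~~~~~~~~~~~~~^^^^^^^^^^^^^^^^^^^^^^^^^^^^^^^^^
    return func(*args, **kwargs)
    result = trf(vector_fun.fun, vector_fun.jac, x0, f0, J0, lb, ub, ftol, xtol,
                 gtol, max_nfev, x_scale, loss_function, tr_solver,
                 tr_options.copy(), verbose, callback=callback_wrapped)
    return trf_no_bounds(
        fun, jac, x0, f0, J0, ftol, xtol, gtol, max_nfev, x_scale,
        loss_function, tr_solver, tr_options, verbose, callback=callback)
    J = jac(x)
    self._update_jac()
    ~~~~~~~~~~~~~~~~^^
    self.J = self.jac_wrapped(xp_copy(self.x), f0=self.f)
             ~~~~~~~~~~~~~~~~^^^^^^^^^^^^^^^^^^^^^^^^^^^^
    J, dct = approx_derivative(
             ~~~~~~~~~~~~~~~~~^
        self.fun,
        ^^^^^^^^^
    ...<2 lines>...
        **self.finite_diff_options,
        ^^^^^^^^^^^^^^^^^^^^^^
[... 446 characters left out ...]
args))
                      ~~~~~~~~^^^^^^^^^^^^^^^^^^^^^^^^^^^^^^
    return np.atleast_1d(self.fun(x))
                         ~~~~~~~~^^^
    return self.f(x, *self.args, **self.kwargs)
           ~~~~~~^^^^^^^^^^^^^^^^^^^^^^^^^^^^^^
  File "fit.py", line 36, in res
    return np.array([((proj(n,b2w(np.linalg.solve(np.eye(3),pb)[None],x))[0]-p)@nn-o) for pb,p,nn,o in data])
                       ~~~~^^^^^^^^^^^^^^^^^^^^^^^^^^^^^^^^^^^^^^^^^^^^^^
  File "h.py", line 17, in proj
    R,t,f,cx,cy=model(n)
                ~~~~~^^^
  File "h.py", line 6, in model
    m=viewer.camera_model(n); R=np.array(m['R']);t=np.array(m['t']).ravel()
ValueError: time passes only in moves, steps and waits
```

The fit failed because it called `camera_model` too many times in one script, so I'll cache it and make the fit vectorised.

```bash
python3 - <<'E'
s=open('h.py').read()
s=s.replace("def model(n):\n    m=viewer","_c={}\ndef model(n):\n    if n not in _c:_c[n]=_model(n)\n    return _c[n]\ndef _model(n):\n    m=viewer")
open('h.py','w').write(s)
f=open('fit.py').read()
f=f.replace("return np.array([((proj(n,b2w(np.linalg.solve(np.eye(3),pb)[None],x))[0]-p)@nn-o) for pb,p,nn,o in data])",
"""pb,p,nn,o=[np.array(v) for v in zip(*data)]
            return ((proj(n,b2w(pb,x))-p)*nn).sum(1)-o""")
open('fit.py','w').write(f)
E
timeout 300 python3 fit.py; python3 -c "
from h import *
print(sensors.sense()['time'])"
```

```text
top init [ 0.57961801 -0.00690739  0.03444557]
[ 0.57820597 -0.00464355  0.04282166] {'plate': (43, 0.03), 'plateR': (21, -0.27), 'platef': (25, -1.01), 'bed': (25, -0.49), 'bedL': (20, 0.03), 'bedF': (25, 0.24), 'lamp': (97, 0.26)}
scene init [ 0.57820597 -0.00464355  0.04282166]
[ 0.58478191 -0.00455141  0.0326337 ] {'plate': (50, -0.28), 'plateR': (25, -0.17), 'platef': (18, 0.02), 'bed': (25, -1.78), 'bedL': (16, 0.19), 'bedF': (20, -1.36), 'lamp': (90, 0.46)}
0.9
```

View pics/fit_top.png

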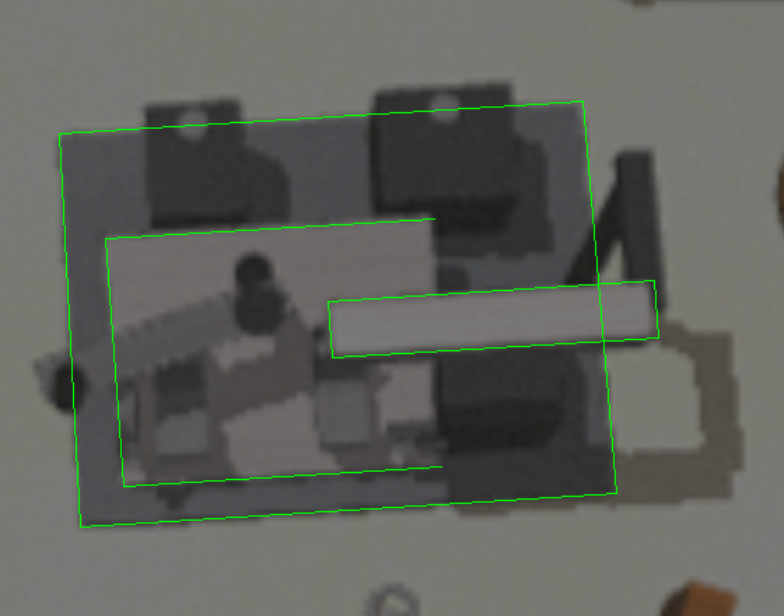

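View pics/fit_scene.png

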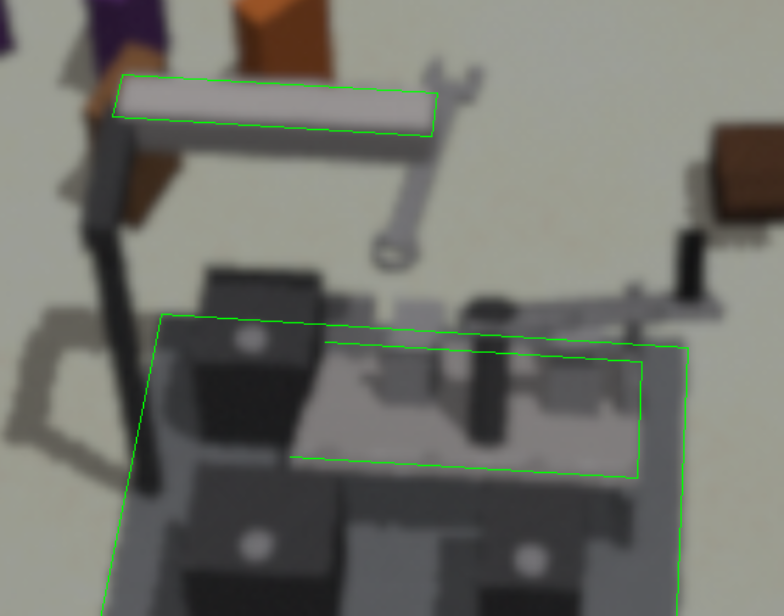

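```bash
cat > fit2.py <<'E'
import fit
from fit import *
def run(n,names,q0,w=3):
    im=np.load(n+'0.npz')['im']; G=cv2.GaussianBlur(cv2.cvtColor(im,cv2.COLOR_RGB2GRAY).astype(np.float32),(0,0),.8)
    fit.segs[:]=[x for x in ALL if x[0] in names]
    q,o=fit.fit(n,np.array(q0),G,w); print(n,names,np.round(q,4),o)
    return q
Pb=[B(-75,115,0),B(-75,-60,0)]
ALL=list(segs)+[('fbot',Pb[0],Pb[1])]
for i,(y0,y1) in enumerate([(-215,115)]): ALL.append(('pback',B(175,-215,0),B(175,115,0)))
q0=[.578,-.0046,.0428]
run('top',['plate','plateR','bed','bedL','bedF','fbot','lamp'],q0)
run('top',['plate','plateR','fbot'],q0)
run('top',['bed','bedL','bedF'],q0)
run('top',['lamp'],q0)
run('scene',['plate','plateR','lamp','bedL'],q0,4)
run('scene',['plateR','pback','plate'],q0,4)
run('scene',['lamp'],q0,4)
z=np.load('top0.npz'); W=cloud('top',z['d'])
q=q0;C,S=np.cos(q[2]),np.sin(q[2])
D=W-np.array([q[0],q[1],0]); bx=C*D[...,0]+S*D[...,1]; by=-S*D[...,0]+C*D[...,1]; h=D[...,2]
m=(abs(h-.012)<.01)&(bx>-.07)&(bx<.17)&(by>.095)&(by<.11); print('plate z',np.nanmedian(h[m]),np.nanstd(h[m]),m.sum())
m=(abs(W[...,2])<.02)&(bx<-.1)&(bx>-.2)&(abs(by)<.05); print('bench z',np.nanmedian(h[m]),np.nanstd(h[m]),m.sum())
cx=bx*c+(h-.055)*s; cz=-bx*s+(h-.055)*c
m=(cx>-.055)&(cx<.09)&(by>-.1)&(by<.08)&(abs(cz)<.008); 
A=np.c_[cx[m],by[m],np.ones(m.sum())]; print('bed plane',np.linalg.lstsq(A,cz[m],rcond=None)[0],m.sum())
np.savez('bc.npz',cx=cx,by=by,cz=cz,bx=bx,h=h)
E
timeout 300 python3 fit2.py
```

```text
Traceback (most recent call last):
  File "fit2.py", line 12, in <module>
    run('top',['plate','plateR','bed','bedL','bedF','fbot','lamp'],q0)
    ~~~^^^^^^^^^^^^^^^^^^^^^^^^^^^^^^^^^^^^^^^^^^^^^^^^^^^^^^^^^^^^^^^
  File "fit2.py", line 5, in run
    fit.segs[:]=[x for x in ALL if x[0] in names]
    ^^^^^^^^
AttributeError: 'function' object has no attribute 'segs'
```

```bash
sed -i '1,2c from fit import *\nimport fit as F' fit2.py; sed -i 's/fit\.segs/F.segs/; s/fit\.fit(/F.fit(/' fit2.py; timeout 300 python3 fit2.py
```

```text
top ['plate', 'plateR', 'bed', 'bedL', 'bedF', 'fbot', 'lamp'] [ 0.5786 -0.0046  0.0443] {'plate': (44, 0.01), 'plateR': (21, -0.25), 'bed': (25, -0.48), 'bedL': (20, 0.13), 'bedF': (25, 0.48), 'lamp': (98, 0.29), 'fbot': (25, -0.25)}
top ['plate', 'plateR', 'fbot'] [ 0.5773 -0.0045  0.043 ] {'plate': (43, -0.02), 'plateR': (21, -0.26), 'fbot': (25, 0.23)}
top ['bed', 'bedL', 'bedF'] [ 0.5798 -0.0045  0.0453] {'bed': (25, -0.21), 'bedL': (17, 0.06), 'bedF': (25, -0.03)}
top ['lamp'] [ 0.5781 -0.0049  0.0475] {'lamp': (98, 0.3)}
scene ['plate', 'plateR', 'lamp', 'bedL'] [ 0.5831 -0.0046  0.0348] {'plate': (50, -0.27), 'plateR': (25, -0.01), 'bedL': (15, 0.25), 'lamp': (90, 0.49)}
scene ['plateR', 'pback', 'plate'] [ 0.5816 -0.0057  0.0478] {'plate': (50, -0.63), 'plateR': (25, -0.39), 'pback': (25, 0.98)}
scene ['lamp'] [ 0.5803 -0.0048  0.0465] {'lamp': (90, 0.46)}
plate z 0.009793254983557993 0.004025824968359715 244
bench z -0.0015423016839442873 0.003921863564148119 837
bed plane [-0.00259308 -0.00037482 -0.00183795] 1202
```

```bash
cat > sp.py <<'E'
from h import *
from scipy.optimize import least_squares
im=np.load('top0.npz')['im']; G=cv2.GaussianBlur(im[...,0].astype(np.float32),(0,0),.6)
n='top'
def corners(p,u):  # u: unit params
    x,y,a,w,t=p; C,S=np.cos(a),np.sin(a)
    k=np.array(u)*[w/2,t/2]
    return np.c_[x+C*k[:,0]-S*k[:,1],y+S*k[:,0]+C*k[:,1],np.full(len(k),.11)]
ts=np.linspace(-.8,.8,15)
edges=[np.c_[ts,np.full(15,e)] for e in(-1,1)]+[np.c_[np.full(15,e),ts] for e in (-1,1)]
def fitsp(p,fixw=True):
    p=np.array(p,float)
    for it in range(12):
        U=[];O=[];N=[];P0=[]
        w=4 if it<4 else 2.5
        for e in edges:
            uv=proj(n,corners(p,e)); d=uv[-1]-uv[0]; d/=np.linalg.norm(d); nn=np.array([-d[1],d[0]])
            off=np.arange(-w,w+.01,.2)
            for k in range(15):
                l=(uv[k]+off[:,None]*nn).astype(np.float32)
                v=cv2.remap(G,l[:,0][None],l[:,1][None],cv2.INTER_LINEAR)[0]
                g=abs(np.gradient(v)); j=g.argmax()
                jj=slice(max(0,j-3),j+4); o=(off[jj]*g[jj]).sum()/g[jj].sum()
                U.append(e[k]);O.append(o);N.append(nn);P0.append(uv[k])
        U,O,N,P0=map(np.array,(U,O,N,P0))
        def res(x):
            return ((proj(n,corners(x,U))-P0)*N).sum(1)-O
        p=least_squares(res,p,loss='soft_l1',f_scale=.3).x
    return p,np.abs(res(p)).mean()
m={}
for uv,a in [((375.6,189.5),.02),((336.5,229),-.25),((376,229),-.2)]:
    # top face centre guesses
    X=ray(n,uv,.11)
    p,r=fitsp([X[0],X[1],a,.06,.028]); print(np.round(p,4),round(r,2))
    m[uv]=p
vis=cv2.resize(im,None,fx=5,fy=5,interpolation=cv2.INTER_CUBIC)
for p in m.values():
    q=((proj(n,corners(p,[(-1,-1),(1,-1),(1,1),(-1,1)]))+.5)*5).astype(int)
    cv2.polylines(vis,[q.reshape(-1,1,2)],True,(0,255,0),1)
save('spfit',vis[800:1300,1550:2050],1.2)
E
python3 sp.py
```

```text
[ 0.5412 -0.4003  0.1346  0.0508  0.0252] 0.79
[ 0.4112 -0.2586 -0.3439  0.0586  0.0615] 0.66
[ 0.4107 -0.3892 -0.1419  0.0594  0.032 ] 0.59
```

View pics/spfit.png

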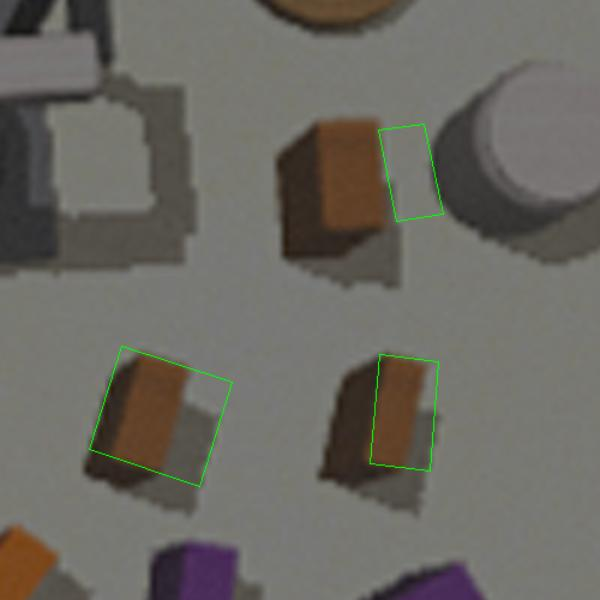

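```bash
sed -i "s/^im=np.load.*/im=np.load('top0.npz')['im']; G=cv2.GaussianBlur(im[...,0].astype(np.float32)-im[...,2],(0,0),.5)/; s/\[((375.6,189.5),.02),((336.5,229),-.25),((376,229),-.2)\]/[((368.7,189.5),.03),((335,228.8),-.25),((376.3,228.7),-.2)]/; s/w=4 if it<4 else 2.5/w=3 if it<4 else 2/" sp.py; python3 sp.py
python3 - <<'E'
import sys; sys.path.insert(0,'.')
from h import *
im=np.load('top0.npz')['im'].astype(int)
D=im[...,0]-im[...,2]
for (u,v) in [(369,189),(335,229),(376,229)]:
    print(D[v-3:v+1,u-12:u+13])
E
```

```text
[ 0.5411 -0.3683  0.0101  0.0595  0.0338] 0.16
[ 0.4129 -0.2535 -0.2952  0.0587  0.0277] 0.19
[ 0.4109 -0.3846 -0.2605  0.0594  0.0218] 0.19
[[19 18 18 17 18 24 43 58 54 56 56 57 57 54 56 60 33  4  8  7  7  4  3  7
   7]
 [20 19 16 17 19 23 45 56 55 55 56 55 56 55 57 56 32  2  3  5  5  7  5  6
   5]
 [15 17 15 20 17 25 42 58 57 56 58 55 56 55 57 59 31  2  4  4  6  5  4  5
   4]
 [17 18 20 20 17 20 38 58 54 54 56 56 58 54 55 57 32  4  5  5  6  4  3  3
   3]]
[[ 7  7  9  8 14 18 17 25 46 58 55 55 57 54 53 56 52 21  1  4  5  3  2  2
   1]
 [ 6  5  5  8 21 18 14 26 52 57 55 56 57 58 54 58 50 20  6  7  5  3  1  4
   2]
 [ 3  4  6  9 19 17 20 33 56 56 55 55 54 58 58 57 43 12 10  9  8  6  2  1
   0]
 [ 5  6  7 10 22 16 18 33 58 60 55 55 56 57 55 55 41  8 11 13 11 10  6  3
   1]]
[[ 3  5 19 18 19 16 20 15 30 56 57 55 56 55 56 42 16  6  6  6  8  8  9  7
   7]
 [ 5  4 23 17 16 17 19 17 35 56 54 55 57 54 56 33 10  7  9  8  8  7  8  8
  10]
 [ 6  9 16 18 19 19 17 16 31 57 56 52 55 55 56 31  7  8  9  8  7  6  4  7
   8]
 [ 9 12 18 19 17 21 18 24 47 58 55 55 56 54 50 25  7 12 11 10  7  5  5  4
   6]]
```

View pics/spfit.png

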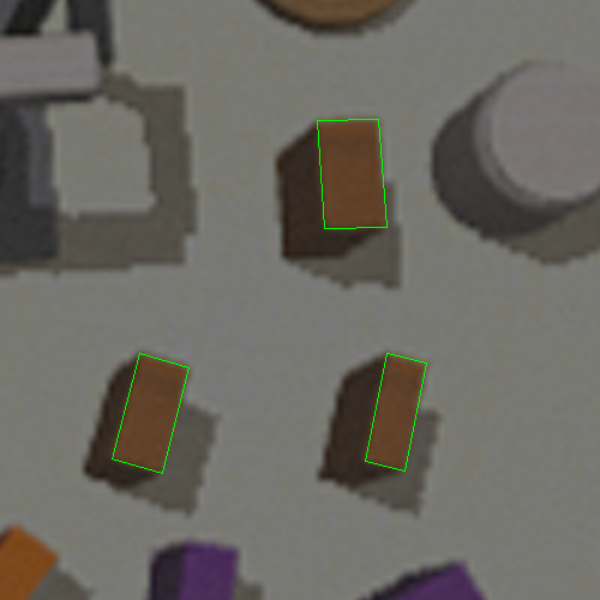

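```bash
cat > sp2.py <<'E'
import re
src=open('sp.py').read().split("m={}")[0].replace("np.full(len(k),.11)","np.full(len(k),H)").replace("im[...,0].astype(np.float32)-im[...,2]","im.mean(2).astype(np.float32)")
exec(src)
vis=cv2.resize(im,None,fx=4,fy=4,interpolation=cv2.INTER_CUBIC)
def go(name,uv,a,w,t,h):
    global H; H=h
    X=ray(n,uv,h); p,r=fitsp([X[0],X[1],a,w,t]); print(name,np.round(p,4),round(r,2))
    q=((proj(n,corners(p,[(-1,-1),(1,-1),(1,1),(-1,1)]))+.5)*4).astype(int)
    cv2.polylines(vis,[q.reshape(-1,1,2)],True,(0,255,0),1)
go('roller',(165.5,225.5),1.3,.15,.044,.042)
# spare stops: crop coords /6 +(210,120)
go('stopL',(210+207/6,120+140/6),.045,.07,.055,.103)
go('stopR',(210+475/6,120+120/6),.045,.07,.08,.103)
save('rfit',vis[780:1030,520:820],2); save('stfit',vis[480:900,840:1340],1.5)
E
python3 sp2.py
```

```text
roller [0.4404 0.3068 1.2454 0.1497 0.0462] 0.33
stopL [0.7    0.0309 0.0362 0.078  0.0597] 0.3
stopR [ 0.7107 -0.1158  0.0562  0.0704  0.0884] 0.5
```

View pics/rfit.png

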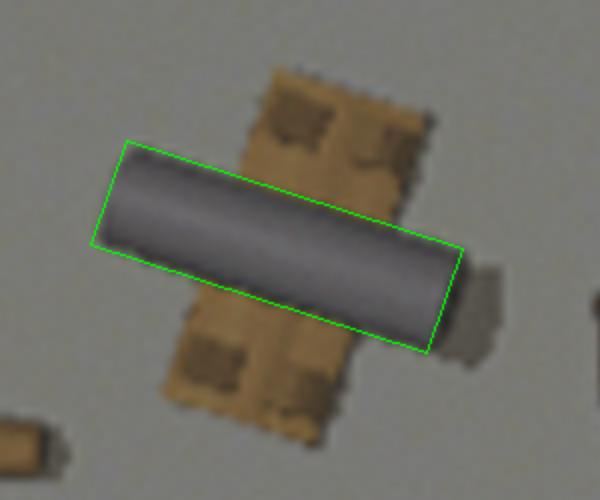

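View pics/stfit.png

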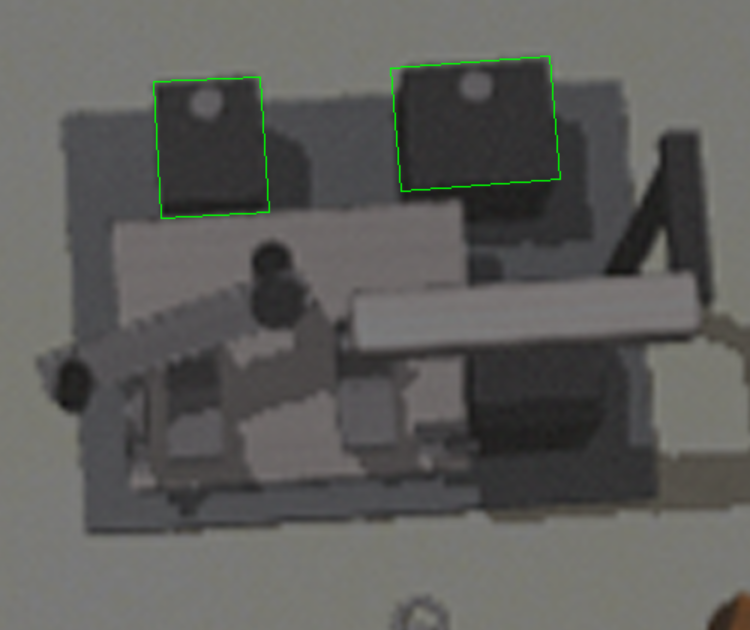

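```bash
python3 - <<'E'
from h import *
np.set_printoptions(linewidth=220)
W=np.nanmedian([cloud('top',np.load(f)['d']) for f in('top0.npz','top1.npz')],0)
C,S=np.cos(1.2454),np.sin(1.2454)
D=W-np.array([.4404,.3068,0]); x=C*D[...,0]+S*D[...,1]; y=-S*D[...,0]+C*D[...,1]; h=D[...,2]+.0017
# grid: rows y (perp), cols x (along)
print('cols x', np.arange(-85,86,10))
for yy in range(-85,86,10):
    r=[]
    for xx in range(-85,86,10):
        m=(abs(x*1000-xx)<5)&(abs(y*1000-yy)<5)
        r.append(int(round(np.nanmedian(h[m])*1000)) if m.sum() else -9)
    print(yy,np.array(r))
E
cat > zz.py <<'E'
from h import *
s=np.load('scene0.npz')['im']; save('rest_scene',s[190:245,310:380],10)
s=np.load('top0.npz')['im']; save('rest_top',s[195:260,135:195],9)
E
python3 zz.py
```

```text
cols x [-85 -75 -65 -55 -45 -35 -25 -15  -5   5  15  25  35  45  55  65  75  85]
-85 [ 1  2 -2 -1 -1 -1 -2 -2 -1 -1 -1 -1  1 -2 -1 -2 -2 -1]
-75 [ 1  1 -1  0  1  2  9  7  9  9 10  9  3  1  0  1  1  0]
-65 [ 1  0 -1 -2 -1  8 27 22  9 12 25 28 -1  3  0  0 -2  1]
-55 [-3  1 -1 -3  0  5 30 23 12 10 26 30  2 -1  0 -1 -3 -1]
-45 [ 1 -1  3 -2  0  7 12 13 10  8 10 11  6 -1 -1  1 -1 -1]
-35 [-1 -1  0  1 -1  8  9  8  9  9  8  9  6  0  0  1 -1 -1]
-25 [ 1  2  0  0  7  9 21 24 12 22 12 15 31 18 34 17  4  2]
-15 [ 3 36 48 46 51 48 48 48 49 51 48 48 49 46 49 48 47  2]
-5 [-1 33 52 52 55 52 55 52 52 51 53 53 53 52 52 55 52 -1]
5 [ 3 41 52 52 50 50 51 51 50 51 51 51 52 52 52 51 53  4]
15 [ 0 32 41 42 43 43 40 38 43 43 42 45 44 43 42 42 36 -1]
25 [-1  1  1 -1  1  4  6  9 11  9 10  8  2  0  0  0  0  1]
35 [ 1  0  0  1  1  4  8 10  9 10 11  9  5 -2  1  0  1  0]
45 [ 0  0 -1  2  1  7 27 22 10 11 22 28  2  0  0  1  0  0]
55 [-1 -1  1  1 -1  9 30 22 11 14 26 30  2  0  2  0 -1  0]
65 [-1  1  1  1  2  3 10  8  9 10 12 13  5 -1  1  1  0  1]
75 [ 0  0  0  0  0  1  2  1  1  3 -1  1 -1  1 -1 -2  0  0]
85 [-1  0  2 -1  3 -1  2  0  0  1  1  2  1  0  0 -1  1  0]<stdin>:3: RuntimeWarning: All-NaN slice encountered
```

View pics/rest_scene.png

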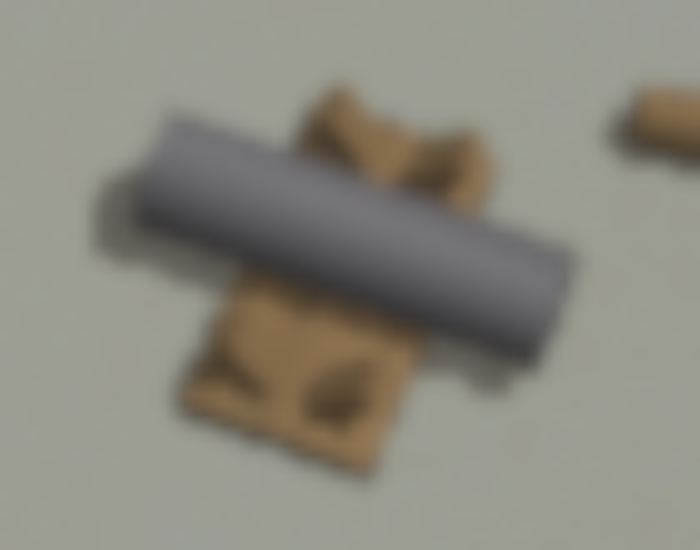

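The roller is lying crosswise on the flat board of the rest. Its top is at about 53 mm, so its axis is at about 31 mm and not 40 mm, and the V-support wedges are at 45–65 mm to either side. I'll keep the finger opening at or below 60 mm there. Next I'll write a planning helper, refit the roller at the right height and estimate the strap angle.

```bash
sed -i "s/,.042)$/,.032)/" sp2.py; python3 sp2.py | head -1
cat > plan.py <<'E'
from h import *
from scipy.spatial.transform import Rotation as Rt
BQ=(.579,-.0046,.045)
c,s=np.cos(np.pi/6),np.sin(np.pi/6)
Rb=Rt.from_euler('z',BQ[2]).as_matrix()
Rc=Rb@np.array([[c,0,-s],[0,1,0],[s,0,c]])   # columns cradle axes in world
Oc=np.array([BQ[0],BQ[1],.055])
def cw(p): return Oc+Rc@(np.array(p)/1000.)
def wc(X): return (Rc.T@(np.array(X)-Oc))*1000
def down(jaw):
    a=np.radians(jaw); y=np.array([np.cos(a),np.sin(a),0]); z=np.array([0,0,-1.]); return np.c_[np.cross(y,z),y,z]
def incr(jawx,sign=1): # tool along -cradle z ; jaw along cradle x (jawx) or y
    z=-Rc[:,2]; y=sign*(Rc[:,0] if jawx else Rc[:,1]); return np.c_[np.cross(y,z),y,z]
def cur():
    st=sensors.sense(); q=st['orientation']; return st,np.array(st['ee_pos']),Rt.from_quat([q[1],q[2],q[3],q[0]])
def plan(p,R,verbose=True):
    st,x,r=cur(); d=(p-x)*1000; w=(Rt.from_matrix(R)*r.inv()).as_rotvec(degrees=True)
    n=max(np.abs(d).max()/62.5,np.abs(w).max()/10.7)
    print('t',round(st['time'],2),'d mm',np.round(d,1),'turn',np.round(w,1),'rows>=',round(n,2)); return d,w
def show():
    st,x,r=cur(); m=r.as_matrix()
    print('t %.2f'%st['time'],'pos',np.round(x,4),'cradle',np.round(wc(x),1),'jaw',np.round(np.degrees(np.arctan2(m[1,1],m[0,1])),1),'z',np.round(m[:,2],3),'F',np.round(st['ft_force'],1),'T',np.round(st['ft_torque'],2),'w %.4f'%st['grip_width'],'q',np.round(st['q'],2))
E
python3 - <<'E'
from plan import *
for th in np.arange(0,.41,.05):
    P=cw([70-115*np.sin(th),115*np.cos(th),101]); print(round(th,2),np.round(proj('top',P),1),np.round(proj('scene',P),1))
print(cw([0,-90,0]),cw([0,0,45]))
for t in ['strap_knob']: 
    cam('scene'); print(viewer.place_of(t,'scene')[:2])
show()
plan(np.array([.440,.307,.12]),down(-18.6))
E
```

```text
roller [0.4417 0.3084 1.246  0.1508 0.046 ] 0.38
0.0 [[219.5 173.9]] [[289.5 215.9]]
0.05 [[219.7 175.7]] [[289.4 215.2]]
0.1 [[220.  177.4]] [[289.3 214.5]]
0.15 [[220.4 179.1]] [[289.  213.7]]
0.2 [[220.8 180.8]] [[288.7 213. ]]
0.25 [[221.4 182.5]] [[288.2 212.3]]
0.3 [[222.  184.1]] [[287.7 211.6]]
0.35 [[222.7 185.7]] [[287.1 211. ]]
0.4 [[223.5 187.2]] [[286.5 210.3]]
[ 0.58304863 -0.09450889  0.055     ] [ 0.55652278 -0.00561216  0.09397114]
[{'uv': [289.7, 212.5], 'confidence': 0.6}]
t 1.00 pos [0.2227 0.5301 0.2313] cradle [-199.3  550.2  318.6] jaw 67.2 z [-0. -0. -1.] F [ 0.5 -0.5 -0.6] T [-0.02 -0.03  0.04] w 0.0855 q [-1.21  0.71 -0.03  1.48  0.02  0.95 -0.08]
t 1.0 d mm [ 217.3 -223.1 -111.3] turn [  0.   -0.  -85.8] rows>= 8.02
```

drive_tool --moves "0.06 0.024 -0.025 -0.011 0 0 -9; 0.06 0.024 -0.025 -0.011 0 0 -9; 0.06 0.024 -0.025 -0.011 0 0 -9; 0.06 0.024 -0.025 -0.011 0 0 -9; 0.06 0.024 -0.025 -0.011 0 0 -9" --squeeze 40

```text
time: 1.62
ee_pos: [0.3443, 0.4031, 0.1754]
orientation: [-0.0, 0.566, 0.825, 0.001]
ft_force: [0.5, 0.6, -1.3]
grip_width: 0.0599
```

```bash
python3 -c "
from plan import *
show(); plan(np.array([.4415,.308,.12]),down(-18.6))"
```

```text
t 1.62 pos [0.3443 0.4031 0.1754] cradle [-127.   417.9  212.3] jaw 21.1 z [ 0.002  0.002 -1.   ] F [ 0.5  0.6 -1.3] T [ 0.02 -0.03  0.01] w 0.0599 q [-1.01  0.72  0.16  1.73 -0.17  0.7  -0.39]
t 1.62 d mm [ 97.2 -95.1 -55.4] turn [ -0.1   0.1 -39.7] rows>= 3.71
```

drive_tool --moves "0.06 0.0195 -0.019 -0.014 0 0 -8; 0.06 0.0195 -0.019 -0.014 0 0 -8; 0.06 0.0195 -0.019 -0.014 0 0 -8; 0.06 0.0195 -0.019 -0.014 0 0 -8; 0.06 0.0195 -0.019 -0.014 0 0 -8"

```text
time: 2.25
ee_pos: [0.4456, 0.3048, 0.1037]
orientation: [0.001, 0.821, 0.571, 0.002]
ft_force: [0.2, 0.6, -0.3]
grip_width: 0.0603
```

```bash
python3 -c "
from plan import *
show(); plan(np.array([.4415,.308,.014]),down(-18.6))
im,d=cam('top'); save('a1',im[170:270,110:230],6)"
```

```text
t 2.25 pos [0.4456 0.3048 0.1037] cradle [-79.  315.1 101.9] jaw -20.3 z [ 0.005  0.001 -1.   ] F [ 0.2  0.6 -0.3] T [ 0.02 -0.    0.01] w 0.0603 q [-0.81  0.86  0.28  1.76 -0.4   0.57 -0.64]
t 2.25 d mm [ -4.1   3.2 -89.7] turn [-0.1  0.3  1.7] rows>= 1.44
```

View pics/a1.png

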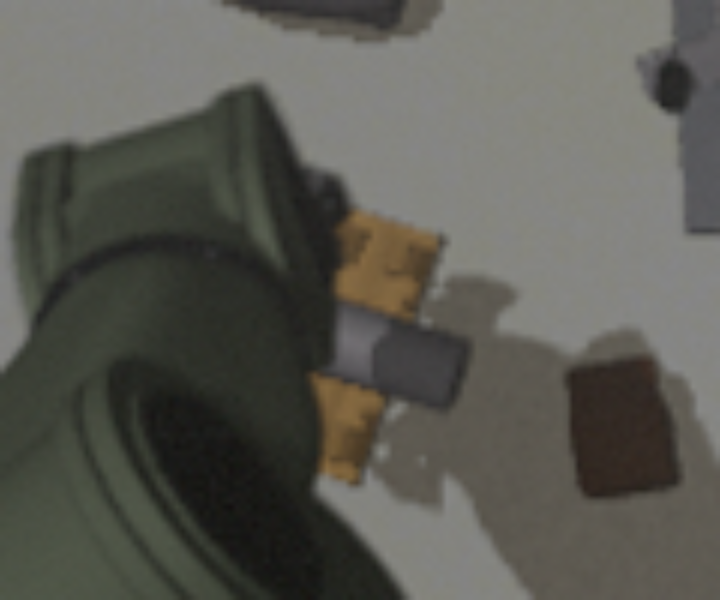

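The wrist covers the roller's left half, and the right end at (420,370) hasn't moved. I'll correct the small offset and descend, stopping at z ≈ 0.015.

drive_tool --moves "0.06 -0.004 0.003 -0.02 0 0 1.7; 0.06 0 0 -0.03 0 0 0; 0.06 0 0 -0.025 0 0 0; 0.06 0 0 -0.012 0 0 0; 0.03 0 0 0 0 0 0"

```text
time: 2.92
ee_pos: [0.4443, 0.3044, 0.0131]
orientation: [0.002, 0.815, 0.579, 0.002]
ft_force: [5.8, -4.1, 5.0]
grip_width: 0.0429
```

```bash
python3 -c "
from plan import *
show(); plan(np.array([.4415,.308,.015]),down(-18.6))"
```

```text
t 2.92 pos [0.4443 0.3044 0.0131] cradle [-125.4  314.8   24.1] jaw -19.2 z [ 0.006 -0.001 -1.   ] F [ 5.8 -4.1  5. ] T [-0.84 -1.38  0.03] w 0.0429 q [-0.76  1.01  0.18  1.8  -0.44  0.36 -0.58]
t 2.92 d mm [-2.8  3.6  1.9] turn [0.  0.3 0.6] rows>= 0.06
```

drive_tool --moves "0.03 0 0 0 0 0 0; 0.03 0 0 0.02 0 0 0; 0.03 0 0 0.05 0 0 0; 0.03 0 0 0.06 0 0 0; 0.03 0 -0.02 0.05 0 0 4" --squeeze 60

```text
time: 3.55
ee_pos: [0.4426, 0.2845, 0.1985]
orientation: [0.002, 0.793, 0.609, 0.001]
ft_force: [1.3, 1.0, -3.8]
grip_width: 0.0421
```

```bash
python3 -c "
from plan import *
show(); plan(cw([0,-6,120]),incr(True))
im,d=cam('top'); save('a2',im[150:270,110:230],5)
im,d=cam('scene'); save('a2s',im[150:270,250:400],5)"
```

```text
t 3.55 pos [0.4426 0.2845 0.1985] cradle [-35.  295.  185.9] jaw -15.0 z [ 0.004 -0.002 -1.   ] F [ 1.3  1.  -3.8] T [ 0.01 -0.   -0.01] w 0.0421 q [-0.81  0.7   0.34  1.72 -0.31  0.77 -0.59]
t 3.55 d mm [  76.7 -297.8  -39.6] turn [ -3.2 -29.7  17.2] rows>= 4.77
```

View pics/a2s.png

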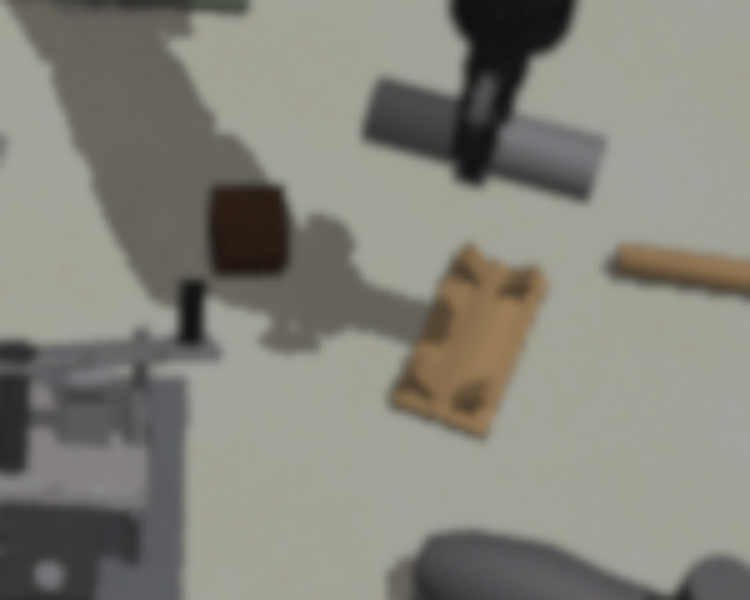

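drive_tool --moves "0.03 0 -0.055 0.006 -0.6 -2 3.4; 0.03 0 -0.055 0.006 -0.6 -3 3.4; 0.03 0.003 -0.055 0.006 -0.6 -4 3.4; 0.03 0.005 -0.055 0.002 -0.6 -4 3.4; 0.03 0.005 -0.053 0 -0.6 -4 3.4"

```text
time: 4.28
ee_pos: [0.4558, 0.0172, 0.2207]
orientation: [0.111, 0.687, 0.71, 0.102]
ft_force: [1.9, -0.1, -4.3]
grip_width: 0.0423
```

```bash
python3 -c "
from plan import *
show(); plan(cw([0,-6,110]),incr(True))"
```

```text
t 4.28 pos [0.4558 0.0172 0.2207] cradle [-22.9  27.3 204.5] jaw 2.1 z [ 0.298 -0.008 -0.954] F [ 1.9 -0.1 -4.3] T [ 0.04  0.41 -0.05] w 0.0423 q [-0.23  0.48  0.13  2.22 -0.12  0.15  0.03]
t 4.28 d mm [ 68.5 -30.3 -70.4] turn [  1.5 -12.6   1. ] rows>= 1.18
```

drive_tool --moves "0.03 0.02 -0.0075 -0.01 0.4 -3.2 0.2; 0.03 0.017 -0.0075 -0.018 0.4 -3.2 0.2; 0.03 0.016 -0.0075 -0.02 0.4 -3.2 0.2; 0.03 0.016 -0.008 -0.022 0.3 -3 0.4; 0.03 0 0 0 0 0 0"

```text
time: 4.9
ee_pos: [0.556, -0.0195, 0.1971]
orientation: [0.149, 0.676, 0.703, 0.161]
ft_force: [-1.2, 0.6, -4.4]
grip_width: 0.0426
```

```bash
python3 -c "
from plan import *
show(); plan(cw([0,-6,70]),incr(True));plan(cw([0,-6,50]),incr(True));plan(cw([0,-6,27]),incr(True))
im,d=cam('top'); save('a3',im[120:230,200:340],5)
im,d=cam('scene'); save('a3s',im[150:270,170:320],5)"
```

```text
t 4.90 pos [ 0.556  -0.0195  0.1971] cradle [ 50.6 -13.9 134.9] jaw 2.1 z [ 0.427  0.025 -0.904] F [-1.2  0.6 -4.4] T [-0.04  0.88 -0.02] w 0.0426 q [ 0.01  0.61 -0.03  2.09 -0.32  0.    0.34]
t 4.9 d mm [-11.7   7.4 -81.5] turn [-0.3 -4.7  0.2] rows>= 1.3
t 4.9 d mm [ -1.7   7.8 -98.8] turn [-0.3 -4.7  0.2] rows>= 1.58
t 4.9 d mm [   9.8    8.3 -118.7] turn [-0.3 -4.7  0.2] rows>= 1.9
```

View pics/a3s.png

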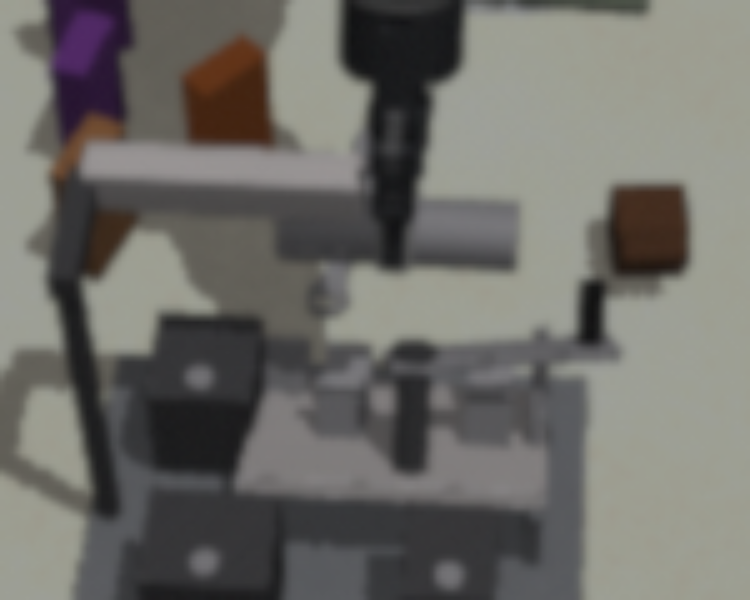

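View pics/a3.png

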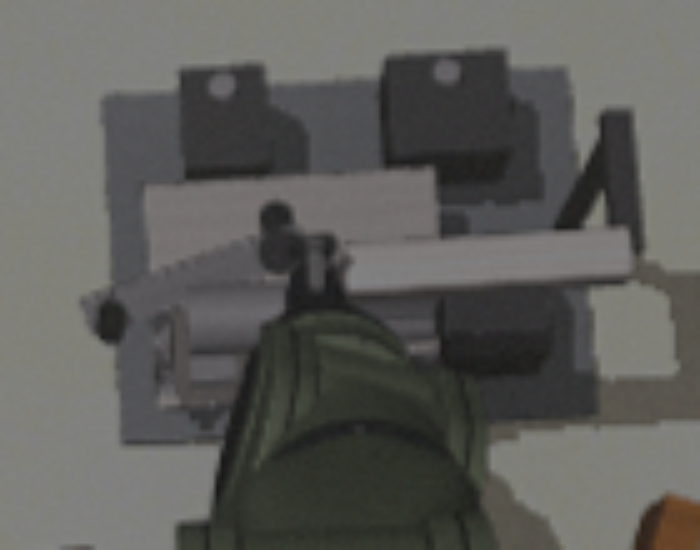

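The tool stopped at the q6 = 0 limit at a 25° lean. Before going further I'll fit a kinematic model to the logged samples to see which wrist branch reaches the 30° pose.

```bash
cat > kin.py <<'E'
import numpy as np, itertools
from scipy.spatial.transform import Rotation as Rt
from scipy.optimize import least_squares
# q, pos, quat wxyz
S=[([-1.21472207,.70704941,-.0276257,1.4849424,.02199232,.95091409,-.07551186],[.22263775,.52988907,.23087149],[-9e-5,.197584,.980286,-.000497]),
([-1.01,.72,.16,1.73,-.17,.70,-.39],[.3443,.4031,.1754],[0,.566,.825,.001]),
([-.81,.86,.28,1.76,-.40,.57,-.64],[.4456,.3048,.1037],[.001,.821,.571,.002]),
([-.76,1.01,.18,1.80,-.44,.36,-.58],[.4443,.3044,.0131],[.002,.815,.579,.002]),
([-.81,.7,.34,1.72,-.31,.77,-.59],[.4426,.2845,.1985],[.002,.793,.609,.001]),
([-.23,.48,.13,2.22,-.12,.15,.03],[.4558,.0172,.2207],[.111,.687,.710,.102]),
([.01,.61,-.03,2.09,-.32,0,.34],[.556,-.0195,.1971],[.149,.676,.703,.161])]
def rz(a):return Rt.from_euler('z',a).as_matrix()
def ry(a):return Rt.from_euler('y',a).as_matrix()
def fk(q,sg,L):
    h,l1,l2,l3,e=L
    R1=rz(sg[0]*q[0])@ry(sg[1]*q[1])
    p=np.array([0,0,h])+R1@[sg[4]*e*0+0,0,l1]
    p=p+0
    R3=R1@rz(sg[2]*q[2]); p=p+R3@[e,0,0]
    R4=R3@ry(q[3]); p=p+R4@[-e,0,l2]
    R6=R4@rz(sg[3]*q[4])@ry(q[5]); p=p+R6@[0,0,l3]
    R=R6@rz(sg[4]*q[6])
    return p,R
if __name__=='__main__':
    best=[]
    for sg in itertools.product([-1],[1],[1,-1],[1,-1],[1,-1]):
        def res(x):
            o=[]
            for q,p,qq in S:
                pp,R=fk(q,sg,x[:5]); 
                T=Rt.from_quat([qq[1],qq[2],qq[3],qq[0]]).as_matrix()
                o+=list((pp-p)*5)+list((R@rz(x[5])-T).ravel())
            return np.array(o)
        for off in(0,np.pi/2,np.pi,-np.pi/2):
            r=least_squares(res,[.33,.4,.4,.3,0,off]); best.append((r.cost,sg,r.x))
    best.sort(key=lambda b:b[0])
    for b in best[:4]:print(round(b[0],5),b[1],np.round(b[2],4))
E
python3 kin.py
```

```text
0.06917 (-1, 1, -1, -1, -1) [0.3854 0.4593 0.3288 0.302  0.0128 1.57  ]
0.06917 (-1, 1, -1, -1, -1) [0.3854 0.4593 0.3288 0.302  0.0128 1.57  ]
0.06917 (-1, 1, -1, -1, -1) [0.3854 0.4593 0.3288 0.302  0.0128 1.57  ]
0.06917 (-1, 1, -1, -1, -1) [0.3854 0.4593 0.3288 0.302  0.0128 1.57  ]
```

```bash
cat >> kin.py <<'E'
    x=best[0][2];sg=best[0][1]
    for q,p,qq in S:
        pp,R=fk(q,sg,x[:5]);T=Rt.from_quat([qq[1],qq[2],qq[3],qq[0]]).as_matrix()
        print(np.round((pp-p)*1000,1),np.round(Rt.from_matrix(R@rz(x[5])@T.T).as_rotvec(degrees=True),1))
E
python3 kin.py | tail -7
```

```text
[-28.4  19.4  12.6] [-0.  0.  0.]
[-17.2  17.9   2.7] [0.3 0.1 0.1]
[-15.7  11.    1. ] [ 0.3 -0.1  0. ]
[-28.9   6.4   1.7] [ 0.4 -0.2  0.4]
[-2.  12.4  2.2] [ 0.1 -0.1 -0.4]
[  5.1  30.5 -13. ] [0.  0.2 0.3]
[-1.3 31.  -7.2] [ 0.   0.  -0.4]
```

```bash
cat > kin2.py <<'E'
from kin import *
sg=(-1,1,-1,-1,-1)
def frames(q):
    Ra=rz(-q[0]);R1=Ra@ry(q[1]);R3=R1@rz(-q[2]);R4=R3@ry(q[3]);R5=R4@rz(-q[4]);R6=R5@ry(q[5]);R7=R6@rz(-q[6])@rz(np.pi/2)
    return Ra,R1,R3,R4,R5,R6,R7
ez=np.array([0,0,1.]);ex=np.array([1.,0,0]);ey=np.array([0,1.,0])
def cols(q):
    Ra,R1,R3,R4,R5,R6,R7=frames(q)
    # h z0, sh y/x offsets in Ra, l1 along R1z, R3 x,y, R4 x,y,z, R6 x,y,z
    return np.c_[ez,Ra@ex,Ra@ey,R1@ez,R3@ex,R3@ey,R4@ex,R4@ez,R6@ex,R6@ey,R6@ez]
def getL():
    A=np.vstack([cols(q) for q,_,_ in S]);b=np.concatenate([p for _,p,_ in S])
    lam=3e-3
    x0=np.array([.36,0,0,.45,0,0,0,.35,0,0,.3])
    n=A.shape[1]
    W=np.diag([0.3,1,1,.3,1,1,1,.3,1,1,.3])*.02
    return np.linalg.lstsq(np.vstack([A,W]),np.r_[b,W@x0],rcond=None)[0],A,b
if __name__=='__main__':
    L,A,b=getL(); print(np.round(L,4)); print(np.round((A@L-b).reshape(-1,3)*1000,1))
E
python3 kin2.py
```

```text
[ 3.278e-01 -8.000e-04 -1.440e-02  5.245e-01 -0.000e+00 -1.760e-02
  4.900e-03  2.952e-01  2.400e-03 -5.000e-04  3.200e-01]
[[ 0.6  0.2 -0.3]
 [-0.5 -0.4  0.5]
 [-0.7  2.1  0.1]
 [-1.7  1.6 -0.4]
 [ 2.2 -3.8  0.1]
 [ 0.1  2.  -1.2]
 [-0.1 -1.9  1.1]]
```

```bash
cat > ik.py <<'E'
from kin2 import *
from plan import *
L=getL()[0]
LO=np.array([-2.71,-.32,-1.57,0,-1.46,0,-2.83]);HI=np.array([2.71,2.16,1.52,2.45,4.6,2.02,2.83])
def FK(q): return cols(q)@L, frames(q)[-1]
def solve(p,R,q0,fixpsi=None):
    def res(q):
        pp,RR=FK(q); return np.r_[(pp-p)*5,Rt.from_matrix(RR@R.T).as_rotvec(),1e-3*(q-q0)]
    r=least_squares(res,np.clip(q0,LO+1e-3,HI-1e-3),bounds=(LO,HI))
    pp,RR=FK(r.x); return r.x,np.linalg.norm(pp-p)*1000,np.degrees(np.linalg.norm(Rt.from_matrix(RR@R.T).as_rotvec()))
def sols(p,R,n=60,seed=0):
    g=np.random.default_rng(seed); out=[]
    for k in range(n):
        q,e,a=solve(p,R,LO+(HI-LO)*g.random(7))
        if e<1 and a<.5: out.append((np.min(np.minimum(q-LO,HI-q)),q))
    out.sort(key=lambda o:-o[0]); return out
E
cat > zz.py <<'E'
from ik import *
for nm,p,R in [('lay27',cw([0,-6,27]),incr(True)),('lay27-',cw([0,-6,27]),incr(True,-1)),('lay70',cw([0,-6,70]),incr(True)),('lay110-',cw([0,-6,110]),incr(True,-1)),('lay110',cw([0,-6,110]),incr(True)),
   ('gap75 -y',cw([0,-90,75]),incr(False,-1)),('gap75 +y',cw([0,-90,75]),incr(False,1)),('gap150 -',cw([0,-90,150]),incr(False,-1)),('gap150 +',cw([0,-90,150]),incr(False,1))]:
    o=sols(p,R,30); print(nm,len(o))
    for m,q in o[:5]: print('  ',round(m,2),np.round(q,2))
E
timeout 500 python3 zz.py
```

```text
lay27 15
   0.23 [ 0.57  1.26 -1.28  2.22  2.04  1.2  -1.76]
   0.23 [ 0.54  1.2  -1.18  2.22  2.08  1.1  -1.83]
   0.23 [ 0.49  1.12 -1.03  2.22  2.14  0.98 -1.93]
   0.22 [ 0.44  1.07 -0.92  2.23  2.2   0.89 -2.02]
   0.21 [ 0.25  0.95 -0.52  2.24  2.5   0.65 -2.41]
lay27- 16
   0.23 [ 0.57  1.25 -1.28  2.22  2.05  1.2   1.38]
   0.23 [ 0.56  1.23 -1.24  2.22  2.06  1.16  1.35]
   0.23 [ 0.54  1.21 -1.19  2.22  2.07  1.12  1.32]
   0.23 [ 0.52  1.17 -1.13  2.22  2.1   1.06  1.28]
   0.23 [ 0.45  1.08 -0.92  2.22  2.19  0.89  1.13]
lay70 15
   0.17 [ 0.57  1.14 -1.28  2.28  1.98  1.15 -1.82]
   0.17 [ 0.55  1.09 -1.19  2.28  2.02  1.06 -1.87]
   0.17 [ 0.51  1.04 -1.09  2.28  2.06  0.97 -1.93]
   0.17 [ 0.46  0.98 -0.96  2.28  2.13  0.87 -2.02]
   0.16 [ 0.24  0.85 -0.5   2.29  2.5   0.6  -2.44]
lay110- 15
   0.13 [ 0.6   1.06 -1.34  2.32  1.9   1.14  1.32]
   0.13 [ 0.59  1.04 -1.3   2.32  1.91  1.09  1.3 ]
   0.13 [ 0.58  1.01 -1.25  2.32  1.93  1.05  1.28]
   0.13 [ 0.55  0.96 -1.15  2.32  1.97  0.96  1.23]
   0.13 [ 0.49  0.89 -1.    2.32  2.06  0.83  1.14]
lay110 15
   0.13 [ 0
[... 629 characters left out ...]
2]
   0.21 [ 0.53  0.87 -0.64  2.24  2.42  0.53 -0.56]
   0.2 [ 0.33  0.81 -0.26  2.25  2.97  0.42 -1.16]
   0.2 [ 0.31  0.81 -0.22  2.25  3.05  0.42 -1.24]
gap150 - 12
   0.15 [ 0.53  0.67 -0.57  2.3   2.44  0.37  2.51]
   0.14 [ 0.47  0.66 -0.46  2.31  2.62  0.34  2.33]
   0.14 [ 0.4   0.64 -0.33  2.31  2.86  0.31  2.09]
   0.14 [ 0.36  0.64 -0.26  2.31  3.02  0.3   1.93]
   0.14 [ 0.28  0.63 -0.13  2.31  3.29  0.31  1.66]
gap150 + 10
   0.16 [ 0.83  0.9  -1.23  2.29  1.87  0.82 -0.04]
   0.15 [ 0.56  0.68 -0.61  2.3   2.38  0.39 -0.57]
   0.15 [ 0.52  0.67 -0.55  2.3   2.47  0.36 -0.66]
   0.14 [ 0.37  0.64 -0.27  2.31  2.99  0.3  -1.18]
   0.14 [ 0.36  0.64 -0.25  2.31  3.03  0.3  -1.22]
```

The model is good to about 2 mm. It shows that the 30° lean needs the wrist on its other branch (q5 about 2–3), so the tool has to swing round a cone past q5 ≈ π/2. I'll plan that at a safe spot in front of the fixture.

```bash
cat > zz.py <<'E'
from ik import *
st,x,r=cur(); q=np.array(st['q']); print(np.round(q,4),np.round(FK(q)[0]-x,4))
def wp(P,q5,q6,jaw,q0,q3=None):
    a=np.radians(jaw); j=np.array([np.cos(a),np.sin(a)])
    def res(v):
        pp,R=FK(v); 
        return np.r_[(pp-P)*5,(v[4]-q5),(v[5]-q6),(R[:2,1]@[-j[1],j[0]]),.03*(v-q0),(0 if q3 is None else .3*(v[2]-q3))]
    r=least_squares(res,np.clip(q0,LO+1e-3,HI-1e-3),bounds=(LO+.03,HI-.03)); return r.x
prev=q.copy(); Pose=(x,r.as_matrix())
P=np.array([.47,-.01,.25])
lst=[]
for q5,q6 in [(-.2,.25),(.3,.35),(.8,.4),(1.3,.4),(1.8,.45),(2.2,.5)]:
    v=wp(P,q5,q6,2.6,prev); pp,R=FK(v)
    d=(pp-Pose[0])*1000; w=Rt.from_matrix(R@Pose[1].T).as_rotvec(degrees=True)
    print(np.round(v,2),'d',np.round(d,0),'w',np.round(w,1),'|dq|',np.round(np.abs(v-prev).max(),2),'z',np.round(R[:,2],2),'jaw',np.round(R[:,1],2))
    prev=v;Pose=(pp,R)
E
python3 zz.py
```

```text
[ 6.7000e-03  6.1140e-01 -3.2600e-02  2.0888e+00 -3.1470e-01  7.0000e-04
  3.3970e-01] [0.0014 0.0005 0.0002]Traceback (most recent call last):
  File "zz.py", line 13, in <module>
    v=wp(P,q5,q6,2.6,prev); pp,R=FK(v)
  File "zz.py", line 8, in wp
    r=least_squares(res,np.clip(q0,LO+1e-3,HI-1e-3),bounds=(LO+.03,HI-.03)); return r.x
    return func(*args, **kwargs)
    raise ValueError("Initial guess is outside of provided bounds")
ValueError: Initial guess is outside of provided bounds
```

```bash
sed -i 's/LO+1e-3,HI-1e-3),bounds=(LO+.03/LO+.031,HI-.031),bounds=(LO+.03/' zz.py; python3 zz.py
```

```text
[ 6.7000e-03  6.1140e-01 -3.2600e-02  2.0888e+00 -3.1470e-01  7.0000e-04
  3.3970e-01] [0.0014 0.0005 0.0002]
[ 0.03  0.43 -0.04  2.15 -0.2   0.25  0.23] d [-85.   9.  52.] w [2.1 6.7 1.4] |dq| 0.25 z [ 0.32  0.07 -0.95] jaw [0.95 0.04 0.32]
[ 0.03  0.43 -0.15  2.1   0.3   0.35 -0.32] d [-0. -0.  0.] w [-4.5  2.6 -1.3] |dq| 0.56 z [ 0.27 -0.01 -0.96] jaw [0.96 0.04 0.27]
[ 0.02  0.44 -0.27  2.14  0.8   0.4  -0.9 ] d [ 0. -0. -0.] w [-5.2 -2.2 -1.6] |dq| 0.57 z [ 0.31 -0.11 -0.95] jaw [0.95 0.04 0.31]
[ 0.06  0.44 -0.38  2.24  1.3   0.4  -1.44] d [ 0.  0. -0.] w [-1.2 -5.4 -0.5] |dq| 0.55 z [ 0.4  -0.13 -0.91] jaw [0.92 0.04 0.39]
[ 0.12  0.45 -0.48  2.35  1.8   0.45 -1.97] d [ 0.  0. -0.] w [ 1.  -5.8  0.4] |dq| 0.52 z [ 0.49 -0.11 -0.87] jaw [0.87 0.04 0.49]
[ 0.63  0.58 -0.96  2.42  2.19  0.49 -2.14] d [ 3. -0. -1.] w [11.7 -4.8  7. ] |dq| 0.51 z [ 0.56  0.13 -0.82] jaw [0.82 0.04 0.56]
```

```bash
sed -i 's/^P=.*/P=np.array([.50,0,.22])/; s/^for q5,q6 in.*/for q5,q6 in [(-.2,.2),(.3,.25),(.8,.3),(1.3,.35),(1.8,.45)]:/' zz.py
cat >> zz.py <<'E'
for z in (130,100,70,45,27):
    p,R=cw([0,-6,z]),incr(True)
    v,e,a=solve(p,R,prev); pp,R=FK(v)
    d=(pp-Pose[0])*1000; w=Rt.from_matrix(R@Pose[1].T).as_rotvec(degrees=True)
    print(z,round(e,1),round(a,1),np.round(v,2),'d',np.round(d,0),'w',np.round(w,1),'|dq|',np.round(np.abs(v-prev).max(),2))
    prev=v;Pose=(pp,R)
E
python3 zz.py
```

```text
[ 6.7000e-03  6.1140e-01 -3.2600e-02  2.0888e+00 -3.1470e-01  7.0000e-04
  3.3970e-01] [0.0014 0.0005 0.0002]
[ 0.02  0.52 -0.06  2.1  -0.2   0.2   0.22] d [-55.  19.  22.] w [2.6 6.9 1.5] |dq| 0.2 z [ 0.31  0.08 -0.95] jaw [0.95 0.04 0.32]
[ 0.05  0.52 -0.16  2.08  0.3   0.25 -0.31] d [ 0. -0.  0.] w [-2.4  1.2 -0.7] |dq| 0.53 z [ 0.3   0.03 -0.95] jaw [0.95 0.04 0.3 ]
[ 0.08  0.53 -0.29  2.1   0.8   0.3  -0.85] d [ 0. -0. -0.] w [-3.1 -1.1 -1. ] |dq| 0.54 z [ 0.31 -0.02 -0.95] jaw [0.95 0.04 0.31]
[ 0.12  0.53 -0.41  2.17  1.3   0.35 -1.39] d [ 0.  0. -0.] w [-1.8 -3.6 -0.7] |dq| 0.54 z [ 0.37 -0.06 -0.93] jaw [0.93 0.04 0.37]
[ 0.18  0.56 -0.54  2.28  1.8   0.45 -1.91] d [ 0.  0. -0.] w [-0.1 -5.6 -0.1] |dq| 0.52 z [ 0.46 -0.06 -0.89] jaw [0.89 0.04 0.46]
130 0.0 0.0 [ 0.39  0.76 -0.77  2.34  2.18  0.64 -2.16] d [ 14. -13. -52.] w [ 4.2 -2.6  2.2] |dq| 0.38
100 0.0 0.0 [ 0.38  0.84 -0.77  2.32  2.22  0.69 -2.17] d [ 15.   1. -26.] w [ 0. -0.  0.] |dq| 0.08
70 0.0 0.0 [ 0.38  0.91 -0.76  2.29  2.26  0.73 -2.18] d [ 15.   1. -26.] w [ 0. -0. -0.] |dq| 0.07
45 0.0 0.0 [ 0.37  0.97 -0.75  2.26  2.29  0.75 -2.17] d [ 12.   1. -22.] w [-0. -0. -0.] |dq| 0.06
27 0.0 0.0 [ 0.36  1.01 -0.74  2.23  2.31  0.77 -2.17] d [  9.   0. -16.] w [-0. -0. -0.] |dq| 0.04
```

drive_tool --moves "0.03 -0.028 0.01 0.011 1.3 3.5 0.8; 0.03 -0.028 0.01 0.011 1.3 3.5 0.8; 0.03 0 0 0 0 0 0; 0.03 0 0 0 -1.2 0.6 -0.4; 0.03 0 0 0 -1.2 0.6 -0.4"

```text
time: 5.62
ee_pos: [0.4954, 0.003, 0.2198]
orientation: [0.094, 0.682, 0.716, 0.113]
ft_force: [-1.1, 0.5, -4.2]
grip_width: 0.0424
```

```bash
python3 -c "
from plan import *
show()"
```

```text
t 5.62 pos [0.4954 0.003  0.2198] cradle [ 10.4  11.4 184.3] jaw 2.6 z [ 0.288  0.034 -0.957] F [-1.1  0.5 -4.2] T [-0.08  0.58 -0.  ] w 0.0424 q [-0.12  0.52  0.1   2.09 -0.29  0.25  0.28]
```

```bash
cat > simc.py <<'E'
from ik import *
def jac(q):
    p0,R0=FK(q);J=np.zeros((6,7))
    for i in range(7):
        e=np.zeros(7);e[i]=1e-5;p,R=FK(q+e);J[:3,i]=(p-p0)/1e-5;J[3:,i]=Rt.from_matrix(R@R0.T).as_rotvec()/1e-5
    return J
def step(q,dp,w,nsub=8,null=0,qn=None):
    p,R=FK(q);pt=p+dp;Rtg=Rt.from_rotvec(np.radians(w)).as_matrix()@R
    for k in range(nsub):
        pp,RR=FK(q); f=1/(nsub-k)
        dx=np.r_[(pt-pp),Rt.from_matrix(Rtg@RR.T).as_rotvec()]*f
        J=jac(q);lam=.01
        free=np.ones(7,bool)
        for _ in range(4):
            Jf=J[:,free]; d=Jf.T@np.linalg.solve(Jf@Jf.T+lam**2*np.eye(6),dx)
            if qn is not None:
                N=np.eye(free.sum())-np.linalg.pinv(Jf)@Jf; d=d+N@(null*(qn-q)[free])
            dq=np.zeros(7);dq[free]=d
            bad=((q+dq<LO)|(q+dq>HI))&free
            if not bad.any():break
            free&=~bad
        q=np.clip(q+dq,LO,HI)
    pp,RR=FK(q)
    return q,np.linalg.norm(pp-pt)*1000
E
cat > zz2.py <<'E'
from simc import *
q=np.array([6.7e-3,.6114,-.0326,2.0888,-.3147,.0007,.3397])
for d,w in [((-.028,.01,.011),(1.3,3.5,.8))]*2+[((0,0,0),(-1.2,.6,-.4))]*2: 
    q,e=step(q,np.array(d),w); print(np.round(q,2),round(e,1))
print('real [-0.12  0.52  0.1   2.09 -0.29  0.25  0.28]')
q=np.array([-.0276257,0,0,0,0,0,0])
q=np.array(S[0][0])
for d,w in [((.024,-.025,-.011),(0,0,-9))]*5:
    q,e=step(q,np.array(d),w)
print(np.round(q,2),'real',S[1][0])
E
python3 zz2.py
```

```text
[-0.    0.57 -0.02  2.1  -0.32  0.1   0.34] 0.0
[-0.01  0.52 -0.01  2.1  -0.31  0.21  0.33] 0.0
[-0.07  0.52  0.04  2.09 -0.3   0.23  0.31] 0.0
[-0.12  0.53  0.1   2.08 -0.29  0.25  0.28] 0.0
real [-0.12  0.52  0.1   2.09 -0.29  0.25  0.28]
[-1.02  0.72  0.16  1.72 -0.16  0.71 -0.38] real [-1.01, 0.72, 0.16, 1.73, -0.17, 0.7, -0.39]
```

The simulated minimum-norm controller reproduces the real joint motion. I can use it to search for a via pose that flips the wrist.

```bash
cat > zz3.py <<'E'
from simc import *
import sys
st,x,r=cur(); q0=np.array(st['q']); T0=(x,r.as_matrix())
def goto(q,p,R,n,ns=2):
    log=[]
    err=0
    for k in range(n):
        pp,RR=FK(q); f=1/(n-k)
        q,e=step(q,(p-pp)*f,Rt.from_matrix(R@RR.T).as_rotvec(degrees=True)*f,nsub=ns); log.append(q); err=max(err,e)
    pp,RR=FK(q)
    return q,np.linalg.norm(pp-p)*1000,np.degrees(np.linalg.norm(Rt.from_matrix(R@RR.T).as_rotvec())),np.array(log),err
if __name__=='__main__':
    g=np.random.default_rng(int(sys.argv[1])); best=[]
    for k in range(250):
        w1=np.array([g.uniform(-60,30),g.uniform(-25,35),g.uniform(-50,50)])
        p1=T0[0]+np.array([g.uniform(-.06,0.0),g.uniform(-.05,.12),g.uniform(0,.05)])
        R1=Rt.from_rotvec(w1,degrees=True).as_matrix()@T0[1]
        q,e,a,l1,_=goto(q0,p1,R1,6)
        if e>10 or a>8: continue
        w2=Rt.from_rotvec([g.uniform(-50,10),g.uniform(-30,10),g.uniform(-40,40)],degrees=True).as_matrix()
        R2=w2@incr(True); p2=cw([0,-6,130])+np.array([g.uniform(-.05,0),g.uniform(-.03,.08),g.uniform(0,.06)])
        q,e,a,l2,_=goto(q,p2,R2,6)
        if a>8 or e>10: continue
        q,e,a,l3,_=goto(q,cw([0,-6,110]),incr(True),5)
        if e>2 or a>1: continue
        q,e,a,l4,_=goto(q,cw([0,-6,27]),incr(True),5)
        Q=np.vstack([l1,l2,l3,l4]); mg=np.min(np.minimum(Q-LO,HI-Q))
        best.append((e+a*2,mg,w1,p1,R2,p2,q,Q)); print(k,round(e,1),round(a,1),round(mg,3),np.round(w1),np.round(p1,3),np.round(Rt.from_matrix(w2).as_rotvec(degrees=True)),np.round(p2,3),np.round(q,2),flush=True)
E
for i in 1 2 3 4; do (timeout 400 python3 zz3.py $i > s$i.txt 2>&1 &) ; done; sleep 400; cat s?.txt
```

```text
9 0.1 0.0 0.019 [-50.  13. -12.] [0.479 0.064 0.241] [ 2. -5. 25.] [0.481 0.016 0.179] [ 0.29  0.97 -0.6   2.23  2.43  0.68 -2.32]
140 0.1 0.0 0.025 [-4. 10. 49.] [ 0.472 -0.019  0.266] [-32.  -8.  -5.] [ 0.505 -0.034  0.19 ] [ 0.52  1.16 -1.12  2.22  2.1   1.05 -1.87]
150 0.1 0.0 0.001 [-3. 31. 28.] [0.461 0.002 0.228] [-19. -21. -21.] [0.508 0.033 0.2  ] [ 0.48  1.11 -1.    2.22  2.15  0.95 -1.95]
38 0.1 0.0 0.029 [-24.  -5.  47.] [ 0.489 -0.01   0.228] [-20.  -7. -12.] [0.494 0.031 0.216] [ 0.09  0.91 -0.23  2.24  2.84  0.55 -2.8 ]
106 0.1 0.0 0.006 [-44.   7.  38.] [ 0.44  -0.012  0.244] [  7. -15.  30.] [0.491 0.006 0.213] [ 0.43  1.06 -0.89  2.23  2.21  0.87 -2.04]
157 0.1 0.0 0.008 [-55.  19.  20.] [ 0.45  -0.042  0.257] [  9. -25.  39.] [ 0.492 -0.018  0.213] [ 0.43  1.07 -0.9   2.23  2.21  0.87 -2.03]
208 0.1 0.0 0.031 [-55.  25.  25.] [0.448 0.012 0.251] [ -7. -15.  26.] [ 0.503 -0.031  0.212] [ 0.57  1.26 -1.28  2.22  2.05  1.2  -1.76]
```

```bash
cat > zz4.py <<'E'
from zz3 import *
VM=.7*.125*np.array([1.89,1.89,2.57,2.57,3.01,3.01,3.01])
def rep(name,w1,p1,w2,p2):
    print(name)
    q=q0
    R1=Rt.from_rotvec(w1,degrees=True).as_matrix()@T0[1]; R2=Rt.from_rotvec(w2,degrees=True).as_matrix()@incr(True)
    for p,R,n in [(np.array(p1),R1,7),(np.array(p2),R2,7),(cw([0,-6,110]),incr(True),5),(cw([0,-6,27]),incr(True),5)]:
        pp,RR=FK(q);print('seg d',np.round((p-pp)*1000),'w',np.round(Rt.from_matrix(R@RR.T).as_rotvec(degrees=True),1))
        qs=q; q,e,a,l,em=goto(q,p,R,n,4); l=np.vstack([qs,l])
        print(n,'err',round(e,1),round(a,1),'speed',np.round((np.abs(np.diff(l,axis=0))/VM).max(1),1),'minmargin',np.round(np.min(np.minimum(l-LO,HI-l)),3),np.round(q,2))
        el=[cols(v)[:,:6]@L[:6] for v in l]; print('  elbow',np.round(el[-1],2),'wrist',np.round(FK(q)[0]-.32*FK(q)[1][:,2],2))
rep('9',[-50,13,-12],[.479,.064,.241],[2,-5,25],[.481,.016,.179])
rep('140',[-4,10,49],[.472,-.019,.266],[-32,-8,-5],[.505,-.034,.19])
rep('38',[-24,-5,47],[.489,-.01,.228],[-20,-7,-12],[.494,.031,.216])
rep('208',[-55,25,25],[.448,.012,.251],[-7,-15,26],[.503,-.031,.212])
E
python3 zz4.py
```

```text
9
seg d [-17.  61.  22.] w [-50.  13. -12.]
7 err 0.1 0.0 speed [1.7 1.4 1.  0.7 0.5 0.5 0.5] minmargin 0.246 [-1.06  1.04  0.98  1.66  0.02  1.03 -0.34]
  elbow [0.24 0.38 0.61] wrist [0.48 0.31 0.45]
seg d [  2. -48. -62.] w [ 54.8 -19.7  42.3]
7 err 85.7 1.8 speed [0.9 1.  1.  1.1 1.7 2.9 3.4] minmargin 0.013 [ 0.58  0.56 -0.64  2.17 -0.72  0.01  1.29]
  elbow [ 0.23 -0.18  0.77] wrist [ 0.36 -0.1   0.52]
seg d [   7.   -7. -103.] w [ -2.6   3.3 -25.5]
5 err 81.2 2.6 speed [1.1 1.4 0.7 0.5 0.7] minmargin 0.013 [ 0.08  0.58 -0.07  2.08 -1.43  0.01  1.51]
  elbow [ 0.29 -0.05  0.76] wrist [ 0.42 -0.04  0.5 ]
seg d [  -0.   21. -139.] w [-0.8 -2.4 -0.5]
5 err 101.5 3.4 speed [0.2 0.2 0.2 0.2 0.3] minmargin 0.013 [ 0.01  0.77 -0.02  1.91 -1.43  0.01  1.47]
  elbow [ 0.36 -0.04  0.7 ] wrist [ 0.49 -0.03  0.44]
140
seg d [-24. -22.  47.] w [-4. 10. 49.]
7 err 0.0 0.0 speed [0.3 0.3 0.4 0.4 0.4 0.3 0.3] minmargin 0.246 [ 0.16  0.5  -0.19  1.81 -0.03  0.79  0.92]
  elbow [ 0.25 -0.07  0.79] wrist [ 0.46 -0.05  0.58]
seg d [ 33. -15. -76.] w [-18.2 -43.6 -45.3]
7 err 1.8 0.1 speed [0.8 0.9
[... 1435 characters left out ...]
0.246 [-1.    0.88  0.79  1.89  0.33  0.84  0.04]
  elbow [0.23 0.32 0.67] wrist [0.43 0.25 0.46]
seg d [ 55. -43. -39.] w [ 60.4 -37.1  13.7]
7 err 19.9 0.6 speed [0.8 0.8 0.9 2.4 4.7 2.4 3.4] minmargin 0.021 [ 0.89  1.02 -1.5   2.43  2.1   0.97 -1.34]
  elbow [ 0.27 -0.36  0.59] wrist [ 0.31 -0.1   0.46]
seg d [  9.  29. -73.] w [  6.9  14.4 -25.8]
5 err 0.0 0.0 speed [0.4 0.4 0.3 0.3 0.3] minmargin 0.021 [ 0.61  1.1  -1.41  2.32  1.87  1.21 -1.79]
  elbow [ 0.38 -0.29  0.55] wrist [ 0.36 -0.02  0.43]
seg d [ 42.   2. -72.] w [0. 0. 0.]
5 err 0.0 0.0 speed [0.2 0.2 0.2 0.2 0.2] minmargin 0.133 [ 0.57  1.28 -1.32  2.22  2.04  1.23 -1.74]
  elbow [ 0.41 -0.29  0.46] wrist [ 0.41 -0.02  0.36]
```

```bash
cat > zz5.py <<'E'
from zz3 import *
VM=.7*.125*np.array([1.89,1.89,2.57,2.57,3.01,3.01,3.01])
def tr(q,qs,n,ns=4,out=None):
    # per row: choose dx = J dq* toward qs ; simulate
    for k in range(n):
        dq=(qs-q)/(n-k)
        p1,R1=FK(q+dq); p0,R0=FK(q)
        w=Rt.from_matrix(R1@R0.T).as_rotvec(degrees=True)
        w=np.round(w,1); d=np.round(p1-p0,3)
        qn,e=step(q,d,w,nsub=ns)
        out.append((d,w,qn,(np.abs(qn-q)/VM).max()))
        q=qn
    return q
if __name__=='__main__':
    hover=cw([0,-6,150])+np.array([-.03,0.02,0.0])
    for sgn in (1,-1):
        for m,qs in sols(cw([-10,10,120]),incr(True,sgn),24)[::3]:
            out=[]; q=tr(q0,qs,16,out=out)
            q2,e,a,l,_=goto(q,cw([0,-6,110]),incr(True,sgn),5,4)
            P=np.array([FK(o[2])[0] for o in out])
            print(sgn,np.round(qs,2),'->',np.round(q,2),'then',np.round(q2,2),round(e,1),round(a,1),'maxspd',round(max(o[3] for o in out),2),'minq6',round(min(o[2][5] for o in out),2),'P',np.round(P.min(0),2),np.round(P.max(0),2))
E
python3 zz5.py
```

```text
1 [ 0.57  1.1  -1.44  2.36  1.86  1.26 -1.86] -> [ 0.16  0.54 -0.31  2.08  1.23  0.16 -1.2 ] then [ 0.37  0.81 -0.74  2.33  2.24  0.66 -2.2 ] 0.2 0.0 maxspd 5.29 minq6 0.16 P [ 0.16 -0.14  0.04] [0.56 0.03 0.24]
1 [ 0.5   0.95 -1.17  2.37  1.97  1.   -1.99] -> [ 0.04  0.51 -0.14  2.05  0.57  0.12 -0.57] then [ 0.38  0.81 -0.76  2.33  2.22  0.67 -2.18] 0.4 0.1 maxspd 3.29 minq6 0.12 P [ 0.19 -0.14  0.06] [0.56 0.02 0.25]
1 [-0.26  0.74  0.34  2.4   3.57  0.55  2.69] -> [-0.22  0.73  0.26  2.4   3.46  0.53  2.8 ] then [-0.16  0.74  0.24  2.35  3.5   0.5   2.79] 0.0 0.0 maxspd 1.46 minq6 0.27 P [ 0.43 -0.18  0.15] [0.54 0.   0.21]
1 [ 0.58  1.17 -1.56  2.36  1.82  1.38 -1.82] -> [ 0.18  0.55 -0.33  2.09  1.34  0.16 -1.3 ] then [ 0.37  0.81 -0.74  2.33  2.24  0.66 -2.2 ] 0.2 0.0 maxspd 5.53 minq6 0.16 P [ 0.15 -0.14  0.03] [0.55 0.04 0.24]
1 [-0.2   0.73  0.23  2.4   3.43  0.52  2.83] -> [-0.21  0.73  0.25  2.4   3.45  0.53  2.81] then [-0.16  0.74  0.23  2.35  3.49  0.5   2.8 ] 0.0 0.0 maxspd 1.49 minq6 0.26 P [ 0.44 -0.16  0.15] [0.53 0.   0.21]
-1 [ 0.55  1.05 -1.35  2.36  1.89  1.17  1.24] -> [ 0.32  0.78 -0.72  2.38  2.26  0.68  0.85] then [ 0.35  0.79 -0.69  2.33  2.27  0.63  0.9 ] 0.0 0.0 maxspd 1.73 minq6 0.31 P [ 0.27 -0.07  0.07] [0.51 0.02 0.19]
-1 [ 0.4   0.84 -0.91  2.37  2.12  0.8   1.  ] -> [ 0.25  0.75 -0.6   2.38  2.37  0.62  0.73] then [ 0.28  0.77 -0.57  2.33  2.39  0.57  0.78] 0.0 0.0 maxspd 1.71 minq6 0.19 P [ 0.33 -0.09  0.09] [0.51 0.01 0.2 ]
-1 [-0.22  0.73  0.26  2.4   3.46  0.53 -0.35] -> [ 0.11  0.72 -0.34  2.39  2.66  0.53  0.45] then [ 0.15  0.73 -0.32  2.34  2.69  0.49  0.48] 0.0 0.0 maxspd 1.95 minq6 0.02 P [ 0.4  -0.22  0.16] [0.51 0.   0.21]
-1 [-0.5   0.9   0.89  2.41  4.07  0.85 -0.93] -> [-0.3   0.45  0.18  2.14  0.27  0.    2.75] then [-0.    0.58 -0.03  2.08  0.36  0.    2.81] 79.4 2.4 maxspd 5.64 minq6 0.0 P [ 0.37 -0.32  0.19] [0.55 0.04 0.36]
```

```bash
cat > zz6.py <<'E'
from zz5 import *
def run(qs,P,n,P2,verbose=False,lift=.0):
    q=q0;out=[]
    ql=q0.copy()
    for k in range(n):
        ql=q0+(qs-q0)*(k+1)/n
        _,R1=FK(ql); p0,R0=FK(q)
        f=min(1,(k+1)/4)
        tp=x+(P-x)*f if k<n-4 else P+(P2-P)*(k-(n-5))/4
        w=np.clip(np.round(Rt.from_matrix(R1@R0.T).as_rotvec(degrees=True),1),-10.7,10.7); d=np.round(tp-p0,3)
        qn,e=step(q,d,w,nsub=4); out.append((d,w,qn,(np.abs(qn-q)/VM).max(),e)); q=qn
    q2,e,a,l,_=goto(q,cw([0,-6,110]),incr(True,-1),4,4)
    Q=np.array([o[2] for o in out]+list(l))
    print(np.round(qs,2),P,'->',np.round(q,2),'then',np.round(q2,2),round(e,1),round(a,1),'spd',round(max(o[3] for o in out),2),'minq6',round(Q[:,5].min(),2),'mg',round(np.min(np.minimum(Q-LO,HI-Q)),2),'poserr',round(max(o[4] for o in out),1))
    if verbose:
        for o in out: print(o[0],o[1],np.round(o[2],2),round(o[3],2),np.round(FK(o[2])[1][:,0],2),np.round(FK(o[2])[1][:,2],2))
    return out
if __name__=='__main__':
    for qs in ([.55,1.05,-1.35,2.36,1.89,1.17,1.24],[.4,.84,-.91,2.37,2.12,.8,1.],[.3,.78,-.65,2.35,2.3,.6,.85]):
        for P in ([.45,.03,.25],[.47,.05,.28],[.46,.0,.22]):
            run(np.array(qs),np.array(P),20,np.array([.49,.01,.2]))
    run(np.array(qs),np.array(P),20,np.array([.49,.01,.2]),True)
E
python3 zz6.py
```

```text
[ 0.55  1.05 -1.35  2.36  1.89  1.17  1.24] [0.45 0.03 0.25] -> [ 0.24  0.62 -0.6   2.39  2.23  0.51  0.82] then [ 0.3   0.78 -0.6   2.33  2.35  0.59  0.82] 0.0 0.0 spd 2.63 minq6 0.09 mg 0.06 poserr 9.6
[ 0.55  1.05 -1.35  2.36  1.89  1.17  1.24] [0.47 0.05 0.28] -> [ 0.23  0.61 -0.57  2.39  2.26  0.49  0.79] then [ 0.29  0.77 -0.58  2.33  2.38  0.58  0.8 ] 0.0 0.0 spd 3.35 minq6 0.13 mg 0.06 poserr 7.1
[ 0.55  1.05 -1.35  2.36  1.89  1.17  1.24] [0.46 0.   0.22] -> [ 0.22  0.61 -0.55  2.39  2.28  0.49  0.78] then [ 0.28  0.77 -0.57  2.33  2.39  0.57  0.78] 0.0 0.0 spd 3.24 minq6 0.16 mg 0.06 poserr 5.2
[ 0.4   0.84 -0.91  2.37  2.12  0.8   1.  ] [0.45 0.03 0.25] -> [ 0.22  0.61 -0.56  2.4   2.31  0.5   0.76] then [ 0.28  0.77 -0.56  2.33  2.4   0.57  0.77] 0.0 0.0 spd 2.87 minq6 0.22 mg 0.05 poserr 2.1
[ 0.4   0.84 -0.91  2.37  2.12  0.8   1.  ] [0.47 0.05 0.28] -> [ 0.27  0.63 -0.64  2.39  2.23  0.54  0.84] then [ 0.32  0.78 -0.63  2.33  2.33  0.6   0.85] 0.0 0.0 spd 2.97 minq6 0.31 mg 0.06 poserr 73.4
[ 0.4   0.84 -0.91  2.37  2.12  0.8   1.  ] [0.46 0.   0.22] -> [ 0.2   0.61 -0
[... 2711 characters left out ...]
4  0.8   0.42  1.45] 0.4 [-0.64 -0.77 -0.02] [ 0.24 -0.18 -0.95]
[-0. -0.  0.] [-1.  -1.3  8.9] [-0.17  0.49 -0.09  2.2   0.94  0.33  1.48] 0.51 [-0.52 -0.86 -0.02] [ 0.29 -0.16 -0.94]
[ 0.008  0.002 -0.005] [-0.8 -1.7  8.8] [-0.22  0.5   0.02  2.24  1.14  0.19  1.44] 0.77 [-0.38 -0.93 -0.02] [ 0.34 -0.12 -0.93]
[ 0.008  0.002 -0.005] [-0.7 -2.2  8.7] [-0.14  0.5  -0.07  2.28  1.87  0.18  0.88] 2.76 [-0.23 -0.97 -0.04] [ 0.42 -0.06 -0.91]
[-0.003 -0.002 -0.014] [-1.3 -0.7  8.3] [ 0.04  0.54 -0.3   2.33  2.12  0.3   0.79] 1.11 [-0.08 -1.   -0.02] [ 0.43 -0.02 -0.9 ]
[ 0.007  0.002 -0.005] [-0.4 -2.8  8.4] [ 0.19  0.59 -0.47  2.36  2.33  0.39  0.76] 0.87 [ 0.06 -1.   -0.01] [ 0.48  0.04 -0.88]
```

```bash
cat > zz7.py <<'E'
from zz5 import *
def RT(z,jaw):
    z=np.array(z,float);z/=np.linalg.norm(z);a=np.radians(jaw);y=np.array([np.cos(a),np.sin(a),0]);y-=z*(y@z);y/=np.linalg.norm(y);return np.c_[np.cross(y,z),y,z]
def path(wps,sgn,verb=False):
    q=q0;Q=[];E=0;sp=[]
    for p,z,j,n in wps+[(cw([0,-6,110]),-Rc[:,2],2.6+(180 if sgn<0 else 0),4)]:
        R=RT(z,j)
        qs=q;q,e,a,l,em=goto(q,np.array(p),R,n,4); l=np.vstack([qs,l]);Q+=list(l[1:]);E=max(E,em)
        if verb: print(n,np.round(q,2),'err',round(e,1),round(a,1),'spd',np.round((np.abs(np.diff(l,axis=0))/VM).max(1),1))
        sp+=list((np.abs(np.diff(l,axis=0))/VM).max(1))
    Q=np.array(Q);return q,e,a,np.max(sp),Q[:,5].min(),np.min(np.minimum(Q-LO,HI-Q)),E
g=np.random.default_rng(0)
if __name__=='__main__':
    res=[]
    for k in range(60):
        t1,t2=g.uniform(-.65,-.2,2); a1=g.uniform(-.1,.3);a2=g.uniform(.2,.5)
        j1,j2=g.uniform(-40,40,2)
        P1=[g.uniform(.45,.5),g.uniform(-.02,.08),g.uniform(.2,.26)];P2=[g.uniform(.47,.52),g.uniform(-.02,.06),g.uniform(.18,.22)]
        w=[(P1,(a1,t1,-.9),j1,6),(P2,(a2,t2,-.85),j2,6)]
        r=path(w,1)
        if r[1]<2 and r[2]<1: res.append((r[3],r,w))
    res.sort(key=lambda v:v[0])
    for s,r,w in res[:4]:
        print(round(s,2),np.round(r[0],2),'q6min',round(r[4],2),'mg',round(r[5],2),'E',round(r[6],1)); print([(np.round(p,3),np.round(z,2),round(j),n) for p,z,j,n in w]); path(w,1,True)
E
timeout 500 python3 zz7.py
cat > zz8.py <<'E'
from zz7 import *
import sys
g=np.random.default_rng(int(sys.argv[1]))
res=[]
for k in range(45):
    y1=g.uniform(.0,-.35);y2=g.uniform(-.1,-.5);x1=g.uniform(-.1,.2);x2=g.uniform(.1,.5)
    P1=[g.uniform(.45,.49),g.uniform(-.02,.08),g.uniform(.21,.25)];P2=[g.uniform(.46,.51),g.uniform(-.02,.06),g.uniform(.18,.23)]
    j2=g.uniform(130,200)
    w=[(P1,(x1,y1,-.95),j2/2,9),(P2,(x2,y2,-.9),j2,9)]
    r=path(w,-1)
    if r[1]<2 and r[2]<1: res.append((r[3],r,w))
res.sort(key=lambda v:v[0])
print(len(res))
for s,r,w in res[:2]:
    print(round(s,2),np.round(r[0],2),'q6min',round(r[4],2),'mg',round(r[5],2),'E',round(r[6],1)); print([(np.round(p,3),np.round(z,2),round(j),n) for p,z,j,n in w]); path(w,-1,True)
E
for i in 1 2 3 4; do (timeout 500 python3 zz8.py $i > s$i.txt 2>&1 &) ; done; sleep 240; cat s?.txt
```

```text
Traceback (most recent call last):
  File "zz8.py", line 6, in <module>
    y1=g.uniform(.0,-.35);y2=g.uniform(-.1,-.5);x1=g.uniform(-.1,.2);x2=g.uniform(.1,.5)
  File "numpy/random/_generator.pyx", line 1098, in numpy.random._generator.Generator.uniform
  File "numpy/random/_common.pyx", line 635, in numpy.random._common.cont
  File "numpy/random/_common.pyx", line 433, in numpy.random._common.check_constraint
ValueError: high - low < 0
Traceback (most recent call last):
  File "zz8.py", line 6, in <module>
    y1=g.uniform(.0,-.35);y2=g.uniform(-.1,-.5);x1=g.uniform(-.1,.2);x2=g.uniform(.1,.5)
  File "numpy/random/_generator.pyx", line 1098, in numpy.random._generator.Generator.uniform
  File "numpy/random/_common.pyx", line 635, in numpy.random._common.cont
  File "numpy/random/_common.pyx", line 433, in numpy.random._common.check_constraint
ValueError: high - low < 0
Traceback (most recent call last):
  File "zz8.py", line 6, in <module>
    y1=g.uniform(.0,-.35);y2=g.uniform(-.1,-.5);x1=g.uniform(-.1,.2);x2=g.uniform(.1,.5)
  File "numpy/random/_generator.pyx", line 1098, in numpy.random._generator.Generator.uniform
  File "numpy/random/_common.pyx", line 635, in numpy.random._common.cont
  File "numpy/random/_common.pyx", line 433, in numpy.random._common.check_constraint
ValueError: high - low < 0
Traceback (most recent call last):
  File "zz8.py", line 6, in <module>
    y1=g.uniform(.0,-.35);y2=g.uniform(-.1,-.5);x1=g.uniform(-.1,.2);x2=g.uniform(.1,.5)
  File "numpy/random/_generator.pyx", line 1098, in numpy.random._generator.Generator.uniform
  File "numpy/random/_common.pyx", line 635, in numpy.random._common.cont
  File "numpy/random/_common.pyx", line 433, in numpy.random._common.check_constraint
ValueError: high - low < 0
```

```bash
sed -i 's/uniform(.0,-.35)/uniform(-.35,0)/; s/uniform(-.1,-.5)/uniform(-.5,-.1)/' zz8.py
for i in 1 2 3 4; do (timeout 500 python3 zz8.py $i > s$i.txt 2>&1 &) ; done; for k in $(seq 48); do sleep 5; [ $(cat s?.txt | grep -c '^[0-9]*$') -ge 4 ] && break; done; sleep 2; cat s?.txt
```

```text
44
1.03 [ 0.25  0.75 -0.49  2.34  2.47  0.54  0.7 ] q6min 0.31 mg 0.08 E 0.4
[(array([0.457, 0.041, 0.212]), array([ 0.01, -0.16, -0.95]), 90, 9), (array([ 0.465, -0.003,  0.23 ]), array([ 0.49, -0.34, -0.9 ]), 181, 9)]
9 [-0.22  0.59 -0.1   1.9   0.33  0.73  1.02] err 0.1 0.0 spd [0.3 0.3 0.3 0.3 0.3 0.3 0.3 0.3 0.3]
9 [-0.38  0.52 -0.03  2.36  1.72  0.51  1.19] err 0.4 0.0 spd [0.4 0.4 0.4 0.4 0.5 0.6 0.7 0.9 1. ]
4 [ 0.25  0.75 -0.49  2.34  2.47  0.54  0.7 ] err 0.2 0.0 spd [0.9 1.  1.  0.8]
1.21 [ 0.21  0.74 -0.42  2.34  2.56  0.52  0.61] q6min 0.32 mg 0.09 E 0.6
[(array([0.48 , 0.014, 0.215]), array([-0.07, -0.06, -0.95]), 80, 9), (array([0.479, 0.007, 0.224]), array([ 0.49, -0.48, -0.9 ]), 159, 9)]
9 [-0.03  0.63 -0.18  1.75  0.21  0.86  1.07] err 0.0 0.0 spd [0.3 0.3 0.3 0.3 0.3 0.3 0.3 0.3 0.3]
9 [-0.48  0.59 -0.    2.27  1.5   0.61  0.98] err 0.5 0.1 spd [0.4 0.4 0.4 0.4 0.5 0.5 0.6 0.8 0.9]
4 [ 0.21  0.74 -0.42  2.34  2.56  0.52  0.61] err 0.3 0.1 spd [1.2 1.1 1.2 1.1]
this script no longer has the robot
this script no longer has the robot
this script no longer has the robot
```

```bash
cat >> plan.py <<'E'
def RT(z,jaw):
    z=np.array(z,float);z/=np.linalg.norm(z);a=np.radians(jaw);y=np.array([np.cos(a),np.sin(a),0]);y-=z*(y@z);y/=np.linalg.norm(y);return np.c_[np.cross(y,z),y,z]
def rows(p,R,n):
    d,w=plan(np.array(p),R); print('per row',np.round(d/n/1000,4),np.round(w/n,2))
E
python3 -c "
from plan import *
rows([.457,.041,.212],RT((.01,-.16,-.95),90),9)"
```

```text
t 5.62 d mm [-38.4  38.   -7.8] turn [-22.4  18.6  85.5] rows>= 7.99
per row [-0.0043  0.0042 -0.0009] [-2.48  2.07  9.5 ]
```

drive_tool --moves "0.03 -0.0043 0.0042 -0.001 -2.5 2.1 9.5; 0.03 -0.0043 0.0042 -0.001 -2.5 2.1 9.5; 0.03 -0.0043 0.0042 -0.001 -2.5 2.1 9.5; 0.03 -0.0043 0.0042 -0.001 -2.5 2.1 9.5; 0.03 -0.0043 0.0042 -0.001 -2.5 2.1 9.5"

```text
time: 6.25
ee_pos: [0.4739, 0.0258, 0.2134]
orientation: [0.048, 0.318, 0.947, 0.0]
ft_force: [0.1, -0.0, -4.1]
grip_width: 0.0424
```

```bash
python3 -c "
from plan import *
show();rows([.457,.041,.212],RT((.01,-.16,-.95),90),4)"
```

```text
t 6.25 pos [0.4739 0.0258 0.2134] cradle [-10.5  35.1 189. ] jaw 53.0 z [ 0.092 -0.03  -0.995] F [ 0.1 -0.  -4.1] T [ 0.06  0.26 -0.05] w 0.0424 q [-0.15  0.56 -0.    1.96  0.09  0.54  0.7 ]
t 6.25 d mm [-16.9  15.2  -1.4] turn [-9.4  8.1 36.5] rows>= 3.41
per row [-0.0042  0.0038 -0.0004] [-2.36  2.04  9.12]
```

drive_tool --moves "0.03 -0.0042 0.004 0 -2.4 2 9.1; 0.03 -0.0042 0.004 0 -2.4 2 9.1; 0.03 -0.0042 0.004 0 -2.4 2 9.1; 0.03 -0.0042 0.004 0 -2.4 2 9.1; 0.03 0.001 -0.004 0.002 -1 -1 9"

```text
time: 6.88
ee_pos: [0.459, 0.0411, 0.2134]
orientation: [0.023, -0.091, 0.991, -0.094]
ft_force: [0.7, -1.4, -4.7]
grip_width: 0.0426
```

```bash
python3 -c "
from plan import *
show();rows([.465,-.003,.230],RT((.49,-.34,-.9),181),10)"
```

```text
t 6.88 pos [0.459  0.0411 0.2134] cradle [-22.8  51.  196.1] jaw 100.4 z [ 0.062 -0.182 -0.981] F [ 0.7 -1.4 -4.7] T [ 0.25  0.11 -0.01] w 0.0426 q [-0.22  0.57 -0.12  1.95  0.42  0.67  1.1 ]
t 6.88 d mm [  6.  -44.1  16.6] turn [-29.9   2.4  81.3] rows>= 7.6
per row [ 0.0006 -0.0044  0.0017] [-2.99  0.24  8.13]
```

drive_tool --moves "0.03 0.0006 -0.0045 0.0018 -3 0.2 8.2; 0.03 0.0006 -0.0045 0.0018 -3 0.2 8.2; 0.03 0.0006 -0.0045 0.0018 -3 0.2 8.2; 0.03 0.0006 -0.0045 0.0018 -3 0.2 8.2; 0.03 0.0006 -0.0045 0.0018 -3 0.2 8.2"

```text
time: 7.5
ee_pos: [0.4627, 0.0217, 0.2208]
orientation: [0.036, -0.447, 0.87, -0.204]
ft_force: [1.2, 0.1, -3.5]
grip_width: 0.0422
```

```bash
python3 -c "
from plan import *
show();rows([.465,-.003,.230],RT((.49,-.34,-.9),181),5)"
```

```text
t 7.50 pos [0.4627 0.0217 0.2208] cradle [-16.7  31.5 201.1] jaw 145.9 z [ 0.245 -0.324 -0.914] F [ 1.2  0.1 -3.5] T [0.61 0.44 0.08] w 0.0422 q [-0.34  0.54 -0.07  2.11  0.91  0.57  1.33]
t 7.5 d mm [  2.3 -24.7   9.2] turn [-14.9   1.1  38.7] rows>= 3.61
per row [ 0.0005 -0.0049  0.0018] [-2.99  0.21  7.73]
```

drive_tool --moves "0.03 0.0005 -0.005 0.0018 -3 0.2 7.7; 0.03 0.0005 -0.005 0.0018 -3 0.2 7.7; 0.03 0.0005 -0.005 0.0018 -3 0.2 7.7; 0.03 0.0005 -0.005 0.0018 -3 0.2 7.7; 0.03 0.0005 -0.005 0.0018 -3 0.2 7.7"

```text
time: 8.12
ee_pos: [0.4636, 0.0018, 0.2273]
orientation: [-0.037, 0.721, -0.631, 0.283]
ft_force: [0.6, -1.1, -4.7]
grip_width: 0.0422
```

```bash
python3 -c "
from zz3 import *
show();rows(cw([0,-6,110]),incr(True,-1),4)
print(np.round(FK(q0)[0]-x,4))
q,e,a,l,_=goto(q0,cw([0,-6,110]),incr(True,-1),5,4); print(np.round(l,2),e,a)"
```

```text
t 8.12 pos [0.4636 0.0018 0.2273] cradle [-13.5  11.6 206.7] jaw -167.3 z [ 0.455 -0.303 -0.837] F [ 0.6 -1.1 -4.7] T [0.5  0.84 0.04] w 0.0422 q [-0.39  0.52  0.01  2.36  1.74  0.47  1.22]
t 8.12 d mm [ 60.7 -14.8 -77. ] turn [21.3 -2.8  0.6] rows>= 1.99
per row [ 0.0152 -0.0037 -0.0193] [ 5.33 -0.71  0.15]
[ 0.0039 -0.0064  0.0036]
[[-0.26  0.55 -0.08  2.36  1.94  0.46  1.05]
 [-0.12  0.59 -0.2   2.36  2.11  0.47  0.91]
 [ 0.01  0.64 -0.31  2.36  2.25  0.5   0.81]
 [ 0.14  0.69 -0.41  2.35  2.37  0.52  0.74]
 [ 0.24  0.75 -0.49  2.34  2.47  0.54  0.7 ]] 0.1362286534642653 0.028988959551657034
```

drive_tool --moves "0.03 0.012 -0.0024 -0.0154 4.3 -0.6 0.1; 0.03 0.012 -0.0024 -0.0154 4.3 -0.6 0.1; 0.03 0.012 -0.0024 -0.0154 4.3 -0.6 0.1; 0.03 0.012 -0.0024 -0.0154 4.3 -0.6 0.1; 0.03 0.012 -0.0024 -0.0154 4.3 -0.6 0.1"

```text
time: 8.75
ee_pos: [0.5215, -0.0042, 0.1463]
orientation: [-0.195, 0.7, -0.666, 0.168]
ft_force: [1.1, -0.9, -4.3]
grip_width: 0.0423
```

```bash
python3 -c "
from plan import *
show();rows(cw([0,-3,60]),incr(True,-1),4)
im,d=cam('top'); save('b1',im[120:230,200:340],5)
im,d=cam('scene'); save('b1s',im[150:270,170:320],5)"
```

```text
t 8.75 pos [ 0.5215 -0.0042  0.1463] cradle [ -4.1   3.  107.8] jaw -177.6 z [ 0.496  0.049 -0.867] F [ 1.1 -0.9 -4.3] T [-0.14  0.94 -0.04] w 0.0423 q [ 0.24  0.75 -0.49  2.33  2.5   0.52  0.67]
t 8.75 d mm [ 27.7  -4.8 -39.3] turn [-1.4 -0.2 -0.6] rows>= 0.63
per row [ 0.0069 -0.0012 -0.0098] [-0.34 -0.05 -0.15]
```

View pics/b1s.png

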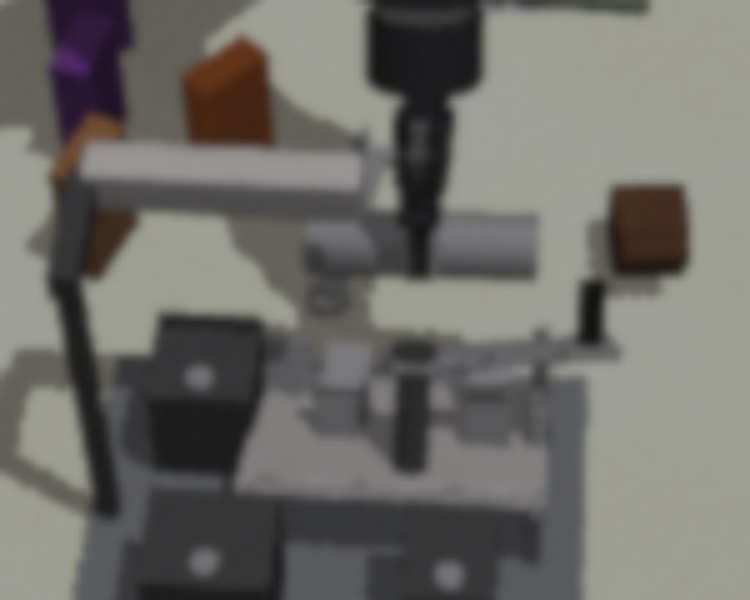

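View pics/b1.png

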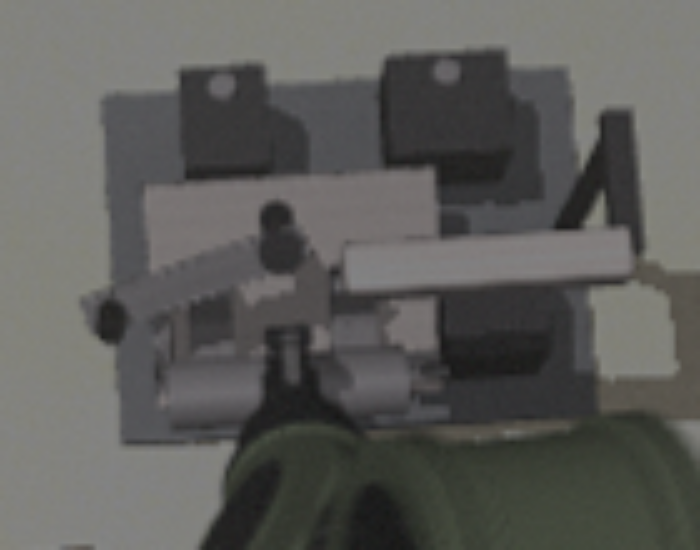

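```bash
python3 -c "
from plan import *
st,x,r=cur(); c0=wc(x)+np.array([0,0,18])
print(c0)
for dy in (-3,0,3):
    print(dy,np.round((proj('top',[cw(c0+[0,dy+75,0]),cw(c0+[0,dy-75,0])])-[200,120])*5+2,0))
"
```

```text
[ -5.04169465   0.75006159 124.91967942]
-3 [[175. 393.]
 [413. 378.]]
0 [[170. 393.]
 [408. 378.]]
3 [[165. 393.]
 [403. 378.]]
```

```bash
python3 -c "
from plan import *
show();rows(cw([0,-5,60]),incr(True,-1),4);rows(cw([0,-5,40]),incr(True,-1),5)"
```

```text
t 8.85 pos [ 0.5212 -0.0065  0.1451] cradle [ -5.    0.8 106.9] jaw -177.8 z [ 0.494  0.045 -0.868] F [-0.6 -0.7 -4.1] T [-0.1   1.04 -0.02] w 0.0424 q [ 0.25  0.75 -0.49  2.33  2.5   0.52  0.67]
t 8.85 d mm [ 28.1  -4.5 -38.1] turn [-1.3 -0.3 -0.3] rows>= 0.61
per row [ 0.007  -0.0011 -0.0095] [-0.33 -0.09 -0.09]
t 8.85 d mm [ 38.   -4.  -55.4] turn [-1.3 -0.3 -0.3] rows>= 0.89
per row [ 0.0076 -0.0008 -0.0111] [-0.26 -0.07 -0.07]
```

drive_tool --moves "0.03 0.008 -0.0015 -0.011 -0.3 0 0; 0.03 0.0076 -0.001 -0.011 -0.3 0 0; 0.03 0.0076 -0.001 -0.011 -0.3 0 0; 0.03 0.0076 -0.001 -0.011 -0.3 0 0; 0.03 0.0076 -0.001 -0.011 -0.2 0 0"

```text
time: 9.48
ee_pos: [0.5613, -0.0092, 0.0872]
orientation: [-0.183, 0.703, -0.664, 0.177]
ft_force: [0.1, -0.5, -4.3]
grip_width: 0.0425
```

```bash
python3 -c "
from plan import *
show();rows(cw([0,-5,30]),incr(True,-1),4)"
```

```text
t 9.47 pos [ 0.5613 -0.0092  0.0872] cradle [ 0.6 -3.8 36.8] jaw -176.6 z [ 0.492  0.023 -0.87 ] F [ 0.1 -0.5 -4.3] T [-0.04  0.97  0.  ] w 0.0425 q [ 0.21  0.9  -0.45  2.23  2.53  0.57  0.7 ]
t 9.47 d mm [ 3.  -1.  -6.2] turn [ 0.4 -0.5 -0.7] rows>= 0.1
per row [ 0.0007 -0.0003 -0.0016] [ 0.09 -0.11 -0.17]
```

drive_tool --moves "0.03 0.001 -0.0003 -0.002 0.1 -0.1 -0.2; 0.03 0.001 -0.0003 -0.002 0.1 -0.1 -0.2; 0.03 0.001 0 -0.0018 0.1 -0.1 -0.2; 0.03 0.001 0 -0.0018 0 0 0; 0.03 0.0005 0 -0.001 0 0 0"

```text
time: 10.1
ee_pos: [0.5664, -0.0098, 0.0785]
orientation: [-0.187, 0.699, -0.667, 0.179]
ft_force: [-11.0, -1.1, 23.4]
grip_width: 0.0423
```

```bash
python3 -c "
from plan import *
show()"
```

```text
t 10.10 pos [ 0.5664 -0.0098  0.0785] cradle [ 0.6 -4.6 26.8] jaw -177.4 z [ 0.499  0.022 -0.867] F [-11.   -1.1  23.4] T [ 0.09  0.34 -0.13] w 0.0423 q [ 0.22  0.93 -0.46  2.22  2.54  0.6   0.69]
```

drive_tool --moves "0.03 -0.0003 0.001 0.0006 0 0 0; 0.03 0 0.0012 0 0 0 0; 0.03 0 0.0012 0 0 0 0; 0.03 0 0.0012 0 0 0 0; 0.03 0 0 0 0 0 0"

```text
time: 10.72
ee_pos: [0.5661, -0.005, 0.0793]
orientation: [-0.187, 0.698, -0.667, 0.179]
ft_force: [0.1, 0.4, -4.7]
grip_width: 0.0422
```

```bash
python3 -c "
from plan import *
show()
im,d=cam('top'); save('b2',im[140:220,210:310],6)"
```

```text
t 10.72 pos [ 0.5661 -0.005   0.0793] cradle [ 1.   0.2 27.5] jaw -177.4 z [ 0.499  0.022 -0.866] F [ 0.1  0.4 -4.7] T [-0.05  1.03 -0.03] w 0.0422 q [ 0.21  0.93 -0.46  2.22  2.53  0.6   0.68]
```

View pics/b2.png

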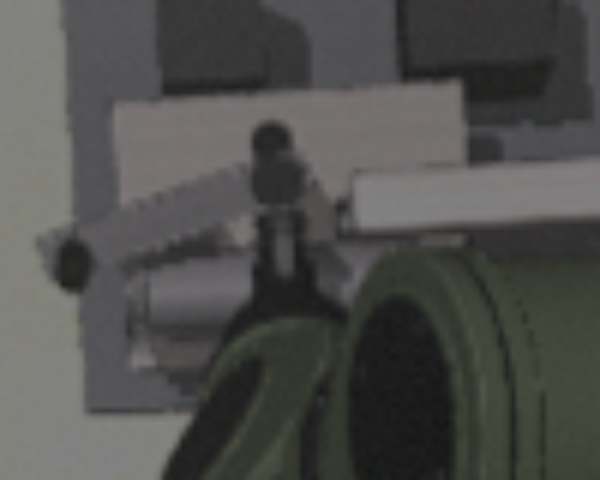

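drive_tool --moves "0.03 0 0.0012 0 0 0 0; 0.03 0 0.0012 0 0 0 0; 0.03 0 0.0008 0 0 0 0; 0.03 0 0.0008 0 0 0 0; 0.03 0 0.0008 0 0 0 0"

```text
time: 11.4
ee_pos: [0.5658, -0.0042, 0.0791]
orientation: [-0.184, 0.696, -0.67, 0.181]
ft_force: [-1.9, -5.4, -3.0]
grip_width: 0.042
```

drive_tool --moves "0.03 0.0004 0.002 -0.0007 0 0 0; 0.03 0.0003 0.003 -0.0005 0 0 0; 0.03 0 0.003 0 0 0 0; 0.05 0 0.001 0 0 0 0; 0.056 0 0 0 0 0 0"

```text
time: 12.02
ee_pos: [0.5642, -0.0042, 0.0781]
orientation: [-0.178, 0.693, -0.673, 0.185]
ft_force: [-5.5, 0.9, 5.9]
grip_width: 0.0559
```

```bash
python3 -c "
from plan import *
show()"
```

```text
t 12.03 pos [ 0.5642 -0.0042  0.0781] cradle [-1.2  1.1 27.4] jaw -178.1 z [ 0.497 -0.003 -0.868] F [-5.5  0.9  5.9] T [0.09 0.48 0.1 ] w 0.0559 q [ 0.18  0.93 -0.45  2.23  2.5   0.62  0.67]
```

drive_tool --moves "0.056 0 0 0 0 0 0; 0.056 -0.002 0 0.0035 0 0 0; 0.056 -0.0075 0 0.013 0 0 0; 0.056 -0.01 0 0.0174 0 0 0; 0.056 -0.0125 0 0.0217 0 0 0"

```text
time: 12.65
ee_pos: [0.5308, -0.0037, 0.1368]
orientation: [-0.179, 0.693, -0.673, 0.186]
ft_force: [0.8, -0.3, -0.2]
grip_width: 0.056
```

```bash
python3 -c "
from plan import *
show()
im,d=cam('top'); save('b3',im[140:220,210:310],6)
im,d=cam('scene'); save('b3s',im[190:260,200:310],7)"
```

```text
t 12.65 pos [ 0.5308 -0.0037  0.1368] cradle [-0.8  3.1 94.8] jaw -178.0 z [ 0.498 -0.002 -0.867] F [ 0.8 -0.3 -0.2] T [ 0.04  0.48 -0.01] w 0.0560 q [ 0.18  0.77 -0.45  2.31  2.44  0.55  0.67]
```

View pics/b3.png

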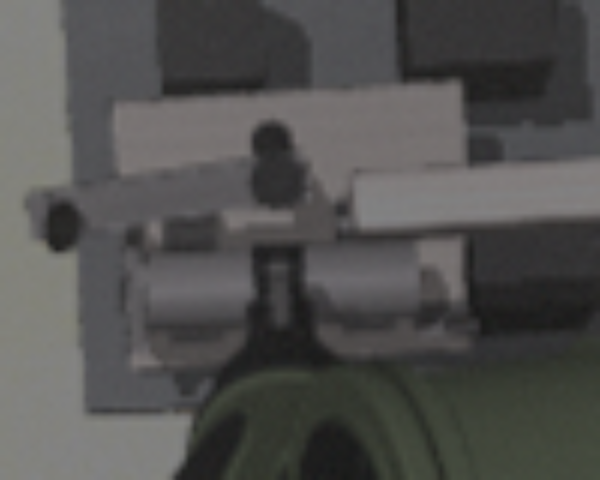

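View pics/b3s.png

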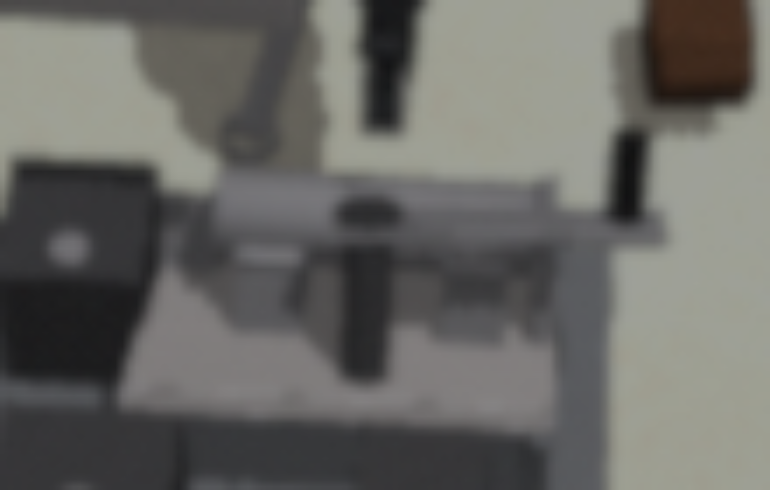

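```bash
python3 -c "
from plan import *
P=[cw([0,75,45+0]),cw([0,-75,45]),cw([22,75,45]),cw([-22,75,45]),cw([22,-75,45]),cw([-22,-75,45]),cw([0,75,67]),cw([0,-75,67])]
print(np.round((proj('top',P)-[210,140])*6+2.5)); print(np.round((proj('scene',P)-[200,190])*7+3))
z=0
"
```

```text
[[145. 292.]
 [418. 275.]
 [143. 254.]
 [148. 330.]
 [417. 237.]
 [419. 312.]
 [145. 305.]
 [421. 288.]]
[[535. 231.]
 [218. 214.]
 [535. 250.]
 [536. 212.]
 [213. 233.]
 [222. 196.]
 [538. 188.]
 [218. 171.]]
```

The roller is seated. Its ends are at px (147) and (418), against predicted 145 and 418. The strap was only nudged further open. Next I'll plan spacer28 by simulating the controller from here to the spacer and then to the gap.

```bash
cat > zz9.py <<'E'
from zz3 import *
VM=.7*.125*np.array([1.89,1.89,2.57,2.57,3.01,3.01,3.01])
def run(segs,q,verb=True):
    for nm,p,R,n in segs:
        qs=q;q,e,a,l,em=goto(q,np.array(p),R,n,4); l=np.vstack([qs,l])
        if verb: print(nm,n,np.round(q,2),'err',round(e,1),round(a,1),'spd',np.round((np.abs(np.diff(l,axis=0))/VM).max(1),1),'mg',round(np.min(np.minimum(l-LO,HI-l)),2))
    return q
if __name__=='__main__':
    for jaw,sg in ((73.1,1),(-106.9,-1)):
      for rz_ in (.2,.28):
        print('jaw',jaw)
        run([('ret',cw([0,0,150]),incr(True,-1),3),('hover',[.413,-.2535,rz_],RT((0,0,-1),jaw),14),('down',[.413,-.2535,.078],RT((0,0,-1),jaw),5),('up',[.413,-.2535,.26],RT((0,0,-1),jaw),4),
         ('pre',cw([0,-90,175]),incr(False,sg),8),('ins',cw([0,-90,75]),incr(False,sg),5)],q0)
E
python3 zz9.py
```

```text
jaw 73.1
ret 3 [ 0.22  0.65 -0.46  2.37  2.44  0.46  0.69] err 0.0 0.0 spd [0.2 0.2 0.3] mg 0.08
hover 14 [ 0.81  0.67 -0.57  1.83  0.5   0.79  1.25] err 0.1 0.0 spd [0.3 0.3 0.4 0.4 0.7 0.8 2.5 0.6 0.5 0.4 0.3 0.3 0.3 0.3] mg 0.03
down 5 [ 0.69  0.86 -0.38  1.95  0.69  0.47  1.08] err 0.1 0.0 spd [0.2 0.2 0.2 0.2 0.2] mg 0.47
up 4 [ 0.85  0.59 -0.63  1.74  0.42  0.95  1.32] err 0.2 0.0 spd [0.5 0.5 0.5 0.5] mg 0.47
pre 8 [ 0.39  0.5  -0.26  2.16  0.09  0.    1.72] err 42.4 1.2 spd [0.4 0.5 0.5 0.5 0.6 0.9 0.6 2.1] mg 0.0
ins 5 [ 0.33  0.7  -0.2   1.98 -0.31  0.    2.14] err 76.7 2.4 spd [0.5 0.4 0.3 0.2 0.3] mg 0.0
jaw 73.1
ret 3 [ 0.22  0.65 -0.46  2.37  2.44  0.46  0.69] err 0.0 0.0 spd [0.2 0.2 0.3] mg 0.08
hover 14 [ 0.86  0.57 -0.66  1.71  0.41  1.    1.33] err 0.1 0.0 spd [0.3 0.4 0.5 0.9 1.  3.3 0.7 0.5 0.4 0.4 0.3 0.3 0.3 0.3] mg 0.02
down 5 [ 0.7   0.87 -0.4   1.95  0.71  0.47  1.06] err 0.2 0.0 spd [0.4 0.4 0.4 0.4 0.4] mg 0.47
up 4 [ 0.85  0.6  -0.65  1.74  0.43  0.95  1.31] err 0.2 0.0 spd [0.5 0.4 0.5 0.5] mg 0.47
pre 8 [ 0.39  0.5  -0.26  2.16  0.12  0.    1.69] err 42
[... 670 characters left out ...]
ns 5 [ 0.49  0.86 -0.56  2.24  2.51  0.5   2.48] err 0.0 0.0 spd [0.3 0.3 0.3 0.3 0.3] mg 0.14
jaw -106.9
ret 3 [ 0.22  0.65 -0.46  2.37  2.44  0.46  0.69] err 0.0 0.0 spd [0.2 0.2 0.3] mg 0.08
hover 14 [0.45 0.66 0.01 2.41 2.77 0.   2.1 ] err 191.1 4.5 spd [0.5 0.5 0.5 0.3 0.3 0.3 0.3 0.4 0.4 0.5 0.5 0.5 0.5 0.6] mg 0.0
down 5 [0.47 0.91 0.   2.2  2.78 0.   2.12] err 67.9 1.9 spd [0.3 0.3 0.3 0.3 0.2] mg 0.0
up 4 [0.45 0.68 0.01 2.39 2.76 0.   2.11] err 177.3 4.3 spd [0.4 0.4 0.3 0.2] mg 0.0
pre 8 [ 0.42  0.58 -0.35  2.32  2.84  0.26  2.11] err 0.1 0.0 spd [0.2 0.2 0.2 0.2 0.2 0.2 0.2 0.2] mg 0.0
ins 5 [ 0.37  0.82 -0.34  2.25  2.85  0.43  2.12] err 0.0 0.0 spd [0.3 0.3 0.3 0.3 0.3] mg 0.13
```

```bash
cat > zz10.py <<'E'
from zz9 import *
import sys
D=(0,0,-1)
H=[.413,-.2535,.24]
if __name__=='__main__':
    q=run([('ret',cw([0,0,130]),incr(True,-1),2),('a',[.42,-.08,.26],RT((.2,-.1,-.95),120),8),('h1',[.413,-.2535,.24],RT(D,73.1),6),('h2',H,RT(D,-16.9),9),('h3',H,RT(D,-106.9),9),('down',[.413,-.2535,.078],RT(D,-106.9),4),('up',[.413,-.2535,.26],RT(D,-106.9),4)],q0)
    g=np.random.default_rng(int(sys.argv[1])); res=[]
    for k in range(40):
        y1=g.uniform(-.35,0);y2=g.uniform(-.5,-.1);x1=g.uniform(-.1,.2);x2=g.uniform(.1,.5)
        P1=[g.uniform(.42,.47),g.uniform(-.2,-.08),g.uniform(.24,.28)];P2=[g.uniform(.43,.48),g.uniform(-.12,-.04),g.uniform(.24,.28)]
        j=g.uniform(40,110); jm=(-106.9+j)/2
        sg=[('1',P1,RT((x1,y1,-.95),jm),9),('2',P2,RT((x2,y2,-.9),j),9),('pre',cw([3,-90,170]),incr(False,1),6)]
        q_=q;Q=[];bad=0
        for nm,p,R,n in sg:
            qs=q_;q_,e,a,l,em=goto(q_,np.array(p),R,n,4); Q+=[qs]+list(l)
            if e>8 or a>3: bad=1;break
        if bad: continue
        Q=np.array(Q); s=(np.abs(np.diff(Q,axis=0))/VM).max(); res.append((s,np.round(q_,2),round(Q[:,5].min(),2),round(np.min(np.minimum(Q-LO,HI-Q)),2),sg))
    res.sort(key=lambda r:r[0]); print(len(res))
    for r in res[:2]:
        print(r[:4],[(np.round(p,3),np.round(R[:,2],2),) for _,p,R,_ in r[4]]); run(r[4],q)
    import pickle; pickle.dump(res[:3],open('flip%s.pkl'%sys.argv[1],'wb'))
E
timeout 550 python3 zz10.py 1
```

```text
ret 2 [ 0.22  0.7  -0.47  2.35  2.46  0.51  0.68] err 0.0 0.0 spd [0.2 0.2] mg 0.1
a 8 [-0.09  0.49  0.18  2.41  1.49  0.01  0.66] err 72.6 1.7 spd [0.4 0.5 0.6 1.  1.  0.3 0.3 0.3] mg 0.01
h1 6 [ 0.76  0.6  -0.48  1.78  0.35  0.85  1.4 ] err 0.2 0.0 spd [2.  1.5 0.9 0.5 0.6 0.6] mg 0.01
h2 9 [ 0.48  0.56  0.    1.79 -0.    0.79  0.19] err 0.0 0.0 spd [0.5 0.5 0.5 0.5 0.5 0.5 0.5 0.5 0.5] mg 0.66
h3 9 [ 0.2   0.61  0.5   1.8  -0.38  0.83 -0.98] err 0.0 0.0 spd [0.5 0.5 0.5 0.5 0.5 0.5 0.5 0.5 0.5] mg 0.65
down 4 [ 0.34  0.86  0.27  1.96 -0.56  0.39 -0.83] err 0.1 0.0 spd [0.4 0.4 0.4 0.4] mg 0.39
up 4 [ 0.19  0.58  0.52  1.77 -0.36  0.89 -1.  ] err 0.2 0.0 spd [0.5 0.5 0.5 0.5] mg 0.39
32
(np.float64(1.2760219153851926), array([ 0.47,  0.6 , -0.44,  2.3 ,  2.61,  0.28, -0.81]), np.float64(0.27), np.float64(0.09)) [(array([ 0.455, -0.185,  0.255]), array([-0.02, -0.26, -0.96])), (array([ 0.451, -0.067,  0.258]), array([ 0.37, -0.43, -0.82])), (array([ 0.501, -0.098,  0.204]), array([ 0.5 ,  0.02, -0.87]))]
1 9 [ 0.02  0.55  0.22  1.82  0.22  0.76 -0.18] err 0.1 0.0 spd [0.3 0.3 0.3 0.
[... 182 characters left out ...]
8 -0.81] err 0.2 0.0 spd [1.2 1.2 1.3 1.2 1.1 0.9] mg 0.09
(np.float64(1.3265550985078551), array([ 0.56,  0.62, -0.59,  2.3 ,  2.35,  0.33, -0.55]), np.float64(0.23), np.float64(0.13)) [(array([ 0.439, -0.125,  0.26 ]), array([-0.05, -0.18, -0.98])), (array([ 0.432, -0.053,  0.242]), array([ 0.29, -0.37, -0.88])), (array([ 0.501, -0.098,  0.204]), array([ 0.5 ,  0.02, -0.87]))]
1 9 [ 0.01  0.51  0.11  1.85  0.17  0.82 -0.09] err 0.0 0.0 spd [0.4 0.4 0.4 0.4 0.4 0.4 0.4 0.4 0.4] mg 0.6
2 9 [-0.32  0.46  0.04  2.28  1.15  0.48  0.31] err 0.2 0.0 spd [0.3 0.3 0.3 0.4 0.4 0.4 0.5 0.5 0.6] mg 0.17
pre 6 [ 0.56  0.62 -0.59  2.3   2.35  0.33 -0.55] err 0.3 0.0 spd [0.5 1.  1.3 1.3 1.1 0.9] mg 0.13
```

```bash
cat > zz11.py <<'E'
from zz10 import *
for z2,P2,P1 in [((.49,-.34,-.9),[.465,-.003,.23],[.45,-.05,.25]),((.45,-.4,-.85),[.47,-.0,.24],[.44,-.1,.26])]:
  run([('r',P2,RT(z2,178),5),('a',P1,RT((.0,-.16,-.95),95),8),('h1',[.413,-.2535,.24],RT(D,-16.9),10),('h3',H,RT(D,-106.9),9)],q0)
E
python3 zz11.py
```

```text
r 5 [-0.41  0.52  0.02  2.36  1.73  0.48  1.13] err 0.2 0.0 spd [0.6 0.7 0.7 0.8 0.8] mg 0.09
a 8 [-0.05  0.51 -0.06  1.89  0.28  0.78  1.36] err 0.1 0.0 spd [1.1 1.1 0.8 0.6 0.5 0.5 0.4 0.4] mg 0.09
h1 10 [ 0.26  0.59  0.38  1.8  -0.29  0.81  0.5 ] err 0.0 0.0 spd [0.4 0.3 0.3 0.3 0.3 0.3 0.3 0.3 0.3 0.3] mg 0.56
h3 9 [ 0.03  0.71  0.87  1.81 -0.66  0.95 -0.68] err 0.0 0.0 spd [0.5 0.5 0.5 0.5 0.5 0.5 0.5 0.5 0.5] mg 0.64
r 5 [-0.53  0.53  0.13  2.29  1.48  0.49  1.38] err 0.5 0.1 spd [0.8 0.9 1.  1.  0.9] mg 0.12
a 8 [0.02 0.48 0.02 1.9  0.23 0.77 1.53] err 0.1 0.0 spd [0.9 0.8 0.7 0.6 0.5 0.5 0.5 0.5] mg 0.16
h1 10 [ 0.22  0.6   0.47  1.8  -0.36  0.82  0.57] err 0.0 0.0 spd [0.4 0.4 0.4 0.4 0.4 0.4 0.4 0.4 0.4 0.4] mg 0.55
h3 9 [-0.    0.74  0.95  1.81 -0.72  0.99 -0.61] err 0.0 0.0 spd [0.5 0.5 0.5 0.5 0.5 0.5 0.5 0.5 0.5] mg 0.57
```

```bash
python3 -c "
from plan import *
rows([.465,-.003,.23],RT((.49,-.34,-.9),178),5)"
```

```text
t 12.75 d mm [-65.9   0.7  91.9] turn [-18.7   2.4  -3.8] rows>= 1.75
per row [-0.0132  0.0001  0.0184] [-3.75  0.47 -0.76]
```

drive_tool --moves "0.056 -0.015 0 0.024 -1 0.2 -0.2; 0.056 -0.013 0 0.02 -4.2 0.5 -0.8; 0.056 -0.013 0 0.017 -4.5 0.6 -0.9; 0.056 -0.013 0 0.016 -4.5 0.6 -0.9; 0.056 -0.012 0 0.015 -4.5 0.5 -0.9"

```text
time: 13.38
ee_pos: [0.4629, -0.0052, 0.2338]
orientation: [-0.042, 0.692, -0.661, 0.287]
ft_force: [0.6, -0.4, -0.1]
grip_width: 0.056
```

```bash
python3 -c "
from plan import *
show();rows([.45,-.05,.25],RT((0,-.16,-.95),95),8)"
```

```text
t 13.38 pos [ 0.4629 -0.0052  0.2338] cradle [-11.    4.7 212.8] jaw -172.1 z [ 0.454 -0.321 -0.831] F [ 0.6 -0.4 -0.1] T [ 0.34  0.51 -0.08] w 0.0560 q [-0.45  0.51  0.11  2.35  1.73  0.43  1.16]
t 13.38 d mm [-12.9 -44.8  16.2] turn [ 28.8  -0.  -84.4] rows>= 7.89
per row [-0.0016 -0.0056  0.002 ] [  3.6   -0.   -10.55]
```

drive_tool --moves "0.056 -0.0015 -0.0055 0.002 3.2 0 -9.4; 0.056 -0.0015 -0.0055 0.002 3.2 0 -9.4; 0.056 -0.0015 -0.0055 0.002 3.2 0 -9.4; 0.056 -0.0015 -0.0055 0.002 3.2 0 -9.4; 0.056 -0.0015 -0.0055 0.002 3.2 0 -9.4"

```text
time: 14.0
ee_pos: [0.4543, -0.0286, 0.2445]
orientation: [0.019, -0.371, 0.909, -0.19]
ft_force: [-0.7, -0.2, -0.7]
grip_width: 0.0559
```

```bash
python3 -c "
from plan import *
show();rows([.45,-.05,.25],RT((0,-.16,-.95),95),4);rows([.413,-.2535,.24],RT((0,0,-1),-16.9),14)"
```

```text
t 14.00 pos [ 0.4543 -0.0286  0.2445] cradle [-14.1 -18.3 227. ] jaw 135.6 z [ 0.175 -0.332 -0.927] F [-0.7 -0.2 -0.7] T [ 0.32  0.23 -0.01] w 0.0559 q [-0.31  0.49  0.08  2.07  0.64  0.58  1.56]
t 14.0 d mm [ -4.3 -21.4   5.5] turn [ 13.1  -0.1 -38.8] rows>= 3.63
per row [-0.0011 -0.0054  0.0014] [ 3.27 -0.02 -9.7 ]
t 14.0 d mm [ -41.3 -224.9   -4.5] turn [  20.1  -22.2 -148.9] rows>= 13.91
per row [-0.0029 -0.0161 -0.0003] [  1.44  -1.59 -10.63]
```

drive_tool --moves "0.056 -0.003 -0.015 0.001 3.3 0 -9.9; 0.056 -0.003 -0.015 0.001 3.3 0 -9.9; 0.056 -0.003 -0.015 0 3.3 0 -9.9; 0.056 -0.003 -0.015 0 3 0 -10; 0.056 -0.003 -0.015 0 1 0 -10.5"

```text
time: 14.62
ee_pos: [0.4387, -0.1044, 0.2473]
orientation: [-0.013, 0.067, 0.995, -0.07]
ft_force: [0.1, 0.3, 0.7]
grip_width: 0.0561
```

```bash
python3 -c "
from plan import *
show();rows([.413,-.2535,.24],RT((0,0,-1),-16.9),10)"
```

```text
t 14.62 pos [ 0.4387 -0.1044  0.2473] cradle [-29.1 -93.4 238.9] jaw 82.4 z [-0.035 -0.137 -0.99 ] F [0.1 0.3 0.7] T [ 0.16 -0.02 -0.03] w 0.0561 q [0.01 0.52 0.09 1.89 0.14 0.77 1.43]
t 14.62 d mm [ -25.7 -149.1   -7.3] turn [  4.1  -8.3 -99. ] rows>= 9.26
per row [-0.0026 -0.0149 -0.0007] [ 0.41 -0.83 -9.9 ]
```

drive_tool --moves "0.056 -0.0028 -0.015 -0.001 0.4 -0.8 -10.2; 0.056 -0.0028 -0.015 -0.001 0.4 -0.8 -10.2; 0.056 -0.0028 -0.015 -0.001 0.4 -0.8 -10.2; 0.056 -0.0028 -0.015 -0.001 0.4 -0.8 -10.2; 0.056 -0.0028 -0.015 -0.001 0.4 -0.8 -10.2"

```text
time: 15.25
ee_pos: [0.4236, -0.1813, 0.2426]
orientation: [-0.009, 0.504, 0.863, -0.036]
ft_force: [0.5, 0.3, -0.0]
grip_width: 0.0561
```

drive_tool --moves "0.056 -0.0024 -0.015 -0.001 0.4 -0.8 -10.2; 0.056 -0.0024 -0.015 -0.001 0.4 -0.8 -10.2; 0.056 -0.0024 -0.015 -0.001 0.4 -0.8 -10.2; 0.056 -0.0024 -0.015 -0.001 0.4 -0.8 -10.2; 0.056 -0.0024 -0.01 -0.001 0.4 -0.8 -10.2"

```text
time: 15.88
ee_pos: [0.4107, -0.2528, 0.2378]
orientation: [-0.004, 0.835, 0.55, 0.005]
ft_force: [0.5, 0.0, -0.1]
grip_width: 0.0562
```

```bash
python3 -c "
from plan import *
show();rows([.413,-.2535,.2],RT((0,0,-1),-106.9),9)"
```

```text
t 15.88 pos [ 0.4107 -0.2528  0.2378] cradle [ -63.9 -240.4  247.9] jaw -23.2 z [ 0.004  0.011 -1.   ] F [ 0.5  0.  -0.1] T [0.06 0.05 0.  ] w 0.0562 q [ 0.2   0.62  0.52  1.81 -0.41  0.83  0.52]
t 15.88 d mm [  2.3  -0.7 -37.8] turn [ -0.4   0.7 -83.7] rows>= 7.82
per row [ 0.0003 -0.0001 -0.0042] [-0.04  0.07 -9.29]
```

drive_tool --moves "0.06 0.0005 0 -0.005 0 0 -9.3; 0.06 0.0005 0 -0.005 0 0 -9.3; 0.06 0.0005 0 -0.005 0 0 -9.3; 0.06 0.0005 0 -0.005 0 0 -9.3; 0.06 0 0 -0.005 0 0 -9.3"

```text
time: 16.5
ee_pos: [0.4121, -0.2527, 0.2125]
orientation: [-0.002, 0.987, 0.161, 0.007]
ft_force: [0.2, 0.1, -0.0]
grip_width: 0.06
```

drive_tool --moves "0.06 0 0 -0.005 0 0 -9.3; 0.06 0 0 -0.005 0 0 -9.3; 0.06 0 0 -0.005 0 0 -9.3; 0.06 0 0 -0.005 0 0 -9.3; 0.06 0 0 0 0 0 0"

```text
time: 17.12
ee_pos: [0.4121, -0.251, 0.1916]
orientation: [-0.001, 0.985, -0.172, 0.007]
ft_force: [0.3, -0.0, 0.1]
grip_width: 0.0601
```

```bash
python3 -c "
from plan import *
show();rows([.413,-.2535,.078],RT((0,0,-1),-106.9),4)
im,d=cam('top'); save('c1',im[170:290,280:400],5)
im,d=cam('scene'); save('c1s',im[130:230,120:250],6)"
```

```text
t 17.12 pos [ 0.4121 -0.251   0.1916] cradle [ -85.7 -238.6  207.3] jaw -109.8 z [ 0.014  0.    -1.   ] F [ 0.3 -0.   0.1] T [-0.02  0.09 -0.  ] w 0.0601 q [ 0.03  0.8   0.91  1.89 -0.85  0.87 -0.54]
t 17.12 d mm [   0.9   -2.5 -113.6] turn [-0.   0.8  2.9] rows>= 1.82
per row [ 0.0002 -0.0006 -0.0284] [-0.01  0.2   0.72]
```

View pics/c1s.png

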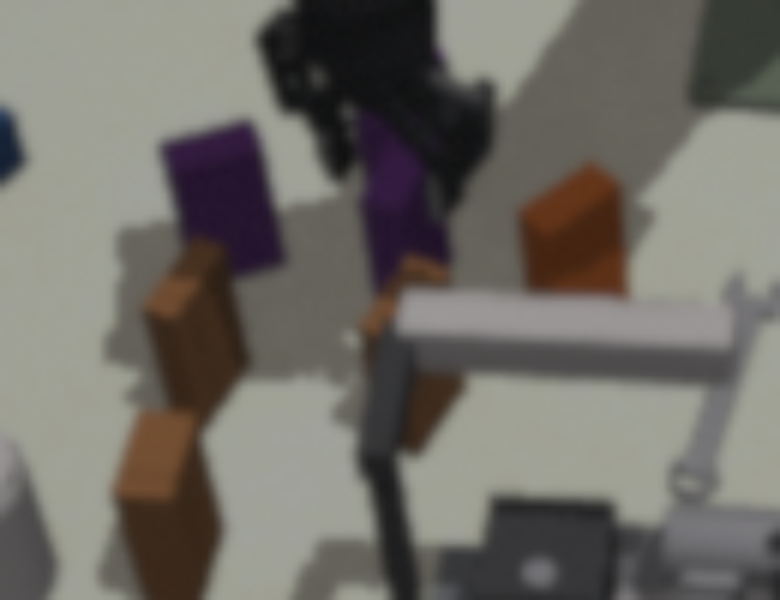

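View pics/c1.png

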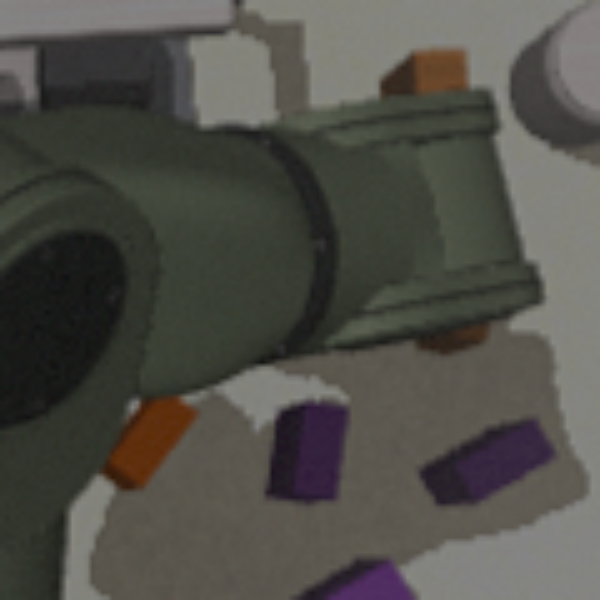

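drive_tool --moves "0.06 0.001 -0.0025 -0.028 0 0.8 2.9; 0.06 0 0 -0.03 0 0 0; 0.06 0 0 -0.03 0 0 0; 0.06 0 0 -0.02 0 0 0; 0.06 0 0 0 0 0 0"

```text
time: 17.85
ee_pos: [0.4141, -0.2539, 0.0829]
orientation: [-0.001, 0.991, -0.136, 0.002]
ft_force: [0.4, -1.1, 0.4]
grip_width: 0.0597
```

```bash
python3 -c "
from plan import *
show();rows([.413,-.2535,.078],RT((0,0,-1),-106.9),1)"
```

```text
t 17.85 pos [ 0.4141 -0.2539  0.0829] cradle [-138.4 -241.6  112.2] jaw -105.6 z [ 0.004  0.001 -1.   ] F [ 0.4 -1.1  0.4] T [-0.02 -0.   -0.01] w 0.0597 q [ 0.14  0.95  0.68  1.97 -1.07  0.63 -0.29]
t 17.85 d mm [-1.1  0.4 -4.9] turn [-0.1  0.3 -1.3] rows>= 0.12
per row [-0.0011  0.0004 -0.0049] [-0.05  0.25 -1.31]
```

drive_tool --moves "0.06 -0.001 0.0003 -0.004 0 0.2 -1.2; 0.02 0 0 0 0 0 0; 0.02 0 0 0 0 0 0; 0.02 0 0 0 0 0 0; 0.02 0 0 0 0 0 0" --squeeze 40

```text
time: 18.48
ee_pos: [0.414, -0.2539, 0.0812]
orientation: [-0.0, 0.989, -0.145, 0.002]
ft_force: [-0.2, -0.6, -2.2]
grip_width: 0.0278
```

```bash
python3 -c "
from plan import *
show()"
```

```text
t 18.48 pos [ 0.414  -0.2539  0.0812] cradle [-139.3 -241.6  110.7] jaw -106.7 z [ 0.004 -0.    -1.   ] F [-0.2 -0.6 -2.2] T [-0.01  0.04 -0.02] w 0.0278 q [ 0.14  0.96  0.69  1.97 -1.08  0.63 -0.3 ]
```

drive_tool --moves "0.02 0 0 0.015 0 0 0; 0.02 0 0 0.035 0 0 0; 0.02 0 0 0.045 0 0 0; 0.02 0 0.005 0.045 0 0 0; 0.02 0.002 0.005 0.04 0 0 0" --squeeze 60

```text
time: 19.1
ee_pos: [0.414, -0.243, 0.2646]
orientation: [-0.001, 0.989, -0.146, -0.001]
ft_force: [0.7, -0.0, -1.4]
grip_width: 0.0269
```

```bash
cat > zz12.py <<'E'
from zz9 import *
import sys,pickle
g=np.random.default_rng(int(sys.argv[1])); res=[]
q=q0
for k in range(36):
    y1=g.uniform(-.35,0);y2=g.uniform(-.5,-.15);x1=g.uniform(-.1,.2);x2=g.uniform(.1,.5)
    P1=[g.uniform(.42,.47),g.uniform(-.2,-.1),g.uniform(.25,.28)];P2=[g.uniform(.43,.47),g.uniform(-.12,-.04),g.uniform(.25,.28)]
    j=g.uniform(40,110); jm=(-106.9+j)/2
    sg=[('1',P1,RT((x1,y1,-.95),jm),9),('2',P2,RT((x2,y2,-.9),j),9),('pre',cw([2,-90,172]),incr(False,1),7)]
    q_=q;Q=[];bad=0
    for nm,p,R,n in sg:
        qs=q_;q_,e,a,l,em=goto(q_,np.array(p),R,n,3); Q+=[qs]+list(l)
        if e>8 or a>3: bad=1;break
    if bad: continue
    Q=np.array(Q); s=(np.abs(np.diff(Q,axis=0))/VM).max(); res.append((s,np.round(q_,2),round(Q[:,5].min(),2),round(np.min(np.minimum(Q-LO,HI-Q)),2),sg,(np.round(P1,3),(x1,y1),jm,np.round(P2,3),(x2,y2),j)))
res.sort(key=lambda r:r[0]); print(len(res))
for r in res[:3]:
    print(r[:4],r[5]); run(r[4],q)
E
python3 -c "
from plan import *
show()"; timeout 550 python3 zz12.py 1
```

```text
t 19.10 pos [ 0.414  -0.243   0.2646] cradle [ -47.2 -230.7  269.3] jaw -106.8 z [-0.002  0.002 -1.   ] F [ 0.7 -0.  -1.4] T [ 0.01  0.01 -0.01] w 0.0269 q [-0.04  0.71  1.    1.78 -0.69  1.05 -0.65]
15
(np.float64(2.378242065476028), array([ 0.64,  0.65, -0.74,  2.3 ,  2.15,  0.4 , -0.35]), np.float64(0.02), np.float64(0.02)) (array([ 0.444, -0.173,  0.25 ]), (0.15838504885330054, -0.32145658392277054), -23.58427604224103, array([ 0.456, -0.062,  0.275]), (0.4506148385666322, -0.20067055899952546), 59.73144791551795)
1 9 [-0.34  0.56  0.73  2.08 -0.27  0.38  0.13] err 0.1 0.0 spd [0.3 0.3 0.3 0.3 0.3 0.3 0.3 0.3 0.3] mg 0.37
2 9 [-0.45  0.4   0.52  2.31  0.31  0.02  0.74] err 0.0 0.0 spd [0.2 0.2 0.2 0.2 0.3 0.3 0.3 0.3 0.3] mg 0.02
pre 7 [ 0.39  0.51 -0.25  2.16 -0.16  0.    1.98] err 42.7 1.2 spd [0.6 0.7 0.8 0.8 0.8 0.8 1. ] mg 0.0
(np.float64(2.685971863105493), array([ 0.67,  0.66, -0.8 ,  2.3 ,  2.09,  0.43, -0.29]), np.float64(0.02), np.float64(0.02)) (array([ 0.427, -0.128,  0.258]), (-0.053693910235778707, -0.2945057381046505), -26.737044914675177, array([ 0.435, -0.116,  0
[... 341 characters left out ...]
 err 43.2 1.2 spd [0.3 0.3 0.4 0.6 0.6 0.8 1.2] mg 0.0
(np.float64(2.723576716239055), array([ 0.59,  0.63, -0.64,  2.3 ,  2.28,  0.35, -0.48]), np.float64(0.02), np.float64(0.02)) (array([ 0.427, -0.118,  0.27 ]), (0.05326666533995991, -0.056041467639006914), -26.753662587997994, array([ 0.461, -0.105,  0.274]), (0.4012120830808712, -0.32167644146747176), 53.39267482400402)
1 9 [-0.24  0.5   0.65  1.95 -0.39  0.75  0.16] err 0.0 0.0 spd [0.4 0.4 0.4 0.3 0.3 0.3 0.3 0.3 0.3] mg 0.5
2 9 [-0.5   0.46  0.66  2.26  0.28  0.08  0.7 ] err 0.2 0.0 spd [0.3 0.3 0.3 0.3 0.3 0.3 0.3 0.3 0.4] mg 0.08
pre 7 [ 0.78  0.75 -1.05  2.3   1.9   0.61 -0.1 ] err 1.2 0.1 spd [0.5 0.6 0.8 1.  1.5 5.  1.5] mg 0.02
```

```bash
python3 - <<'E'
from plan import *
st,x,r=cur(); np.save('q0.npy',st['q']); np.save('x0.npy',x); np.save('R0.npy',r.as_matrix())
E
# standalone module without rig
sed 's/^from h import \*/import numpy as np/' plan.py > planS.py
sed 's/from plan import \*/from planS import */' ik.py > ikS.py
sed 's/from ik import \*/from ikS import */' simc.py > simS.py
sed "s/from simc import \*/from simS import */; s/^st,x,r=cur.*/q0=np.load('q0.npy')/" zz3.py | sed '/__main__/,$d' > gS.py
cat > searchS.py <<'E'
from gS import *
import sys,pickle
VM=.7*.125*np.array([1.89,1.89,2.57,2.57,3.01,3.01,3.01])
g=np.random.default_rng(int(sys.argv[1])); res=[]
import time; t0=time.time()
while time.time()-t0<240:
    y1=g.uniform(-.6,0.1);y2=g.uniform(-.8,-.15);x1=g.uniform(-.3,.2);x2=g.uniform(-.1,.6)
    P1=[g.uniform(.40,.48),g.uniform(-.22,-.06),g.uniform(.25,.29)];P2=[g.uniform(.42,.47),g.uniform(-.14,.02),g.uniform(.25,.29)]
    j=g.uniform(40,150); jm=-106.9+(j+106.9)*g.uniform(.35,.65)
    sg=[('1',P1,RT((x1,y1,-.95),jm),9),('2',P2,RT((x2,y2,-.9),j),9),('pre',cw([2,-90,172]),incr(False,1),7)]
    q_=q0;Q=[];bad=0
    for nm,p,R,n in sg:
        qs=q_;q_,e,a,l,em=goto(q_,np.array(p),R,n,2); Q+=[qs]+list(l)
        if e>5 or a>2: bad=1;break
    if bad: continue
    Q=np.array(Q); s=(np.abs(np.diff(Q,axis=0))/VM).max(); res.append((s,np.round(q_,2),round(Q[:,5].min(),2),round(np.min(np.minimum(Q-LO,HI-Q)),2),(np.round(P1,3),(round(x1,2),round(y1,2)),round(jm),np.round(P2,3),(round(x2,2),round(y2,2)),round(j)),np.round(Q[9],2),np.round(Q[19],2)))
res.sort(key=lambda r:r[0]); print(len(res))
for r in res[:3]: print(r)
E
export OMP_NUM_THREADS=1; for i in 1 2 3 4; do timeout 400 python3 searchS.py $i > s$i.txt 2>&1 & done; wait; cat s?.txt
```

```text
235
(np.float64(1.5030301077164754), array([ 0.56,  0.62, -0.58,  2.3 ,  2.36,  0.32, -0.56]), np.float64(0.06), np.float64(0.06), (array([ 0.43 , -0.088,  0.284]), (0.15, -0.53), 44, array([0.451, 0.   , 0.256]), (0.49, -0.41), 143), array([-0.69,  0.53,  0.72,  2.09,  0.33,  0.55,  0.38]), array([-0.96,  0.6 ,  0.86,  2.35,  1.5 ,  0.06,  0.73]))
(np.float64(1.5338545250077376), array([ 0.53,  0.61, -0.54,  2.3 ,  2.44,  0.3 , -0.64]), np.float64(0.26), np.float64(0.03), (array([ 0.43 , -0.169,  0.252]), (-0.2, -0.43), 36, array([ 0.442, -0.02 ,  0.258]), (0.59, -0.63), 144), array([-0.27,  0.65,  0.52,  1.81,  0.18,  0.87,  0.61]), array([-0.91,  0.62,  0.63,  2.42,  1.81,  0.38,  0.39]))
(np.float64(1.5382510618680298), array([ 0.51,  0.6 , -0.51,  2.31,  2.5 ,  0.29, -0.69]), np.float64(0.23), np.float64(0.06), (array([ 0.401, -0.171,  0.29 ]), (-0.2, -0.08), 20, array([ 0.433, -0.004,  0.274]), (0.53, -0.51), 129), array([-0.  ,  0.54,  0.42,  1.72, -0.07,  1.08,  0.77]), array([-0.93,  0.51,  0.63,  2.38,  1.42,  0.33,  0.44]))
223
(np.float64(1.486820257415982), array([ 0.59,
[... 2397 characters left out ...]
(np.float64(1.5751062452602502), array([ 0.5 ,  0.6 , -0.48,  2.31,  2.54,  0.29, -0.74]), np.float64(0.05), np.float64(0.05), (array([ 0.45 , -0.138,  0.285]), (-0.0, -0.45), -10, array([ 0.455, -0.091,  0.271]), (0.46, -0.71), 106), array([-0.54,  0.62,  0.84,  1.89, -0.02,  0.73,  0.03]), array([-0.91,  0.74,  1.05,  2.32,  1.02,  0.05,  0.63]))
(np.float64(1.6305302973961469), array([ 0.56,  0.61, -0.58,  2.3 ,  2.37,  0.32, -0.57]), np.float64(0.07), np.float64(0.07), (array([ 0.419, -0.071,  0.272]), (-0.21, -0.36), 28, array([ 0.443, -0.137,  0.287]), (0.4, -0.66), 109), array([-0.45,  0.61,  0.52,  1.79,  0.09,  1.02,  0.42]), array([-0.69,  0.56,  0.79,  2.31,  1.27,  0.23,  0.56]))
```

```bash
python3 -c "
from zz9 import *
show()
A=('1',[.421,-.186,.286],RT((-.2,-.2,-.95),50),15)
q=run([A,('2',[.451,-.014,.271],RT((.58,-.57,-.9),141),10),('pre',cw([2,-90,172]),incr(False,1),10),('ins',cw([2,-90,81]),incr(False,1),5)],q0)
rows(A[1],A[2],15)"
```

```text
t 19.10 pos [ 0.414  -0.243   0.2646] cradle [ -47.2 -230.7  269.3] jaw -106.8 z [-0.002  0.002 -1.   ] F [ 0.7 -0.  -1.4] T [ 0.01  0.01 -0.01] w 0.0269 q [-0.04  0.71  1.    1.78 -0.69  1.05 -0.65]
1 15 [0.01 0.56 0.3  1.69 0.11 1.06 1.09] err 0.0 0.0 spd [0.4 0.4 0.4 0.4 0.4 0.4 0.4 0.4 0.4 0.4 0.4 0.4 0.4 0.4 0.4] mg 0.52
2 10 [-0.79  0.53  0.43  2.37  1.56  0.47  0.55] err 0.5 0.1 spd [0.5 0.5 0.5 0.5 0.5 0.5 0.6 0.7 0.9 1.1] mg 0.08
pre 10 [ 0.55  0.62 -0.57  2.3   2.38  0.32 -0.58] err 0.2 0.0 spd [0.5 0.5 0.7 0.8 0.9 1.  1.  1.  0.9 0.8] mg 0.08
ins 5 [ 0.52  0.85 -0.6   2.24  2.45  0.5  -0.6 ] err 0.0 0.0 spd [0.3 0.3 0.3 0.3 0.3] mg 0.15
t 19.1 d mm [ 7.  57.  21.4] turn [ 12.9  19.1 155.5] rows>= 14.53
per row [0.0005 0.0038 0.0014] [ 0.86  1.27 10.37]
```

drive_tool --moves "0.02 0.0005 0.0038 0.0014 0.9 1.3 10.4; 0.02 0.0005 0.0038 0.0014 0.9 1.3 10.4; 0.02 0.0005 0.0038 0.0014 0.9 1.3 10.4; 0.02 0.0005 0.0038 0.0014 0.9 1.3 10.4; 0.02 0.0005 0.0038 0.0014 0.9 1.3 10.4"

```text
time: 19.73
ee_pos: [0.4165, -0.2234, 0.2745]
orientation: [-0.03, 0.948, 0.312, -0.061]
ft_force: [-0.5, 0.4, -2.7]
grip_width: 0.027
```

drive_tool --moves "0.02 0.0005 0.0038 0.0014 0.9 1.3 10.4; 0.02 0.0005 0.0038 0.0014 0.9 1.3 10.4; 0.02 0.0005 0.0038 0.0014 0.9 1.3 10.4; 0.02 0.0005 0.0038 0.0014 0.9 1.3 10.4; 0.02 0.0005 0.0038 0.0014 0.9 1.3 10.4"

```text
time: 20.35
ee_pos: [0.4185, -0.2039, 0.2816]
orientation: [-0.054, 0.701, 0.702, -0.109]
ft_force: [-0.8, 0.5, -3.2]
grip_width: 0.0269
```

```bash
python3 -c "
from zz9 import *
show()
A=('1',[.421,-.186,.286],RT((-.2,-.2,-.95),50),5)
q=run([A,('2',[.451,-.014,.271],RT((.58,-.57,-.9),141),10),('pre',cw([2,-90,172]),incr(False,1),10),('ins',cw([2,-90,81]),incr(False,1),5)],q0)
rows(A[1],A[2],5)"
```

```text
t 20.35 pos [ 0.4185 -0.2039  0.2816] cradle [ -33.3 -191.9  280.9] jaw -0.4 z [-0.229 -0.077 -0.97 ] F [-0.8  0.5 -3.2] T [ 0.09 -0.34  0.04] w 0.0269 q [ 0.02  0.63  0.51  1.62 -0.13  1.14  0.54]
1 5 [0.01 0.56 0.29 1.69 0.11 1.06 1.09] err 0.0 0.0 spd [0.4 0.4 0.4 0.4 0.4] mg 0.76
2 10 [-0.79  0.52  0.42  2.37  1.56  0.48  0.56] err 0.5 0.1 spd [0.5 0.5 0.5 0.5 0.5 0.5 0.6 0.7 0.9 1.1] mg 0.08
pre 10 [ 0.55  0.62 -0.57  2.3   2.38  0.32 -0.58] err 0.2 0.0 spd [0.5 0.5 0.6 0.8 0.9 1.  1.  1.  0.9 0.8] mg 0.08
ins 5 [ 0.52  0.85 -0.6   2.24  2.45  0.5  -0.6 ] err 0.0 0.0 spd [0.3 0.3 0.3 0.3 0.3] mg 0.15
t 20.35 d mm [ 2.5 17.9  4.4] turn [ 4.   5.6 49.3] rows>= 4.6
per row [0.0005 0.0036 0.0009] [0.81 1.12 9.85]
```

drive_tool --moves "0.02 0.0005 0.0036 0.001 0.8 1.1 9.8; 0.02 0.0005 0.0036 0.001 0.8 1.1 9.8; 0.02 0.0005 0.0036 0.001 0.8 1.1 9.8; 0.02 0.0005 0.0036 0.001 0.8 1.1 9.8; 0.02 0.0005 0.0036 0.001 0.8 1.1 9.8"

```text
time: 20.98
ee_pos: [0.4208, -0.1852, 0.2866]
orientation: [-0.061, 0.325, 0.935, -0.131]
ft_force: [-0.5, -0.6, -2.5]
grip_width: 0.0271
```

```bash
python3 -c "
from zz9 import *
show()
rows([.451,-.014,.271],RT((.58,-.57,-.9),141),10)"
```

```text
t 20.98 pos [ 0.4208 -0.1852  0.2866] cradle [ -28.1 -173.3  283.7] jaw 51.9 z [-0.2   -0.205 -0.958] F [-0.5 -0.6 -2.5] T [ 0.28 -0.25  0.03] w 0.0271 q [0.02 0.56 0.29 1.7  0.12 1.05 1.11]
t 20.98 d mm [ 30.2 171.2 -15.6] turn [-28.3   0.5  89.4] rows>= 8.36
per row [ 0.003   0.0171 -0.0016] [-2.83  0.05  8.94]
```

drive_tool --moves "0.02 0.003 0.017 -0.0015 -2.8 0 8.9; 0.02 0.003 0.017 -0.0015 -2.8 0 8.9; 0.02 0.003 0.017 -0.0015 -2.8 0 8.9; 0.02 0.003 0.017 -0.0015 -2.8 0 8.9; 0.02 0.003 0.017 -0.0015 -2.8 0 8.9"

```text
time: 21.6
ee_pos: [0.4359, -0.0985, 0.2792]
orientation: [0.035, -0.059, 0.964, -0.257]
ft_force: [0.6, 0.2, -2.0]
grip_width: 0.0273
```

```bash
python3 -c "
from zz9 import *
show()
rows([.451,-.014,.271],RT((.58,-.57,-.9),141),5)
run([('2',[.451,-.014,.271],RT((.58,-.57,-.9),141),5),('pre',cw([2,-90,172]),incr(False,1),10)],q0)
print('b')
run([('2',[.465,-.014,.265],RT((.52,-.5,-.9),138),5),('pre',cw([2,-90,172]),incr(False,1),10)],q0)"
```

```text
t 21.60 pos [ 0.4359 -0.0985  0.2792] cradle [-15.4 -87.4 267.7] jaw 96.4 z [ 0.098 -0.491 -0.866] F [ 0.6  0.2 -2. ] T [ 0.76  0.09 -0.01] w 0.0273 q [-0.39  0.48  0.3   2.04  0.62  0.7   1.07]
t 21.6 d mm [15.1 84.5 -8.2] turn [-14.2   0.3  43.5] rows>= 4.06
per row [ 0.003   0.0169 -0.0016] [-2.83  0.07  8.7 ]
2 5 [-0.79  0.52  0.43  2.37  1.56  0.47  0.55] err 0.4 0.1 spd [0.5 0.6 0.7 0.8 1. ] mg 0.08
pre 10 [ 0.55  0.62 -0.57  2.3   2.38  0.32 -0.58] err 0.2 0.0 spd [0.5 0.5 0.6 0.8 0.9 1.  1.  1.  0.9 0.8] mg 0.08
b
2 5 [-0.75  0.53  0.45  2.31  1.45  0.39  0.66] err 0.4 0.1 spd [0.4 0.5 0.6 0.7 1. ] mg 0.14
pre 10 [ 0.56  0.62 -0.59  2.3   2.35  0.33 -0.55] err 0.2 0.0 spd [0.4 0.5 0.7 0.9 1.  1.  1.  0.9 0.9 0.8] mg 0.14
```

```bash
python3 -c "
from plan import *
rows([.465,-.014,.265],RT((.52,-.5,-.9),138),5)"
```

```text
t 21.6 d mm [ 29.1  84.5 -14.2] turn [-9.6 -0.9 40.3] rows>= 3.76
per row [ 0.0058  0.0169 -0.0028] [-1.92 -0.17  8.05]
```

drive_tool --moves "0.02 0.0058 0.017 -0.0028 -1.9 -0.2 8; 0.02 0.0058 0.017 -0.0028 -1.9 -0.2 8; 0.02 0.0058 0.017 -0.0028 -1.9 -0.2 8; 0.02 0.0058 0.017 -0.0028 -1.9 -0.2 8; 0.02 0.0058 0.017 -0.0028 -1.9 -0.2 8"

```text
time: 22.22
ee_pos: [0.4648, -0.0093, 0.2647]
orientation: [0.126, -0.396, 0.856, -0.306]
ft_force: [1.8, 0.0, -2.3]
grip_width: 0.0272
```

```bash
python3 -c "
from zz9 import *
show()
rows(cw([2,-90,180]),incr(False,1),10)
run([('pre',cw([2,-90,180]),incr(False,1),10)],q0)"
```

```text
t 22.23 pos [ 0.4648 -0.0093  0.2647] cradle [  5.8   0.4 238.8] jaw 140.3 z [ 0.459 -0.425 -0.78 ] F [ 1.8  0.  -2.3] T [0.66 0.63 0.  ] w 0.0272 q [-0.75  0.52  0.48  2.3   1.48  0.36  0.67]
t 22.23 d mm [ 30.1 -89.2 -52.8] turn [ 48.1 -10.9 -34. ] rows>= 4.49
per row [ 0.003  -0.0089 -0.0053] [ 4.81 -1.09 -3.4 ]
pre 10 [ 0.57  0.6  -0.59  2.31  2.32  0.31 -0.52] err 0.2 0.0 spd [0.4 0.5 0.6 0.8 1.  1.  1.  1.  0.9 0.8] mg 0.14
```

drive_tool --moves "0.02 0.003 -0.009 -0.005 4.8 -1.1 -3.4; 0.02 0.003 -0.009 -0.005 4.8 -1.1 -3.4; 0.02 0.003 -0.009 -0.005 4.8 -1.1 -3.4; 0.02 0.003 -0.009 -0.005 4.8 -1.1 -3.4; 0.02 0.003 -0.009 -0.005 4.8 -1.1 -3.4"

```text
time: 22.85
ee_pos: [0.4795, -0.0515, 0.2384]
orientation: [0.202, -0.216, 0.943, -0.151]
ft_force: [0.3, -0.2, -2.1]
grip_width: 0.0271
```

```bash
python3 -c "
from zz9 import *
show()
rows(cw([2,-90,180]),incr(False,1),6)
run([('pre',cw([2,-90,180]),incr(False,1),6)],q0)"
```

```text
t 22.85 pos [ 0.4795 -0.0515  0.2384] cradle [  3.7 -42.4 209.6] jaw 111.9 z [ 0.447 -0.197 -0.873] F [ 0.3 -0.2 -2.1] T [0.26 0.65 0.02] w 0.0271 q [-0.19  0.47  0.11  2.31  1.97  0.21 -0.02]
t 22.85 d mm [ 15.4 -47.  -26.5] turn [ 23.5  -5.1 -17.1] rows>= 2.19
per row [ 0.0026 -0.0078 -0.0044] [ 3.91 -0.85 -2.85]
pre 6 [ 0.56  0.6  -0.59  2.31  2.33  0.31 -0.53] err 0.1 0.0 spd [0.8 0.8 0.8 0.8 0.7 0.6] mg 0.14
```

drive_tool --moves "0.02 0.003 -0.008 -0.0045 4 -0.9 -2.9; 0.02 0.003 -0.008 -0.0045 4 -0.9 -2.9; 0.02 0.003 -0.008 -0.0045 4 -0.9 -2.9; 0.02 0.003 -0.008 -0.0045 4 -0.9 -2.9; 0.02 0.002 -0.008 -0.0045 4 -0.9 -2.9"

```text
time: 23.48
ee_pos: [0.4935, -0.0937, 0.2161]
orientation: [0.255, -0.045, 0.966, -0.013]
ft_force: [1.4, -0.4, -2.9]
grip_width: 0.0273
```

```bash
python3 -c "
from plan import *
show()
rows(cw([2,-90,168]),incr(False,1),3)
im,d=cam('top'); save('d1',im[130:220,210:340],6)
im,d=cam('scene'); save('d1s',im[150:250,180:310],6)"
```

```text
t 23.48 pos [ 0.4935 -0.0937  0.2161] cradle [  3.1 -85.2 184.2] jaw 94.6 z [ 0.493 -0.003 -0.87 ] F [ 1.4 -0.4 -2.9] T [-0.04  0.84 -0.02] w 0.0273 q [ 0.48  0.56 -0.5   2.29  2.29  0.27 -0.48]
t 23.48 d mm [  7.3  -4.5 -14.6] turn [ 2.8 -0.4 -2. ] rows>= 0.26
per row [ 0.0024 -0.0015 -0.0049] [ 0.94 -0.13 -0.66]
```

View pics/d1.png

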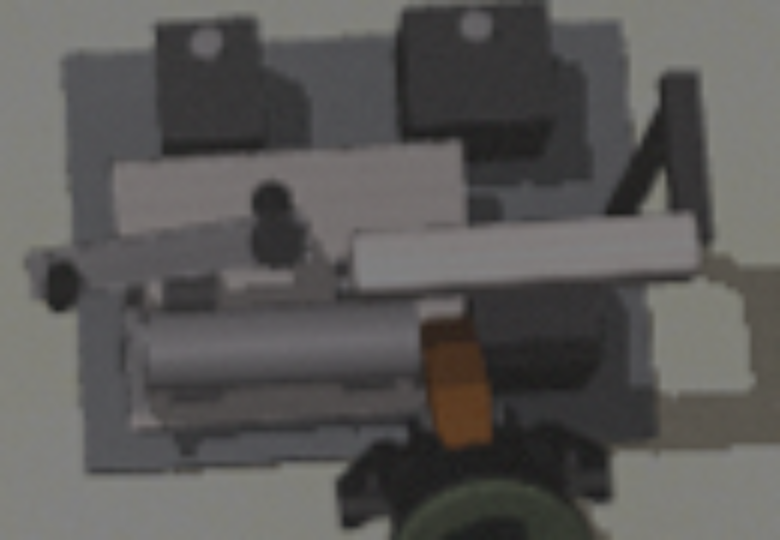

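View pics/d1s.png

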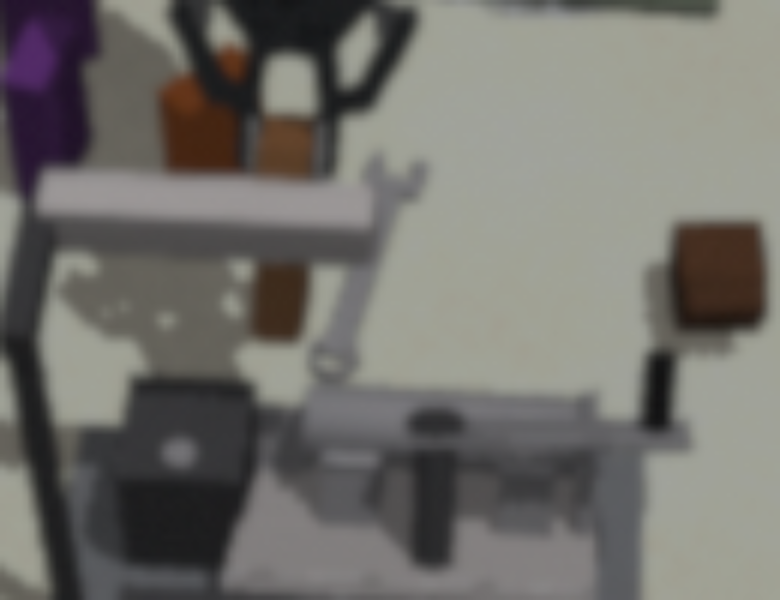

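```bash
python3 -c "
from plan import *
def bw(p): return np.array([BQ[0],BQ[1],0])+Rb@(np.array(p)/1000.)
for L in (58,70,82):
    e=-140+L/2
    print(L,np.round((proj('top',[bw([-45,e,103]),bw([25,e,103])])-[210,130])*6+2.5),np.round((proj('top',[bw([-45,-140-L/2,103]),bw([25,-140-L/2,103])])-[210,130])*6+2.5),np.round((proj('scene',[bw([-45,e,103]),bw([25,e,103]),bw([-45,-140-L/2,103]),bw([25,-140-L/2,103])])-[180,150])*6+2.5).tolist())
"
```

```text
58 [[488. 368.]
 [478. 243.]] [[594. 361.]
 [584. 236.]] [[245.0, 378.0], [230.0, 481.0], [140.0, 372.0], [123.0, 476.0]]
70 [[477. 369.]
 [467. 243.]] [[605. 361.]
 [594. 235.]] [[256.0, 378.0], [242.0, 482.0], [130.0, 372.0], [112.0, 475.0]]
82 [[466. 369.]
 [456. 244.]] [[616. 360.]
 [605. 235.]] [[267.0, 379.0], [253.0, 483.0], [119.0, 371.0], [101.0, 475.0]]
```

The scene view puts the gap stop's top edge at px 130–256. That matches the 70 mm stop, predicted at 130–256, so the gap is 30 mm and spacer28 is the right one. Now I'll align it and go in.

drive_tool --moves "0.02 0.0015 -0.0015 -0.003 0.9 -0.1 -0.7; 0.02 0.0025 -0.0015 -0.005 0.9 -0.1 -0.7; 0.02 0.0025 -0.0015 -0.005 0.9 -0.1 -0.6; 0.02 0 0 0 0 0 0; 0.02 0 0 0 0 0 0"

```text
time: 24.2
ee_pos: [0.5001, -0.0984, 0.2016]
orientation: [0.257, -0.022, 0.966, 0.005]
ft_force: [0.2, 0.0, -2.2]
grip_width: 0.0268
```

```bash
python3 -c "
from plan import *
show()
rows(cw([2,-90,155]),incr(False,1),5)
im,d=cam('top'); save('d2',im[160:220,265:325],12)"
```

```text
t 24.20 pos [ 0.5001 -0.0984  0.2016] cradle [  1.4 -90.2 168.5] jaw 92.6 z [ 0.496  0.02  -0.868] F [ 0.2  0.  -2.2] T [-0.06  0.79  0.  ] w 0.0268 q [ 0.54  0.62 -0.57  2.29  2.32  0.31 -0.53]
t 24.2 d mm [  7.3   0.5 -11.4] turn [ 0.1 -0.2  0. ] rows>= 0.18
per row [ 0.0015  0.0001 -0.0023] [ 0.03 -0.04  0.  ]
```

View pics/d2.png

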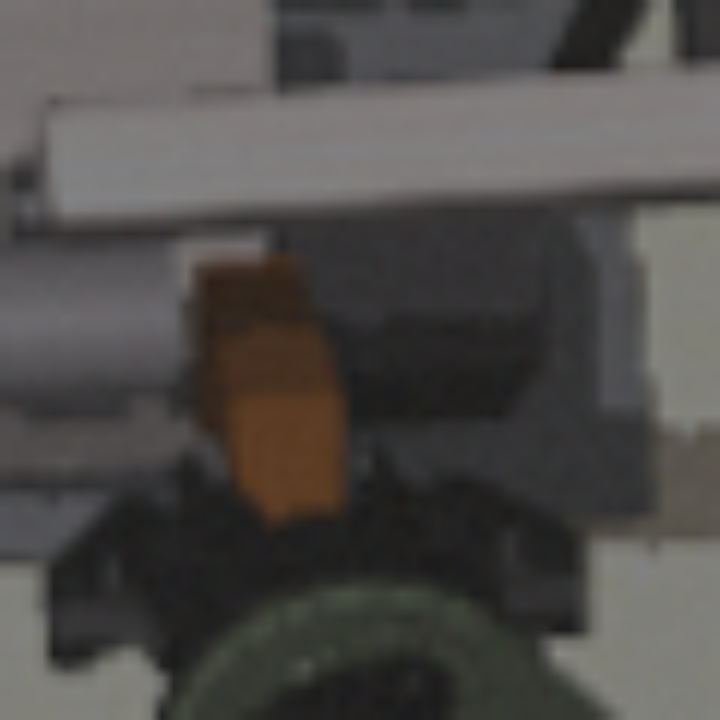

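drive_tool --moves "0.02 0.0025 0.0002 -0.0035 0 0 0; 0.02 0.0023 0 -0.0035 0 0 0; 0.02 0.002 0 -0.0035 0 0 0; 0.02 0.0015 0 -0.0026 0 0 0; 0.02 0 0 0 0 0 0"

```text
time: 24.88
ee_pos: [0.5091, -0.098, 0.1877]
orientation: [0.257, -0.022, 0.966, 0.004]
ft_force: [1.0, -0.8, -2.3]
grip_width: 0.0273
```

```bash
python3 -c "
from plan import *
show()
rows(cw([2,-90,145]),incr(False,1),5)"
```

```text
t 24.88 pos [ 0.5091 -0.098   0.1877] cradle [  2.2 -90.1 151.9] jaw 92.6 z [ 0.496  0.02  -0.868] F [ 1.  -0.8 -2.3] T [-0.01  0.83  0.02] w 0.0273 q [ 0.54  0.66 -0.58  2.28  2.34  0.35 -0.53]
t 24.88 d mm [ 3.3  0.3 -6.1] turn [ 0.2 -0.2 -0. ] rows>= 0.1
per row [ 0.0007  0.0001 -0.0012] [ 0.03 -0.04 -0.  ]
```

drive_tool --moves "0.02 0.001 0 -0.0018 0 0 0; 0.02 0.001 0 -0.0018 0 0 0; 0.02 0.001 0 -0.0018 0 0 0; 0.02 0.001 0 -0.0018 0 0 0; 0.02 0.001 0 -0.0018 0 0 0"

```text
time: 25.5
ee_pos: [0.5144, -0.0981, 0.1783]
orientation: [0.257, -0.022, 0.966, 0.004]
ft_force: [-0.7, -0.4, -2.0]
grip_width: 0.027
```

```bash
python3 -c "
from plan import *
show()"
```

```text
t 25.50 pos [ 0.5144 -0.0981  0.1783] cradle [  2.1 -90.5 141.1] jaw 92.6 z [ 0.497  0.02  -0.868] F [-0.7 -0.4 -2. ] T [-0.04  0.85  0.02] w 0.0270 q [ 0.54  0.69 -0.59  2.27  2.35  0.37 -0.54]
```

drive_tool --moves "0.02 0.001 0.0003 -0.0018 0 0 0; 0.02 0.001 0 -0.0018 0 0 0; 0.02 0.001 0 -0.0018 0 0 0; 0.02 0.001 0 -0.0018 0 0 0; 0.02 0.001 0 -0.0018 0 0 0"

```text
time: 26.12
ee_pos: [0.5198, -0.0977, 0.1686]
orientation: [0.257, -0.022, 0.966, 0.004]
ft_force: [0.2, 0.9, -2.7]
grip_width: 0.0271
```

drive_tool --moves "0.02 0.0012 0.0002 -0.002 0 0 0; 0.02 0.0012 0 -0.002 0 0 0; 0.02 0.0012 0 -0.002 0 0 0; 0.02 0.0012 0 -0.002 0 0 0; 0.02 0.0012 0 -0.002 0 0 0"

```text
time: 26.75
ee_pos: [0.5261, -0.0972, 0.1579]
orientation: [0.257, -0.022, 0.966, 0.005]
ft_force: [0.3, 1.7, -2.2]
grip_width: 0.027
```

```bash
python3 -c "
from plan import *
show()
rows(cw([2,-90,110]),incr(False,1),5)"
```

```text
t 26.75 pos [ 0.5261 -0.0972  0.1579] cradle [  2.1 -90.1 117.6] jaw 92.6 z [ 0.497  0.02  -0.868] F [ 0.3  1.7 -2.2] T [0.23 0.83 0.13] w 0.0270 q [ 0.53  0.75 -0.6   2.26  2.37  0.42 -0.55]
t 26.75 d mm [ 3.7  0.3 -6.7] turn [ 0.2 -0.2 -0. ] rows>= 0.11
per row [ 0.0007  0.0001 -0.0013] [ 0.03 -0.04 -0.01]
```

drive_tool --moves "0.02 0.0015 0.0004 -0.0026 0 0 0; 0.02 0.0015 0.0001 -0.0026 0 0 0; 0.02 0.0015 0.0001 -0.0026 0 0 0; 0.02 0.0015 0.0001 -0.0026 0 0 0; 0.02 0.0015 0.0001 -0.0026 0 0 0"

```text
time: 27.38
ee_pos: [0.5342, -0.0966, 0.1439]
orientation: [0.257, -0.022, 0.966, 0.004]
ft_force: [0.3, 0.4, -2.2]
grip_width: 0.0269
```

```bash
python3 -c "
from plan import *
show()
rows(cw([2,-90,82]),incr(False,1),5)"
```

```text
t 27.38 pos [ 0.5342 -0.0966  0.1439] cradle [  2.2 -89.9 101.5] jaw 92.6 z [ 0.497  0.02  -0.868] F [ 0.3  0.4 -2.2] T [0.05 0.76 0.04] w 0.0269 q [ 0.52  0.79 -0.6   2.25  2.38  0.45 -0.55]
t 27.38 d mm [  9.6   0.3 -16.9] turn [ 0.2 -0.2 -0. ] rows>= 0.27
per row [ 0.0019  0.0001 -0.0034] [ 0.04 -0.04 -0.  ]
```

Free so far. I'll continue down, slowing near the bed.

drive_tool --moves "0.02 0.0015 0.0001 -0.0026 0 0 0; 0.02 0.0015 0.0001 -0.0026 0 0 0; 0.02 0.0015 0.0001 -0.0026 0 0 0; 0.02 0.0015 0.0001 -0.0026 0 0 0; 0.02 0.001 0.0001 -0.0017 0 0 0"

```text
time: 28.0
ee_pos: [0.5417, -0.0962, 0.1309]
orientation: [0.257, -0.022, 0.966, 0.004]
ft_force: [1.0, 0.7, -2.1]
grip_width: 0.0271
```

```bash
python3 -c "
from plan import *
show()"
```

```text
t 28.00 pos [ 0.5417 -0.0962  0.1309] cradle [  2.1 -89.8  86.4] jaw 92.6 z [ 0.497  0.02  -0.868] F [ 1.   0.7 -2.1] T [ 0.    0.83 -0.07] w 0.0271 q [ 0.52  0.82 -0.61  2.23  2.4   0.48 -0.56]
```

drive_tool --moves "0.02 0.0006 0 -0.001 0 0 0; 0.02 0.0006 0 -0.001 0 0 0; 0.02 0.0006 0 -0.001 0 0 0; 0.02 0.0006 0 -0.001 0 0 0; 0.02 0.0006 0 -0.001 0 0 0"

```text
time: 28.62
ee_pos: [0.5448, -0.0961, 0.1257]
orientation: [0.257, -0.022, 0.966, 0.004]
ft_force: [-20.0, -2.2, 30.0]
grip_width: 0.0272
```

```bash
python3 -c "
from plan import *
show()"
```

```text
t 28.62 pos [ 0.5448 -0.0961  0.1257] cradle [  2.2 -89.9  80.3] jaw 92.6 z [ 0.497  0.02  -0.868] F [-20.   -2.2  30. ] T [-0.27  1.31 -0.16] w 0.0272 q [ 0.52  0.84 -0.61  2.22  2.4   0.48 -0.56]
```

drive_tool --moves "0.02 -0.0004 0 0.0007 0 0 0; 0.028 0 0 0 0 0 0; 0.036 0 0 0 0 0 0; 0.045 0 0 0 0 0 0; 0.045 0 0 0 0 0 0"

```text
time: 29.25
ee_pos: [0.5448, -0.0962, 0.1266]
orientation: [0.258, -0.022, 0.966, 0.004]
ft_force: [0.1, 0.0, -0.3]
grip_width: 0.0449
```

drive_tool --moves "0.045 -0.0025 0 0.0043 0 0 0; 0.045 -0.005 0 0.0087 0 0 0; 0.045 -0.01 0 0.0173 0 0 0; 0.045 -0.012 0 0.021 0 0 0; 0.045 -0.012 0 0.021 0 0 0"

```text
time: 29.88
ee_pos: [0.5009, -0.0957, 0.2016]
orientation: [0.257, -0.022, 0.966, 0.005]
ft_force: [0.9, -0.0, 0.1]
grip_width: 0.045
```

```bash
python3 -c "
from plan import *
show()
im,d=cam('top'); save('e1',im[130:220,210:340],6)
im,d=cam('scene'); save('e1s',im[150:250,180:310],6)
for h in (0,110):
  P=[cw([sx*30,-90+sy*14,h]) for sx,sy in((-1,-1),(1,-1),(1,1),(-1,1))]
  print(np.round((proj('top',P)-[210,130])*6+2.5).tolist(),np.round((proj('scene',P)-[180,150])*6+2.5).tolist())
"
```

```text
t 29.88 pos [ 0.5009 -0.0957  0.2016] cradle [  2.2 -87.5 168.1] jaw 92.6 z [ 0.496  0.02  -0.868] F [ 0.9 -0.   0.1] T [-0.02  0.47 -0.02] w 0.0450 q [ 0.54  0.62 -0.57  2.29  2.32  0.31 -0.53]
[[464.0, 356.0], [461.0, 255.0], [411.0, 258.0], [415.0, 359.0]] [[259.0, 473.0], [246.0, 519.0], [298.0, 521.0], [309.0, 475.0]]
[[485.0, 424.0], [482.0, 318.0], [428.0, 321.0], [432.0, 428.0]] [[262.0, 291.0], [248.0, 332.0], [301.0, 334.0], [312.0, 294.0]]
```

View pics/e1.png

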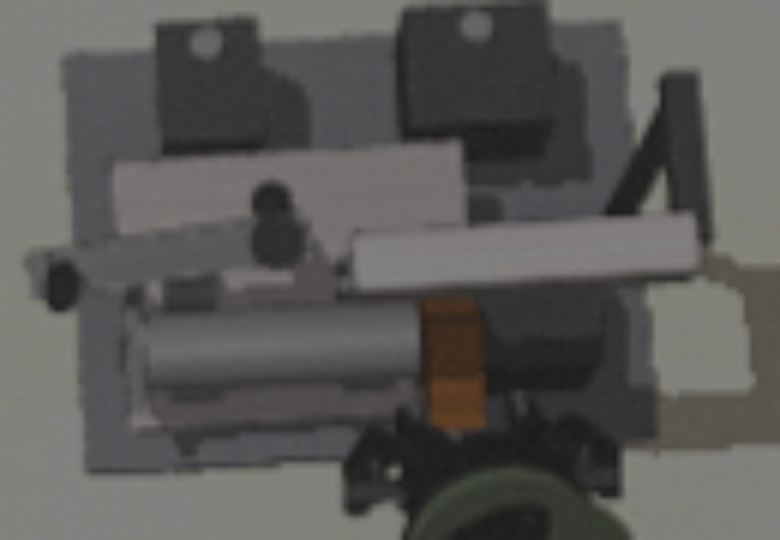

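View pics/e1s.png

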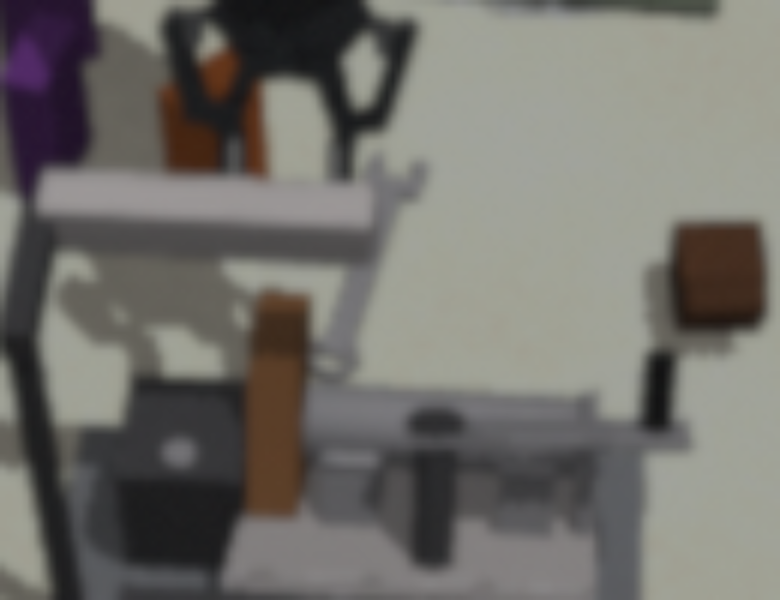

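The spacer is fully down. Its top face is at px x 428–485, against predicted 432–485, and contact came at TCP z = 80.3 as expected. Now the strap: I'll find its current angle and simulate the arc.

```bash
cat > strap.py <<'E'
from zz9 import *
def kn(th,z=86,dr=0): return cw([70-(115+dr)*np.sin(th),(115+dr)*np.cos(th),z])
if __name__=='__main__':
    im,d=cam('top'); print([(round(r['confidence'],2),np.round(r['uv'],1)) for r in viewer.place_of('strap_knob','top')[:3]])
    im2,d2=cam('scene'); print([(round(r['confidence'],2),np.round(r['uv'],1)) for r in viewer.place_of('strap_knob','scene')[:3]])
    for th in (0,.05,.1,.15,.2): print(th,np.round(proj('top',kn(th,101)),1),np.round(proj('top',kn(th,121)),1),np.round(proj('scene',kn(th,101)),1))
    th=.1
    q=run([('up',cw([0,20,175]),incr(False,1),4),('o',kn(th,150),incr(False,1),4),('d',kn(th,86),incr(False,1),4)]+[('a%.1f'%t,kn(t),incr(False,1),2) for t in np.linspace(.2,1.57,8)]+[('out',kn(1.57,150),incr(False,1),3)],q0)
E
python3 strap.py
```

```text
[(0.95, array([217.5, 177.1]))]
[(0.89, array([288.8, 213.5]))]
0 [[219.5 173.9]] [[219.4 175.9]] [[289.5 215.9]]
0.05 [[219.7 175.7]] [[219.5 177.7]] [[289.4 215.2]]
0.1 [[220.  177.4]] [[219.8 179.4]] [[289.3 214.5]]
0.15 [[220.4 179.1]] [[220.2 181.1]] [[289.  213.7]]
0.2 [[220.8 180.8]] [[220.7 182.8]] [[288.7 213. ]]
up 4 [ 0.26  0.61 -0.64  2.38  2.16  0.51 -0.68] err 0.1 0.0 spd [0.4 0.4 0.4 0.5] mg 0.07
o 4 [-0.06  0.62 -0.46  2.14  1.78  0.43 -0.45] err 0.1 0.0 spd [0.5 0.5 0.5 0.5] mg 0.07
d 4 [-0.03  0.77 -0.51  2.1   1.96  0.52 -0.58] err 0.0 0.0 spd [0.2 0.2 0.2 0.2] mg 0.31
a0.2 2 [-0.01  0.78 -0.54  2.13  2.01  0.56 -0.63] err 0.0 0.0 spd [0.1 0.1] mg 0.32
a0.4 2 [ 0.02  0.81 -0.59  2.21  2.1   0.63 -0.73] err 0.1 0.0 spd [0.2 0.2] mg 0.24
a0.6 2 [ 0.05  0.83 -0.63  2.28  2.17  0.71 -0.8 ] err 0.0 0.0 spd [0.2 0.2] mg 0.17
a0.8 2 [ 0.09  0.86 -0.66  2.34  2.24  0.77 -0.86] err 0.0 0.0 spd [0.1 0.1] mg 0.11
a1.0 2 [ 0.13  0.89 -0.67  2.39  2.3   0.82 -0.89] err 0.0 0.0 spd [0.1 0.1] mg 0.06
a1.2 2 [ 0.18  0.91 -0.68  2.43  2.36  0.85 -0.91] err 0.0 0.0 spd [0.2 0.2] mg 0.02
a1.4 2 [ 0.27  0.93 -0.75  2.45  2.35  0.89 -0.84] err 1.5 0.0 spd [0.2 0.4] mg 0.0
a1.6 2 [ 0.38  0.97 -0.85  2.45  2.31  0.93 -0.72] err 1.3 0.0 spd [0.3 0.4] mg 0.0
out 3 [ 0.61  1.09 -1.55  2.45  1.8   1.32 -0.33] err 14.0 0.3 spd [1.2 1.2 0.7] mg 0.0
```

```bash
cat > strap2.py <<'E'
from strap import *
def RL(deg):
    a=np.radians(deg); return RT(Rb@np.array([np.sin(a),0,-np.cos(a)]),92.58)
if __name__=='__main__':
  for lean in ((30,20),(22,15),(20,10)):
    th=.1; print(lean)
    A,B=lean
    q=run([('up',cw([0,20,175]),RL(30),4),('o',kn(th,150),RL(A),4),('d',kn(th,88),RL(A),4)]+[('a%.1f'%t,kn(t,88),RL(A+(B-A)*(t-.1)/1.47),2) for t in np.linspace(.2,1.57,8)]+[('out',kn(1.57,150),RL(B),3)],q0)
E
python3 strap2.py
```

```text
(30, 20)
up 4 [ 0.26  0.61 -0.64  2.38  2.16  0.51 -0.68] err 0.1 0.0 spd [0.4 0.4 0.4 0.5] mg 0.07
o 4 [-0.06  0.62 -0.46  2.14  1.78  0.43 -0.45] err 0.1 0.0 spd [0.5 0.5 0.5 0.5] mg 0.07
d 4 [-0.03  0.77 -0.51  2.1   1.96  0.52 -0.57] err 0.0 0.0 spd [0.2 0.2 0.2 0.2] mg 0.31
a0.2 2 [-0.02  0.77 -0.52  2.12  1.98  0.53 -0.6 ] err 0.0 0.0 spd [0.1 0.1] mg 0.33
a0.4 2 [-0.    0.79 -0.54  2.17  2.02  0.56 -0.65] err 0.0 0.0 spd [0.1 0.1] mg 0.28
a0.6 2 [ 0.03  0.8  -0.57  2.22  2.06  0.58 -0.68] err 0.0 0.0 spd [0.1 0.1] mg 0.23
a0.8 2 [ 0.07  0.81 -0.58  2.26  2.09  0.59 -0.7 ] err 0.0 0.0 spd [0.1 0.1] mg 0.19
a1.0 2 [ 0.11  0.82 -0.58  2.28  2.12  0.58 -0.7 ] err 0.0 0.0 spd [0.1 0.1] mg 0.17
a1.2 2 [ 0.15  0.82 -0.57  2.3   2.15  0.56 -0.68] err 0.0 0.0 spd [0.1 0.1] mg 0.15
a1.4 2 [ 0.2   0.82 -0.55  2.3   2.15  0.51 -0.64] err 0.0 0.0 spd [0.1 0.1] mg 0.15
a1.6 2 [ 0.23  0.81 -0.5   2.28  2.15  0.44 -0.58] err 0.0 0.0 spd [0.1 0.1] mg 0.15
out 3 [ 0.2   0.64 -0.43  2.33  2.05  0.31 -0.51] err 0.0 0.0 spd [0.3 0.3 0.3] mg 0.12
(22, 15)
up 4 [ 0.26  0.61 -0.64  2.38  2.16  0.51 -
[... 1338 characters left out ...]
d [0.1 0.1] mg 0.35
a0.4 2 [-0.11  0.74 -0.3   1.99  1.16  0.3   0.22] err 0.0 0.0 spd [0.1 0.1] mg 0.3
a0.6 2 [-0.12  0.74 -0.26  2.03  1.2   0.26  0.18] err 0.0 0.0 spd [0.1 0.1] mg 0.26
a0.8 2 [-0.11  0.74 -0.23  2.07  1.24  0.22  0.15] err 0.0 0.0 spd [0.1 0.1] mg 0.22
a1.0 2 [-0.08  0.75 -0.21  2.1   1.27  0.19  0.16] err 0.0 0.0 spd [0.1 0.1] mg 0.19
a1.2 2 [-0.02  0.76 -0.24  2.11  1.25  0.2   0.22] err 0.0 0.0 spd [0.2 0.2] mg 0.19
a1.4 2 [ 0.07  0.77 -0.3   2.11  1.2   0.24  0.32] err 0.0 0.0 spd [0.3 0.3] mg 0.2
a1.6 2 [ 0.17  0.78 -0.39  2.08  1.12  0.31  0.45] err 0.1 0.0 spd [0.3 0.3] mg 0.24
out 3 [ 0.26  0.66 -0.53  2.13  0.97  0.41  0.57] err 0.1 0.0 spd [0.2 0.2 0.2] mg 0.31
```

```bash
python3 -c "
from strap2 import *
rows(cw([3,30,165]),RL(30),4)
rows(kn(.12,150),RL(30),8)"
```

```text
t 30.18 d mm [ -3.9 117.6  -0.8] turn [ 0.1 -0.2 -0. ] rows>= 1.88
per row [-0.001   0.0294 -0.0002] [ 0.03 -0.06 -0.  ]
t 30.18 d mm [ 45.9 204.1  12.8] turn [ 0.1 -0.2 -0. ] rows>= 3.27
per row [0.0057 0.0255 0.0016] [ 0.02 -0.03 -0.  ]
```

drive_tool --moves "0.045 -0.001 0.029 0 0 0 0; 0.045 -0.001 0.03 0 0 0 0; 0.045 -0.001 0.03 0 0 0 0; 0.045 -0.001 0.03 0 0 0 0; 0.045 0.012 0.025 0.003 0 0 0"

```text
time: 30.8
ee_pos: [0.5091, 0.0508, 0.1994]
orientation: [0.254, -0.02, 0.967, 0.005]
ft_force: [0.3, -0.3, 0.3]
grip_width: 0.0451
```

```bash
python3 -c "
from strap2 import *
show()
rows(kn(.12,140),RL(30),4)"
```

```text
t 30.80 pos [0.5091 0.0508 0.1994] cradle [ 13.9  58.4 158.7] jaw 92.4 z [ 0.491  0.02  -0.871] F [ 0.3 -0.3  0.3] T [-0.04  0.47 -0.06] w 0.0451 q [ 0.12  0.62 -0.57  2.3   2.04  0.48 -0.63]
t 30.8 d mm [43.5 57.7  5. ] turn [ 0.1 -0.6  0.2] rows>= 0.92
per row [0.0109 0.0144 0.0012] [ 0.02 -0.14  0.05]
```

drive_tool --moves "0.045 0.011 0.0145 0.003 0 -0.2 0.1; 0.045 0.011 0.0145 0.002 0 -0.2 0.1; 0.045 0.011 0.0145 0.001 0 -0.2 0; 0.045 0.011 0.0145 0 0 0 0; 0.045 0 0 0 0 0 0"

```text
time: 31.42
ee_pos: [0.5542, 0.1135, 0.2018]
orientation: [0.256, -0.024, 0.966, 0.006]
ft_force: [-0.2, -0.2, 0.3]
grip_width: 0.0451
```

```bash
python3 -c "
from strap2 import *
show()
rows(kn(.12,88),RL(30),4)
im,d=cam('top'); save('f1',im[130:220,190:300],6)
im,d=cam('scene'); save('f1s',im[170:250,220:330],7)"
```

```text
t 31.43 pos [0.5542 0.1135 0.2018] cradle [ 56.5 119.1 136.9] jaw 92.8 z [ 0.495  0.023 -0.868] F [-0.2 -0.2  0.3] T [-0.06  0.55 -0.  ] w 0.0451 q [-0.07  0.64 -0.44  2.12  1.79  0.43 -0.45]
t 31.43 d mm [ 24.4  -3.9 -42.5] turn [ 0.1 -0.3 -0.2] rows>= 0.68
per row [ 0.0061 -0.001  -0.0106] [ 0.01 -0.07 -0.05]
```

View pics/f1.png

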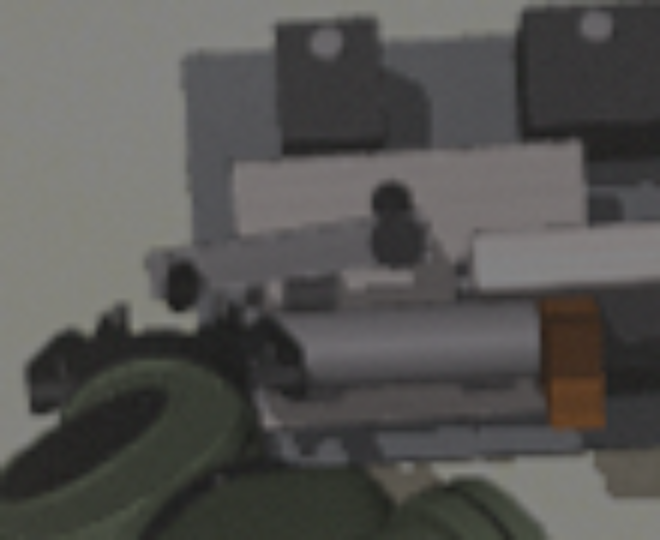

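View pics/f1s.png

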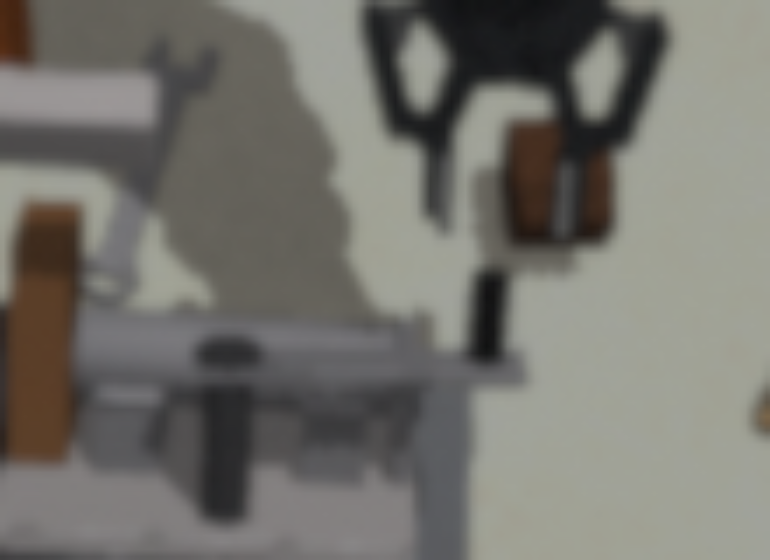

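drive_tool --moves "0.045 0.003 -0.004 -0.005 0 0 0; 0.045 0.0065 0 -0.0115 0 0 0; 0.045 0.0065 0 -0.0115 0 0 0; 0.045 0.0055 0 -0.0095 0 0 0; 0.045 0.002 0 -0.0035 0 0 0" --squeeze 20

```text
time: 32.15
ee_pos: [0.5775, 0.1039, 0.1582]
orientation: [0.256, -0.021, 0.966, 0.004]
ft_force: [-0.5, -0.4, 0.6]
grip_width: 0.045
```

```bash
python3 -c "
from strap2 import *
show()
rows(kn(.12,88),RL(30),4)"
```

```text
t 32.15 pos [0.5775 0.1039 0.1582] cradle [ 54.5 108.4  87.7] jaw 92.5 z [ 0.494  0.019 -0.869] F [-0.5 -0.4  0.6] T [-0.01  0.56 -0.03] w 0.0450 q [-0.02  0.76 -0.48  2.1   1.95  0.49 -0.55]
t 32.15 d mm [1.1 5.8 1.1] turn [ 0.2 -0.3  0.1] rows>= 0.09
per row [0.0003 0.0014 0.0003] [ 0.04 -0.09  0.02]
```

drive_tool --moves "0.045 0.001 0.0055 0.001 0 -0.3 0; 0.012 0 0 0 0 0 0; 0.012 0 0 0 0 0 0; 0.012 0 0 0 0 0 0; 0.012 0 0 0 0 0 0" --squeeze 20

```text
time: 32.78
ee_pos: [0.5782, 0.1105, 0.1597]
orientation: [0.258, -0.022, 0.966, 0.005]
ft_force: [3.7, 2.1, -6.3]
grip_width: 0.0172
```

```bash
python3 -c "
from strap2 import *
show()
x=wc(cur()[1]); print('theta', np.arctan2(70-x[0],x[1]), np.hypot(70-x[0],x[1]))
for t in np.arange(.2,.75,.1): print(round(t,2),np.round((kn(t,88)-kn(t-.1,88))*1000,1))
"
```

```text
t 32.77 pos [0.5782 0.1105 0.1597] cradle [ 56.1 115.1  88.5] jaw 92.6 z [ 0.499  0.021 -0.866] F [ 3.7  2.1 -6.3] T [0.24 0.61 0.23] w 0.0172 q [-0.04  0.76 -0.49  2.09  1.94  0.5  -0.56]
theta 0.12032615652402766 115.8924116737685
0.2 [-9.8 -2.2 -5.7]
0.3 [-9.5 -3.3 -5.6]
0.4 [-9.2 -4.4 -5.4]
0.5 [-8.7 -5.4 -5.2]
0.6 [-8.2 -6.4 -4.9]
0.7 [-7.6 -7.3 -4.6]
```

drive_tool --moves "0.012 -0.0098 -0.002 -0.0055 0 0.5 0; 0.012 -0.0095 -0.0033 -0.0055 0 0.6 0; 0.012 -0.0092 -0.0044 -0.0054 0 0.6 0; 0.012 -0.0087 -0.0054 -0.0052 0 0.6 0; 0.012 -0.0082 -0.0064 -0.0049 0 0.6 0"

```text
time: 33.4
ee_pos: [0.5326, 0.0914, 0.1336]
orientation: [0.235, -0.024, 0.972, 0.008]
ft_force: [4.2, 3.2, -5.1]
grip_width: 0.0172
```

```bash
cat > th.py <<'E'
from strap2 import *
show()
x=wc(cur()[1]); t0=np.arctan2(70-x[0],x[1]); print('theta',round(t0,3),'r',round(np.hypot(70-x[0],x[1]),1))
prev=cur()[1]
for k in range(1,7): 
    p=kn(t0+.1*k,88); print(round(t0+.1*k,2),np.round((p-prev)*1000,1)); prev=p
E
python3 th.py
```

```text
t 33.40 pos [0.5326 0.0914 0.1336] cradle [ 2.9 98.  89. ] jaw 92.9 z [ 0.456  0.026 -0.89 ] F [ 4.2  3.2 -5.1] T [ 0.3  -0.01  0.46] w 0.0172 q [ 0.03  0.79 -0.57  2.23  2.08  0.58 -0.7 ]
theta 0.6 r 118.7
0.7 [ -5.1 -10.3  -4.4]
0.8 [-6.9 -8.2 -4.2]
0.9 [-6.2 -8.9 -3.8]
1.0 [-5.4 -9.6 -3.3]
1.1 [ -4.5 -10.2  -2.9]
1.2 [ -3.6 -10.7  -2.3]
```

drive_tool --moves "0.012 -0.0065 -0.009 -0.0046 0 0.6 0; 0.012 -0.0069 -0.0085 -0.0043 0 0.6 0; 0.012 -0.0062 -0.0089 -0.0039 0 0.6 0; 0.012 -0.0054 -0.0096 -0.0034 0 0.6 0; 0.012 -0.0045 -0.0102 -0.003 0 0.6 0"

```text
time: 34.02
ee_pos: [0.498, 0.0508, 0.113]
orientation: [0.205, -0.03, 0.978, 0.015]
ft_force: [-2.9, 8.0, -6.7]
grip_width: 0.0172
```

```bash
sed -i 's/^x=wc(cur()\[1\])/st,X,r=cur();g=X-.019*r.as_matrix()[:,2];print("grasp",np.round(wc(g),1)); x=wc(X)/' th.py; python3 th.py
```

```text
t 34.02 pos [0.498  0.0508 0.113 ] cradle [-38.9  59.   89.5] jaw 93.7 z [ 0.4    0.041 -0.916] F [-2.9  8.  -6.7] T [0.74 1.6  0.6 ] w 0.0172 q [ 0.15  0.82 -0.6   2.32  2.18  0.58 -0.73]
grasp [-36.8  58.6 108.3]
theta 1.074 r 123.8
1.17 [  3.8 -14.4   0.1]
1.27 [ -2.9 -11.   -2. ]
1.37 [ -1.9 -11.2  -1.4]
1.47 [ -0.9 -11.4  -0.8]
1.57 [  0.1 -11.5  -0.3]
1.67 [  1.  -11.4   0.3]
```

drive_tool --moves "0.012 0.002 -0.0135 0.001 0 0.3 -0.2; 0.012 -0.0028 -0.0107 -0.0018 0 0.3 -0.2; 0.012 -0.002 -0.0113 -0.0014 0 0 -0.2; 0.012 -0.001 -0.0113 -0.0008 0 0 0; 0.012 0 -0.01 -0.0003 0 0 0"

```text
time: 34.65
ee_pos: [0.4874, -0.0052, 0.1066]
orientation: [0.192, -0.028, 0.981, 0.017]
ft_force: [-3.0, 2.5, -9.5]
grip_width: 0.0173
```

```bash
python3 th.py; python3 -c "
from plan import *
im,d=cam('top'); save('g1',im[130:220,200:310],6)
im,d=cam('scene'); save('g1s',im[170:250,200:310],7)"
```

```text
t 34.65 pos [ 0.4874 -0.0052  0.1066] cradle [-53.5   3.5  90.5] jaw 93.5 z [ 0.376  0.044 -0.926] F [-3.   2.5 -9.5] T [-0.19  1.69  0.16] w 0.0173 q [ 0.29  0.83 -0.59  2.34  2.27  0.52 -0.67]
grasp [-50.9   3.  109.3]
theta 1.543 r 123.5
1.64 [  9.4 -11.3   2.2]
1.74 [  1.7 -11.3   0.7]
1.84 [  2.7 -11.1   1.3]
1.94 [  3.6 -10.8   1.8]
2.04 [  4.5 -10.3   2.4]
2.14 [ 5.4 -9.7  2.9]
```

View pics/g1s.png

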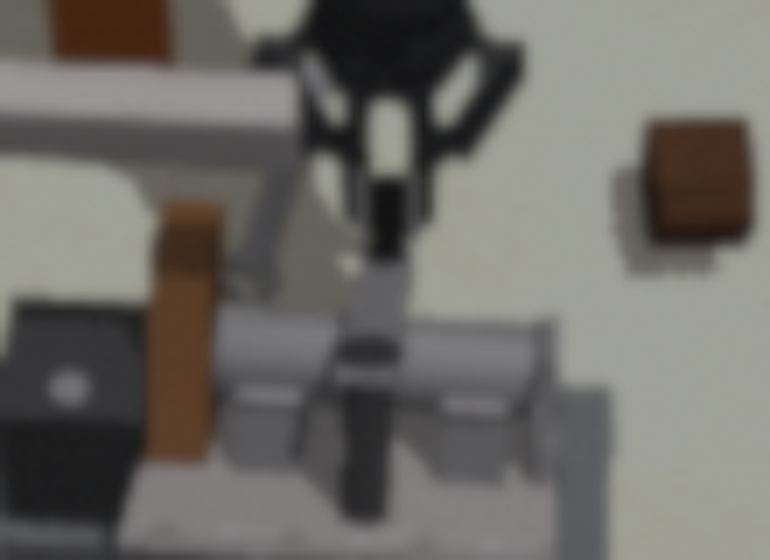

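View pics/g1.png

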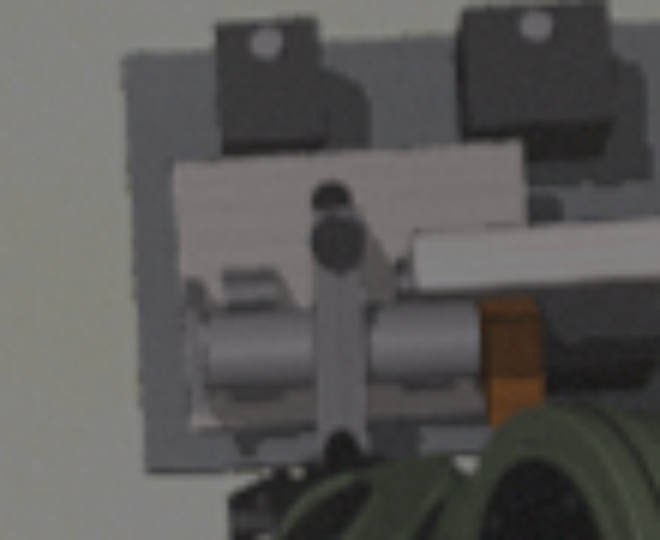

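drive_tool --moves "0.012 0.001 -0.002 0 0 0 0; 0.012 0.0005 -0.002 0 0 0 0; 0.012 0 -0.002 0 0 0 0; 0.012 0 -0.002 0 0 0 0; 0.012 0 -0.001 0 0 0 0"

```text
time: 35.38
ee_pos: [0.4871, -0.0078, 0.1066]
orientation: [0.19, -0.032, 0.981, 0.023]
ft_force: [-0.3, 6.9, -14.7]
grip_width: 0.017
```

```bash
python3 th.py | head -3
```

```text
t 35.38 pos [ 0.4871 -0.0078  0.1066] cradle [-53.8   1.   90.6] jaw 94.1 z [ 0.371  0.057 -0.927] F [ -0.3   6.9 -14.7] T [0.43 1.61 0.29] w 0.0170 q [ 0.31  0.83 -0.59  2.33  2.28  0.5  -0.66]
grasp [-51.2   0.2 109.4]
theta 1.563 r 123.8
```

drive_tool --moves "0.03 0 0 0 0 0 0; 0.04 0 0 0 0 0 0; 0.04 -0.006 0 0.008 0 0 0; 0.04 -0.012 0 0.018 0 0 0; 0.04 -0.012 0 0.025 0 0 0"

```text
time: 36.0
ee_pos: [0.4572, -0.0082, 0.1598]
orientation: [0.191, -0.031, 0.981, 0.022]
ft_force: [-0.5, 0.8, 0.7]
grip_width: 0.0398
```

drive_tool --moves "0.04 -0.01 0 0.025 0 1 0; 0.04 -0.01 0.01 0.025 0 1 0; 0.04 -0.01 0.01 0.02 0 1 0; 0.04 -0.01 0.01 0.01 0 1 0; 0.04 0 0 0 0 0 0"

```text
time: 36.62
ee_pos: [0.4094, 0.0202, 0.2276]
orientation: [0.171, -0.029, 0.985, 0.021]
ft_force: [0.4, 0.1, -0.3]
grip_width: 0.0399
```

```bash
cat > fin.py <<'E'
from strap2 import *
show()
im,d=cam('top'); save('z1',im[130:220,200:310],7); np.savez('topf.npz',im=im,d=d); save('z1w',im,1.5)
print([(round(r['confidence'],2),np.round(r['uv'],1)) for r in viewer.place_of('strap_knob','top')[:3]])
print([(round(r['confidence'],2),np.round(r['uv'],1)) for r in viewer.place_of('roller_center','top')[:3]])
im,d=cam('scene'); save('z1s',im[170:250,200:310],7)
for t in (1.4,1.45,1.5,1.571): print(t,np.round(proj('top',kn(t,101)),1),np.round(proj('top',kn(t,121)),1),np.round((proj('top',kn(t,121))-[200,130])*7+3))
E
python3 fin.py
```

```text
t 36.62 pos [0.4094 0.0202 0.2276] cradle [-59.5  32.4 233.6] jaw 93.6 z [ 0.335  0.052 -0.941] F [ 0.4  0.1 -0.3] T [-0.1   0.33  0.03] w 0.0399 q [-0.1   0.41 -0.03  2.39  1.83  0.   -0.32]
[(0.56, array([257.5, 208.4])), (0.4, array([ 99.4, 247.3]))]
[(0.77, array([256.3, 189.1]))]
1.4 [[251.9 205.6]] [[252.1 207.9]] [[368. 548.]]
1.45 [[253.7 205.7]] [[253.9 208. ]] [[380. 549.]]
1.5 [[255.5 205.8]] [[255.7 208.1]] [[393. 550.]]
1.571 [[258.  205.7]] [[258.3 208. ]] [[411. 549.]]
```

View pics/z1.png

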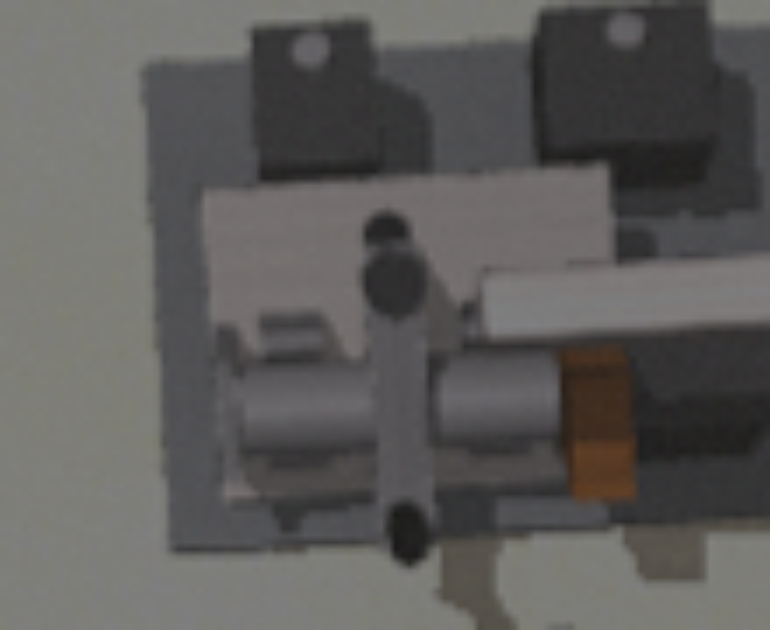

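View pics/z1s.png

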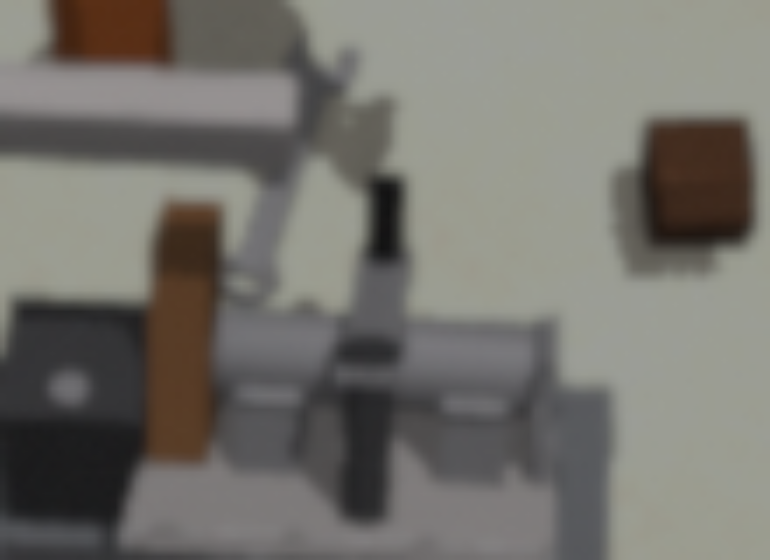

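View pics/z1w.png

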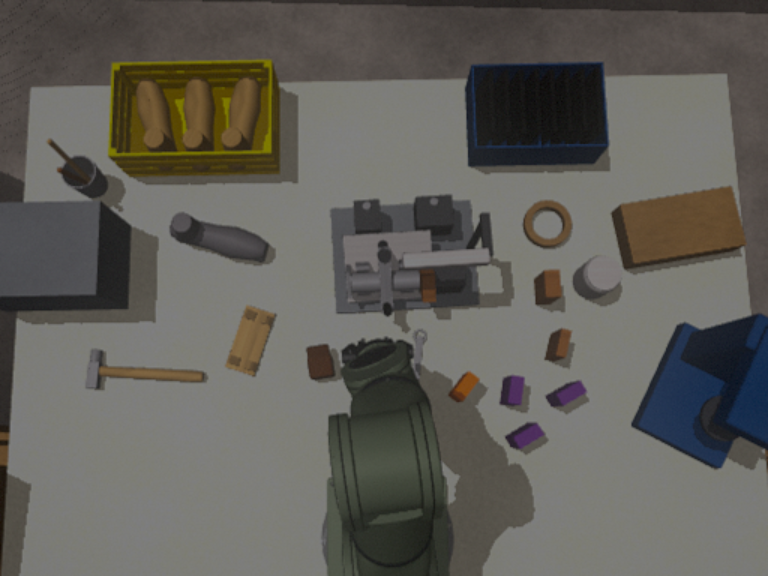

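```bash
python3 -c "
from plan import *
st=sensors.sense(); print(st['q'][5],st['time'],st['ft_force'])
import numpy as np
z=np.load('topf.npz');W=cloud('top',z['d'])
# spacer top height / roller
for n,p in (('spacer top',cw([0,-90,110])),('roller top',cw([0,-45,67]))):
    u,v=np.round(proj('top',p)[0]).astype(int); print(n,np.round(wc(np.nanmedian(W[v-1:v+2,u-1:u+2].reshape(-1,3),0)),1))
"
```

```text
0.0017262086486029993 36.825 [ 0.60840041 -0.243842   -0.60119237]
spacer top [ -1.1 -91.1 109.5]
roller top [  0.2 -46.5  63.9]
```

The checks agree. I'll back the wrist off its joint limit, let everything settle, and hand in.

drive_tool --moves "0.04 -0.002 0 0.005 0 2.5 0; 0.04 0 0 0.005 0 2.5 0; 0.04 0 0 0.005 0 2.5 0; 0.04 0 0 0 0 0 0; 0.04 0 0 0 0 0 0"

```text
time: 37.45
ee_pos: [0.3895, 0.0181, 0.1991]
orientation: [0.129, -0.023, 0.991, 0.023]
ft_force: [0.5, -0.1, 0.2]
grip_width: 0.0396
```

```bash
python3 -c "
from plan import *
show()
im,d=cam('top'); save('z2',im[130:220,200:310],7)
print(job.hand_in())"
```

```text
t 37.45 pos [0.3895 0.0181 0.1991] cradle [-91.   31.2 218.9] jaw 93.0 z [ 0.254  0.052 -0.966] F [ 0.5 -0.1  0.2] T [-0.07  0.3  -0.01] w 0.0396 q [-0.08  0.47 -0.05  2.41  1.68  0.   -0.18]
the job is handed in; nothing more can be done
None
```

View pics/z2.png

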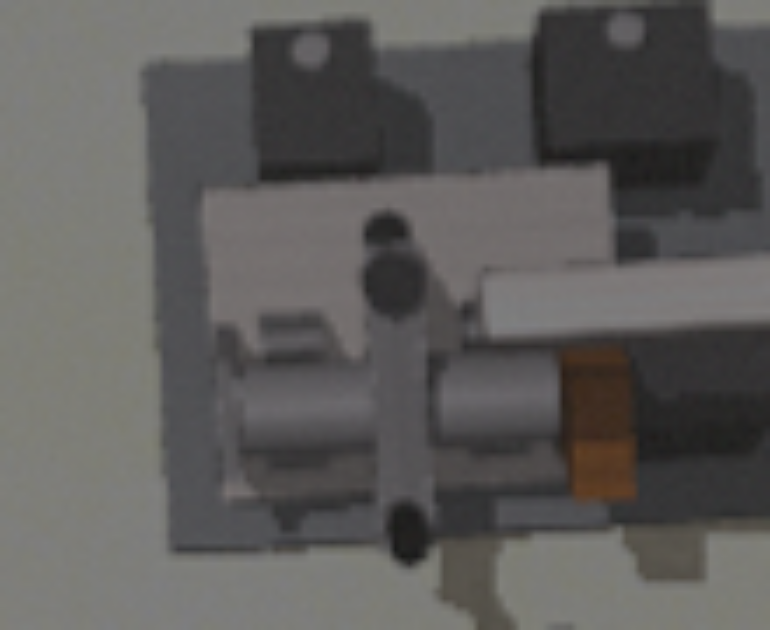

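The job is handed in at about 37.5 s: the roller is home in the V-blocks, the 28 mm spacer is seated in the gap, and the strap is across the roller.

- **Spacer choice:** I didn't try the other two spacers in the gap. The cameras showed the gap stop is the 70 mm one, which makes the gap 30 mm. The 28 mm spacer slid all the way down with side forces of about 2 N at most, then pressed on the bed with about 36 N. The 22 mm and 34 mm spacers were never touched and still stand on the bench.
- **Last checks:**
  - **Roller:** its ends were within about 2 mm of their predicted pictured positions, counting the end-plate side.
  - **Spacer:** its top read cradle (-1, -91, 109.5) mm against the ideal (0, -90, 110).
  - **Strap:** the angle read about 1.56 rad, with its stop felt before release.
  - **Arm and other things:** the arm was clear of everything, and nothing else on the bench looked moved.
- **Disagreements and mishaps:**
  - **Roller at the start:** it lay crosswise on the board of the rest, with its axis about 31 mm up instead of the stated 40.
  - **Roller depth reading:** the final depth reading of the roller's top was about 3 mm low (63.9 against 67 mm). The camera's depth had read about 2 mm low throughout.
  - **Strap:** opening the fingers after laying the roller nudged it further open, from about 0.25 to 0.1 rad.
  - **Knob:** it slid 7–8 mm in the pads during the swing.
  - **Wrist joint:** joint 6 reached its lower limit more than once and still read 0.00 at hand-in. My last move did not bring it off the limit.

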